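# Charge the grinding jar under a shut purge valve

## Task

Load the grinding jar on the purge station: first turn the gas valve fully shut (handle square across the pipe), and only then lift the lid off the jar and set it down flat on the bench. With the scoop, move every ball from the tray into the jar without touching the balls with the fingers; then put the lid fully home on the jar, and only then turn the valve fully open again (handle along the pipe). Finish with the scoop standing upright in the middle of its rubber mat, and leave the mouse, the dish and the bottle where they are.

Things in the scene. Friction and masses are not known exactly. Their poses are not given: they have to be found in the camera images.
- station: fixed gas purge station: aluminium plate 120 x 265 x 8 mm (x by y), origin at its middle on the bench top, z up; x points across the gas pipe, y along it. A round steel grinding jar is clamped 70 mm to the -y side, a brass ball valve stands 60 mm to the +y side; a copper pipe along y (top at height 57 mm) joins them and bends down to the plate at y = 122 mm
- jar_rim (a point): centre of the jar's mouth, 93 mm above the bench. Jar: outside diameter 100 mm, wall 4 mm, so 92 mm inside (its outer side is 85 mm tall)
- jar_in (a point): centre of the jar's inner floor, 79 mm below the rim; axes as the station's
- valve_pivot (a point): on the upright axis of the valve handle, at the middle of the handle's thickness (92 mm above the bench)
- valve_tip (a point): outer end of the valve handle, 69 mm from the axis. The handle is a flat dark steel bar 14 mm wide and 10 mm thick (heights 87 to 97 mm), turning level about the axis; the brass body below it ends at 65 mm (stem to 85 mm)
- valve (a joint): valve handle angle, rad: 0 = handle along the pipe, pointing to station +y, away from the jar (fully open, hard stop); 1.571 = handle square across the pipe, pointing to station -x (fully shut, hard stop). Grows anticlockwise seen from above. Stays where it is left; friction 0.12 N m; starts up to 0.2 rad short of fully open
- lid: loose grey jar lid, 0.13 to 0.25 kg, origin at the centre of its underside, z up: plug 76 mm across, 8 mm tall; above it a flange 106 mm across, 6 mm thick, that rests on the jar's rim; above that a round knob 26 mm across, 32 mm tall (top 46 mm above the origin). Starts on the jar. On the bench it stands on its plug
- lid_seat (a point): centre of the underside of the lid's flange (8 mm above the lid's origin); lies on jar_rim when the lid is home
- lid_knob (a point): on the lid's axis at the height to grip the knob, 36 mm above its origin
- tray: fixed grey plastic ball tray: origin on the bench top, x along its length, z up. Flat inner floor 4 mm above the bench, x = -90 to +120 mm, y = -38 to +38 mm. Upright walls 5 mm thick, 42 mm high, on both sides and at the +x end; at the -x end (nearest the robot) the wall rises from the floor at x = -90 mm leaning outwards 12 degrees from upright, to 42 mm high
- mat: black rubber mat 160 x 160 x 3 mm, fixed on the bench, origin at the middle of its underside; the scoop starts standing on it
- scoop: loose steel scoop, 0.1 to 0.21 kg, origin underneath, straight below its upright black handle, z up, mouth to -x. Flat floor 1.8 mm thick, 70 mm wide, from lip x = -75 to +12 mm; side walls 2 mm thick, 12 mm high from x = -54, 26 mm high behind x = -39 mm; back wall at x = 13 mm, 30 mm high. Handle: bar 24 (x) by 16 mm (y) on the floor at the back, top at 95 mm
- scoop_grip (a point): on the handle's axis, 75 mm above the scoop's underside: where to grip, closing across y (16 mm)
- scoop_lip (a point): middle of the scoop's front lip, at its underside; 75 mm from the handle's axis
- scoop_mid (a point): middle of the scoop's underside, 31 mm in front of the handle's axis
- mouse: bystander: black computer mouse, 100 x 60 x 34 mm, ; origin under its middle
- dish: bystander: clear closed dish 92 mm across, 16 mm high; origin under its middle
- bottle: bystander: small amber jar with black cap, 48 mm across, 85 mm high; origin under its middle
- ball1: a white ceramic grinding ball, 20 mm across, 20 g, origin at its centre (its axes turn as it rolls); polished and slippery (friction about 0.25), stays put on slopes under about 5 degrees. Starts on the tray's floor; 3 to 6 of the six balls are there, the others absent
- ball2: a white ceramic grinding ball, 20 mm across, 20 g, origin at its centre (its axes turn as it rolls); polished and slippery (friction about 0.25), stays put on slopes under about 5 degrees. Starts on the tray's floor; 3 to 6 of the six balls are there, the others absent
- ball3: a white ceramic grinding ball, 20 mm across, 20 g, origin at its centre (its axes turn as it rolls); polished and slippery (friction about 0.25), stays put on slopes under about 5 degrees. Starts on the tray's floor; 3 to 6 of the six balls are there, the others absent
- ball4: a white ceramic grinding ball, 20 mm across, 20 g, origin at its centre (its axes turn as it rolls); polished and slippery (friction about 0.25), stays put on slopes under about 5 degrees. Starts on the tray's floor; 3 to 6 of the six balls are there, the others absent
- ball5: a white ceramic grinding ball, 20 mm across, 20 g, origin at its centre (its axes turn as it rolls); polished and slippery (friction about 0.25), stays put on slopes under about 5 degrees. Starts on the tray's floor; 3 to 6 of the six balls are there, the others absent
- ball6: a white ceramic grinding ball, 20 mm across, 20 g, origin at its centre (its axes turn as it rolls); polished and slippery (friction about 0.25), stays put on slopes under about 5 degrees. Starts on the tray's floor; 3 to 6 of the six balls are there, the others absent
There are look-alikes about, which are no part of the job. Of the things that look like the scoop, take the one that is farthest to the robot's left at the start.

How it is judged:
By the outcome, as a careful person would: the job done as asked, in the order asked, and still so for the second after the job is handed in, with the robot touching nothing.
Of ball1, ball2, ball3, ball4, ball5, ball6 only 3 to 6 are there at a start; the rules pass over those that are not, and their reading is None.
At some moment in a run one of scoop may be knocked a few centimetres aside while the robot is not near it.
It also fails if it takes over 210 s, if anything falls off the work surface, if the arm or the gripper's body presses on something with over 40 N, if the wrist force passes 120 N, or if a joint passes its speed limit or range.

## Robot

A 7-joint arm with a two-finger parallel gripper is mounted at the origin on the work surface. World frame = base frame: x ahead of the robot, y to its left, z up, the work surface at z = 0. Lengths are in m, angles in rad, forces in N, time in s.
With the tool pointing down it reaches from about 0.35 to 0.9 m from the base axis. Payload 8.1 kg.
Tool frame: the origin (TCP) lies at the very end of the fingers, on their centre line; the grasp point (between the pads) lies 19 mm behind it; x points along the fingers, y is the direction in which the jaws open and shut, and the axes are right-handed (so a half turn about x gives the same grasp; the last joint's range is limited). The gripper opens to 85 mm and grips with 20 to 120 N. Pads are 22 mm wide; open, the fingers measure 114 mm over their backs; the gripper's body (76 mm by 85 mm) begins 54 mm behind the grasp point. The pads swing forward as they close: fully open they stand 13 mm farther back than shut.
Start: joints at [1.195, 0.434, 0.025, 1.573, -0.012, 1.134, -0.075], TCP at [0.168, -0.602, 0.231] pointing down, gripper open.
Joint ranges: [-2.62, 2.62], [-0.44, 2.09], [-1.27, 1.32], [0.08, 2.57], [-1.32, 4.46], [0.12, 2], [-2.74, 2.74]. Speed limits (rad/s): [2.22, 2.22, 3.01, 3.01, 3.14, 3.14, 3.14].

## Interface

Orientations are given as [roll, pitch, yaw] about the fixed x, y, z axes, in that order (R = Rz(yaw) Ry(pitch) Rx(roll)).
In Python, from station import manip, viewer gives the robot as it stands.
- The arm moves only by the tool servo_tool, never from a script. Its argument "steps" is one flat list of numbers, 7 for each row, row after row: the shift along the tool's x, y, z in units of 30 mm (1.0 is 30 mm), then the turn, a rotation vector about the tool's x, y, z in units of 8 degrees (1.0 is 8 degrees), then the closure, from -1 (fully open) to 1 (shut). A call has 1 to 12 rows; each row shifts and turns the pose as measured when the row begins, along the tool's axes as they then stand; what a row does not reach is not made up. A row lasts 1/10 s, in which the tool goes at most 50 mm and 8.59 degrees, less where a joint would pass 70% of its speed; a pose out of reach is approached as far as the arm can. A call is refused whole if a number of a shift passes 1 or a number of a turn 1, either way. A call with a gripper value outside its range is refused whole. The fingers move at their own pace and stop on an object; the grip force is fixed at half the most. Time passes only in rows, so rows that do not move let the fingers close. It gives the time, the measured TCP pose, the force and the opening at its end, in the units of the state.
- manip.get_state(): the state, without advancing time (a new reading comes with each control period).
- viewer.read_camera(name): name is "side" or "top" or "wrist"; returns a dict with "frame" (384x512x3 uint8, red, green, blue), "range_z" (384x512 float32, m along the optical axis (not along the pixel's ray), 0 where there is no reading), "intrinsics" (3x3 intrinsics, pixels), "cam_to_world" (4x4, takes a point from camera to world coordinates). Camera axes: x right, y down, z forward; pixel columns grow to the right and rows downward; lengths in m; the calibration is good to about 2 mm. A picture is of the moment at which its call begins.
- manip.job_done(): hands the job in, once; it reports no verdict.
The state is a dict: "t": time; "joint_positions": joint angles; "qd": joint speeds; "tau": joint torques, N m; "ee_pos": TCP position; "eef_rot": TCP orientation; "ft_force": force on the tool from outside, world axes, zero at the start; "moment": the same for the moment, N m; "width": finger opening in m.
Only numpy, scipy, OpenCV 4.12 (cv2) and the standard library are available. Lean on these libraries where they do the work, as an engineer would, in place of code of your own. Each camera call takes 0.05 s, during which the arm holds its last target.

## Working session

There is one attempt and no reset: what is moved stays moved. The work goes in short steps, Python scripts to look and compute and a tool call to move; the robot and the scene stay as the last step left them, time stands still between calls to the robot, and variables do not carry over. Pictures are saved under pics/ and viewed, and the job is handed in when it is done.

Besides the shell and the picture viewer there is one more tool, called after "Request:" as name(argument=value, ...) on one line, values as JSON. servo_tool: Moves the arm, as the interface text tells. Its arguments: {"type":"object","properties":{"steps":{"type":"array","items":{"type":"number"}}},"required":["steps"]}

```bash
ls; mkdir -p pics
cat > h.py <<'E'
import numpy as np, cv2
from station import manip, viewer
from scipy.spatial.transform import Rotation as R
def cam(n):
    return viewer.read_camera(n)
def save(d,name,crop=None,scale=1):
    f=d["frame"][:,:,::-1]
    if crop: x0,y0,x1,y1=crop; f=f[y0:y1,x0:x1]
    if scale!=1: f=cv2.resize(f,None,fx=scale,fy=scale,interpolation=cv2.INTER_CUBIC)
    cv2.imwrite("pics/"+name,f)
def pw(d,u,v,z=None):
    K=d["intrinsics"];T=d["cam_to_world"]
    ray=np.array([(u-K[0,2])/K[0,0],(v-K[1,2])/K[1,1],1.])
    if z is None:
        return T[:3,:3]@(ray*d["range_z"][int(v),int(u)])+T[:3,3]
    r=T[:3,:3]@ray; s=(z-T[2,3])/r[2]
    return T[:3,3]+s*r
def cloud(d):
    K=d["intrinsics"];T=d["cam_to_world"];Z=d["range_z"]
    v,u=np.mgrid[0:Z.shape[0],0:Z.shape[1]]
    P=np.stack([(u-K[0,2])/K[0,0]*Z,(v-K[1,2])/K[1,1]*Z,Z],-1)@T[:3,:3].T+T[:3,3]
    P[Z<=0]=np.nan
    return P
def toolR(): 
    s=manip.get_state(); return R.from_euler('xyz',s["eef_rot"])
E
python3 - <<'E'
from h import *
s=manip.get_state(); print(s)
print(toolR().as_matrix().round(3))
for n in("top","side","wrist"):
    d=cam(n); save(d,n+"0.png"); np.savez(n+"0.npz",**d); print(n,d["cam_to_world"].round(3).tolist(),d["intrinsics"].tolist())
E
```

```text
pics
{'t': 0.0, 'joint_positions': array([ 1.19535633,  0.43523113,  0.02497266,  1.57410762, -0.01158418,
        1.13398192, -0.07507306]), 'qd': array([ 0.00041365, -0.00011453, -0.00158653,  0.00075365,  0.00106527,
        0.00032425,  0.00024013]), 'tau': array([-7.25806894e-04, -6.70469642e+01,  1.02487240e+00, -3.16205764e+01,
        1.55259931e-02,  1.23717485e-02, -3.71683910e-06]), 'ee_pos': array([ 0.16822125, -0.60141087,  0.23051683]), 'eef_rot': array([-1.47082816,  1.56921302,  1.9435685 ]), 'ft_force': array([ 0.78295281, -0.36813334, -0.22114878]), 'moment': array([ 0.02437702,  0.01076597, -0.05046   ]), 'width': 0.08576000768219587}
[[-0.001  0.269 -0.963]
 [ 0.001 -0.963 -0.269]
 [-1.    -0.002  0.   ]]
top [[-0.059, -0.976, 0.21, 0.308], [-0.998, 0.058, -0.012, -0.058], [-0.001, -0.21, -0.978, 1.283], [0.0, 0.0, 0.0, 1.0]] [[369.3367360873483, 0.0, 253.1971759052907], [0.0, 369.3367360873483, 184.05802149678422], [0.0, 0.0, 1.0]]
side [[1.0, -0.009, 0.027, 0.512], [-0.025, -0.738, 0.675, -0.731], [0.014, -0.675, -0.738, 0.873], [0.0, 0.0, 0.0, 1.0]] [[396.1311844034479, 0.0, 254.47701631472594], [0.0, 396.1311844034479, 193.5053340671857], [0.0, 0.0, 1.0]]
wrist [[0.269, -0.926, -0.263, 0.235], [-0.963, -0.259, -0.071, -0.582], [-0.002, 0.273, -0.962, 0.373], [0.0, 0.0, 0.0, 1.0]] [[298.91150698695907, 0.0, 255.3415382504918], [0.0, 298.91150698695907, 187.03205214493104], [0.0, 0.0, 1.0]]
```

View pics/top0.png

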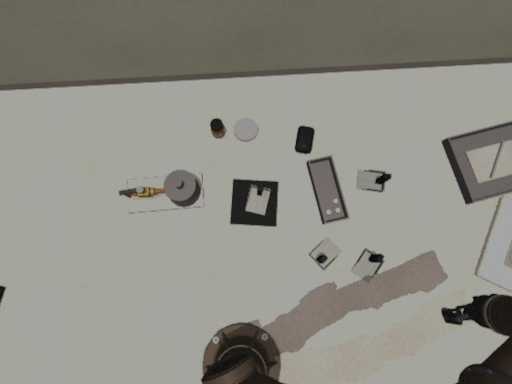

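View pics/side0.png

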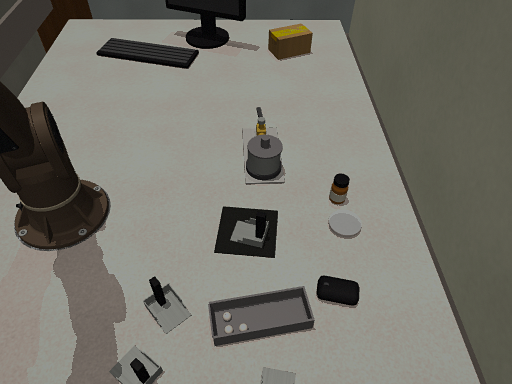

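Run:
```python
import cv2,numpy as np
from h import save
d=dict(np.load("top0.npz")); s=dict(np.load("side0.npz"))
save(d,"t_a.png",(110,150,300,250),4.2)
save(d,"t_b.png",(290,140,400,285),4)
save(s,"s_a.png",(190,90,370,350),2.3)
```

```text
(no output)
```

View pics/t_a.png

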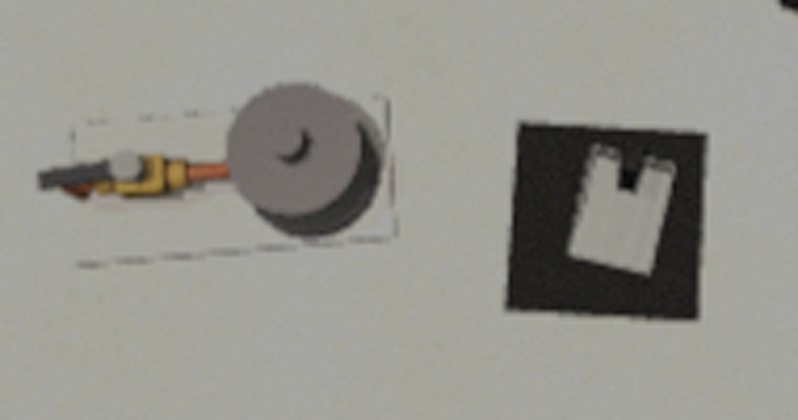

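View pics/t_b.png

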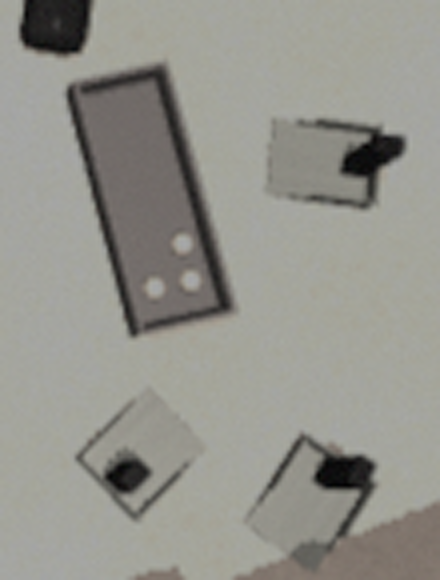

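View pics/s_a.png

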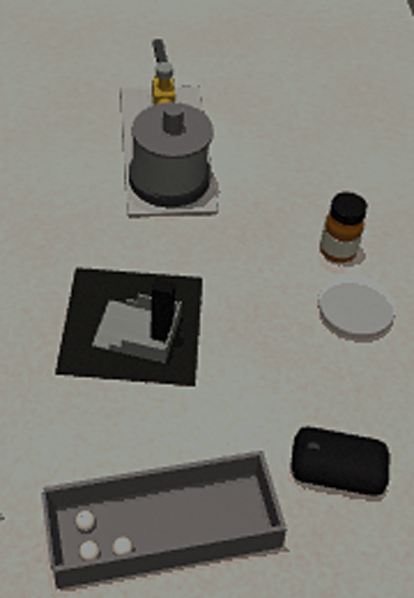

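Run:
```python
from h import *
d=dict(np.load("top0.npz")); s=dict(np.load("side0.npz"))
C=lambda x,y,k=4.2,ox=110,oy=150:(ox+x/k,oy+y/k)
print("plate")
pl=np.array([pw(d,*C(*p),0.008) for p in((72,125),(387,97),(397,237),(78,266))]);print(pl.round(4)); print(pl.mean(0))
print("mat")
m=np.array([pw(d,*C(*p),0.003) for p in((519,122),(707,133),(697,319),(506,309))]);print(m.round(4));print(m.mean(0))
for n,dd in(("top",d),("side",s)):
    P=cloud(dd)
    # knob / flange / handle
    def sel(x0,x1,y0,y1,z0,z1):
        q=P[(P[...,0]>x0)&(P[...,0]<x1)&(P[...,1]>y0)&(P[...,1]<y1)&(P[...,2]>z0)&(P[...,2]<z1)]; return q
    q=sel(.2,.5,0,.3,.094,.104); print(n,"flange",len(q),q.mean(0) if len(q) else 0)
    if len(q): print((q.min(0)+q.max(0))/2, q.max(0)-q.min(0))
    q=sel(.2,.5,0,.3,.120,.140); print(n,"knob",len(q),q.mean(0), (q.min(0)+q.max(0))/2)
    q=sel(.2,.5,.15,.45,.085,.105); print(n,"handle"); 
    qq=q[q[:,1]>.25]; print(len(qq),qq.mean(0) if len(qq) else 0, qq.min(0),qq.max(0))
```

```text
plate
[[0.6237 0.3713 0.008 ]
 [0.6323 0.1054 0.008 ]
 [0.5122 0.1007 0.008 ]
 [0.5035 0.3648 0.008 ]]
[0.56789675 0.23555537 0.008     ]
mat
[[ 0.6051 -0.0049  0.003 ]
 [ 0.5862 -0.163   0.003 ]
 [ 0.4301 -0.1433  0.003 ]
 [ 0.4477  0.0134  0.003 ]]
[ 0.51729108 -0.07445132  0.003     ]
top flange 0 0<stdin>:15: RuntimeWarning: Mean of empty slice.
  ret = um.true_divide(
Traceback (most recent call last):
ValueError: zero-size array to reduction operation minimum which has no identity
```

Run:
```python
from h import *
d=dict(np.load("top0.npz")); s=dict(np.load("side0.npz"))
for n,dd in(("top",d),("side",s)):
    P=cloud(dd)
    def sel(x0,x1,y0,y1,z0,z1):
        return P[(P[...,0]>x0)&(P[...,0]<x1)&(P[...,1]>y0)&(P[...,1]<y1)&(P[...,2]>z0)&(P[...,2]<z1)]
    q=sel(.45,.7,.05,.27,.092,.106); print(n,"flange",len(q),q.mean(0).round(4))
    c,r=cv2.minEnclosingCircle(q[:,:2].astype(np.float32)); print("circ",c,r)
    q=sel(.45,.7,0.05,.27,.120,.140); print(n,"knob",len(q),q.mean(0).round(4), (q.min(0)+q.max(0))/2)
    q=sel(.45,.7,.24,.45,.080,.115); print(n,"handle",len(q)); 
    print(q[np.argsort(q[:,1])].round(3)[::3].tolist())
    # bench height
    q=sel(.4,.7,-.3,.4,-.02,.02); print("bench",np.median(q[:,2]))
```

```text
top flange 734 [0.5711 0.1683 0.0993]
circ (0.573297917842865, 0.16892290115356445) 0.05384598672389984
top knob 59 [0.5714 0.1679 0.1307] [0.57172488 0.16836834 0.12925899]
top handle 133
[[0.57, 0.288, 0.1], [0.569, 0.289, 0.087], [0.561, 0.29, 0.094], [0.564, 0.292, 0.099], [0.561, 0.292, 0.096], [0.556, 0.295, 0.089], [0.568, 0.295, 0.098], [0.565, 0.296, 0.095], [0.564, 0.298, 0.1], [0.555, 0.299, 0.097], [0.579, 0.3, 0.093], [0.578, 0.302, 0.097], [0.559, 0.303, 0.095], [0.56, 0.303, 0.103], [0.565, 0.305, 0.099], [0.575, 0.308, 0.1], [0.558, 0.308, 0.098], [0.568, 0.31, 0.102], [0.562, 0.312, 0.096], [0.566, 0.315, 0.097], [0.559, 0.318, 0.099], [0.562, 0.321, 0.1], [0.567, 0.322, 0.095], [0.569, 0.325, 0.098], [0.564, 0.326, 0.093], [0.567, 0.329, 0.096], [0.569, 0.331, 0.1], [0.557, 0.332, 0.096], [0.56, 0.334, 0.098], [0.563, 0.337, 0.099], [0.557, 0.339, 0.095], [0.561, 0.342, 0.094], [0.567, 0.344, 0.099], [0.561, 0.345, 0.096], [0.554, 0.347, 0.098], [0.558, 0.348, 0.096], [0.568, 0.352, 0.096], [0.554, 0.353, 0.099], [0.559, 0.355, 0.094], [0.558, 0.357, 0.098], [0.565,
[... 370 characters left out ...]
], [0.566, 0.29, 0.091], [0.579, 0.292, 0.093], [0.566, 0.293, 0.093], [0.573, 0.294, 0.1], [0.563, 0.295, 0.099], [0.563, 0.295, 0.087], [0.56, 0.297, 0.09], [0.56, 0.298, 0.097], [0.563, 0.298, 0.1], [0.579, 0.299, 0.1], [0.579, 0.302, 0.102], [0.56, 0.304, 0.1], [0.567, 0.306, 0.099], [0.576, 0.31, 0.1], [0.573, 0.313, 0.101], [0.57, 0.317, 0.098], [0.567, 0.319, 0.097], [0.574, 0.324, 0.097], [0.564, 0.327, 0.099], [0.571, 0.331, 0.096], [0.568, 0.335, 0.097], [0.571, 0.337, 0.1], [0.568, 0.342, 0.096], [0.561, 0.345, 0.097], [0.568, 0.347, 0.096], [0.558, 0.351, 0.097], [0.558, 0.357, 0.097], [0.568, 0.36, 0.099], [0.565, 0.364, 0.096], [0.559, 0.366, 0.098]]
bench 0.0009719851716267769
```

```bash
python3 - <<'E'
from h import *
d=dict(np.load("top0.npz")); s=dict(np.load("side0.npz"))
for n,dd in(("top",d),("side",s)):
    P=cloud(dd)
    def sel(x0,x1,y0,y1,z0,z1):
        return P[(P[...,0]>x0)&(P[...,0]<x1)&(P[...,1]>y0)&(P[...,1]<y1)&(P[...,2]>z0)&(P[...,2]<z1)]
    q=sel(.4,.72,-.42,-.20,.036,.05); print(n,"rim",len(q)); print(cv2.minAreaRect(q[:,:2].astype(np.float32)))
    q=sel(.4,.62,-.18,.05,.09,.11); print(n,"scoop handle top",len(q),np.median(q,0), (q.min(0)+q.max(0))/2)
    q=sel(.4,.62,-.18,.05,.006,.04);
E
python3 - <<'E'
from h import *
d=dict(np.load("top0.npz"));s=dict(np.load("side0.npz"))
save(d,"m2.png",(225,175,285,230),10); save(d,"tr2.png",(300,150,355,228),9); save(s,"tr3.png",(200,280,325,350),6)
E
```

```text
top rim 335
((0.5784361362457275, -0.32008296251296997), (0.303547739982605, 0.0975208431482315), 12.525659561157227)
top scoop handle top 34 [ 0.55107988 -0.09424796  0.09832664] [ 0.55053028 -0.09562532  0.09680186]
side rim 850
((0.5788629055023193, -0.31948617100715637), (0.29712194204330444, 0.09926582872867584), 12.601850509643555)
side scoop handle top 63 [ 0.55302638 -0.09638102  0.09798119] [ 0.55399641 -0.09412064  0.09588017]
```

View pics/m2.png

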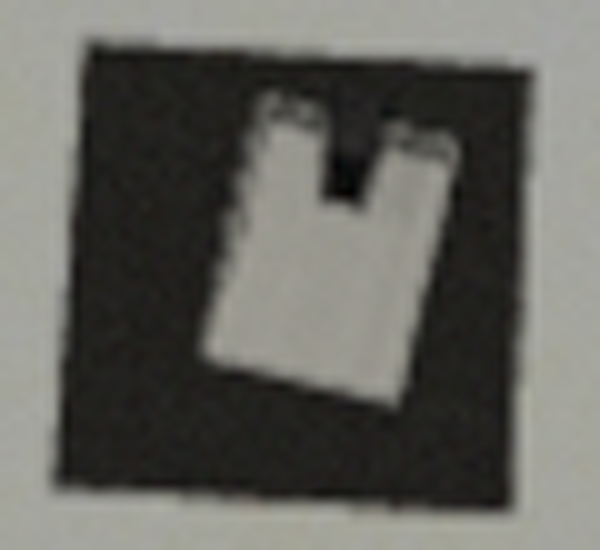

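View pics/tr2.png

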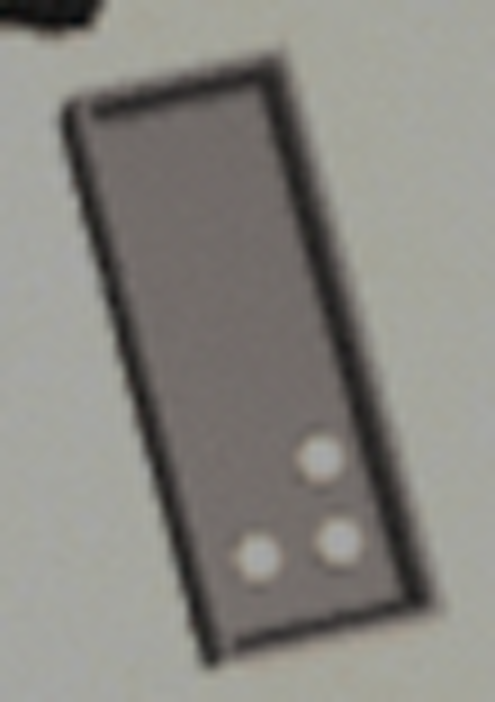

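View pics/tr3.png

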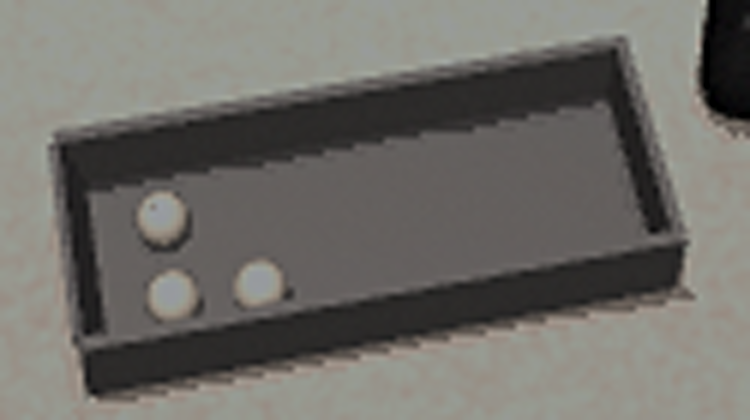

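Request:
servo_tool(steps=[0,-1,-0.8,0,0,0,-1,0,-1,-0.8,0,0,0,-1,0,-1,-0.8,0,0,0,-1,0,-1,-0.8,0,0,0,-1,0,-1,-0.8,0,0,0,-1,0,-1,-0.8,0,0,0,-1,0,-1,-0.8,0,0,0,-1,0,-1,-0.8,0,0,0,-1,0,-1,-0.8,0,0,0,-1,0,-1,-0.8,0,0,0,-1,0,-1,-0.8,0,0,0,-1])

```text
t: 1.25
ee_pos: [0.3352, -0.2021, 0.2278]
eef_rot: [-0.444, 1.567, 2.961]
ft_force: [1.6, -1.0, -0.4]
width: 0.0856
```

Request:
servo_tool(steps=[0,0,0,-1,0,0,-1,0,0,0,-1,0,0,-1,0,0,0,-1,0,0,-1,0,0,0,-1,0,0,-1,0,0,0,-1,0,0,-1,0,0,0,-1,0,0,-1,0,0,0,-1,0,0,-1,0,0,0,-1,0,0,-1,0,0,0,-1,0,0,-1,0,0,0,-1,0,0,-1,0,0,0,-1,0,0,-1,0,0,0,-1,0,0,-1])

```text
t: 2.45
ee_pos: [0.3357, -0.1947, 0.227]
eef_rot: [-2.383, 1.565, 2.771]
ft_force: [0.4, -0.1, 0.7]
width: 0.0855
```

```bash
cat >> h.py <<'E'
W=np.array([[0,0,1],[0,1,0],[-1,0,0.]])  # home orientation: x down,y=+y,z=+x
def st():
    s=manip.get_state(); print("t",round(s["t"],2),"pos",s["ee_pos"].round(4),"q",s["joint_positions"].round(2),"F",s["ft_force"].round(1),"w",round(s["width"],4)); return s
def to(p,Rt=None):
    s=manip.get_state(); r=R.from_euler('xyz',s["eef_rot"]); 
    print("tool shift units",(r.inv().apply(np.array(p)-s["ee_pos"])/0.03).round(2))
    if Rt is not None: 
        rr=R.from_matrix(Rt) if not isinstance(Rt,R) else Rt
        print("turn units",(np.degrees((r.inv()*rr).as_rotvec())/8).round(2), "after-turn shift",(rr.inv().apply(np.array(p)-s["ee_pos"])/0.03).round(2))
E
python3 - <<'E'
from h import *
st(); print(toolR().as_matrix().round(3)); to([.595,.347,.231],W)
E
```

```text
t 2.45 pos [ 0.3357 -0.1947  0.227 ] q [ 0.74  0.08 -0.37  2.08  0.03  1.    0.79] F [ 0.4 -0.1  0.7] w 0.0855
[[-0.006  0.904  0.427]
 [ 0.002  0.427 -0.904]
 [-1.    -0.004 -0.005]]
tool shift units [ -0.14  15.53 -12.63]
turn units [-8.09 -0.05  0.01] after-turn shift [-0.13 18.06  8.64]
```

Request:
servo_tool(steps=[0,0.4,0,-1,0,0,0.5,0,0.4,0,-1,0,0,0.5,0,0.4,0,-1,0,0,0.5,0,0.4,0,-1,0,0,0.5,0,0.4,0,-1,0,0,1,0,0.4,0,-1,0,0,1,0,0.4,0,-1,0,0,1,0,0.4,0,-1,0,0,1,0,1,0.4,0,0,0,1,0,1,0.4,0,0,0,1,0,1,0.4,0,0,0,1,0,1,0.4,0,0,0,1])

```text
t: 3.65
ee_pos: [0.432, 0.0029, 0.2253]
eef_rot: [3.011, 1.561, 3.042]
ft_force: [0.5, -0.2, 0.8]
width: -0.0
```

Run:
```python
from h import *
st(); print(toolR().as_matrix().round(3)); to([.592,.347,.231],W)
```

```text
t 3.65 pos [0.432  0.0029 0.2253] q [ 0.45  0.2  -0.66  1.97  0.14  1.02  1.33] F [ 0.5 -0.2  0.8] w -0.0
[[-0.01  -0.032  0.999]
 [ 0.001  0.999  0.032]
 [-1.     0.001 -0.01 ]]
tool shift units [-0.23 11.3   5.69]
turn units [ 0.23 -0.07 -0.01] after-turn shift [-0.19 11.47  5.33]
```

Request:
servo_tool(steps=[0,0.95,0.48,0,0,0,1,0,0.95,0.48,0,0,0,1,0,0.95,0.48,0,0,0,1,0,0.95,0.48,0,0,0,1,0,0.95,0.48,0,0,0,1,0,0.95,0.48,0,0,0,1,0,0.95,0.48,0,0,0,1,0,0.95,0.48,0,0,0,1,0,0.95,0.48,0,0,0,1,0,0.95,0.48,0,0,0,1,0,0.95,0.48,0,0,0,1,0,0.8,0.45,0,0,0,1])

```text
t: 4.85
ee_pos: [0.5974, 0.3585, 0.2194]
eef_rot: [-2.907, 1.556, -2.879]
ft_force: [-0.3, 0.3, 0.1]
width: 0.0004
```

Run:
```python
from h import *
st(); print(toolR().as_matrix().round(3)); to([.592,.347,.231],W)
d=cam("wrist"); save(d,"w1.png"); np.savez("w1.npz",**d); d=cam("side"); save(d,"s1.png",(150,60,350,240),3.5)
```

```text
t 4.85 pos [0.5974 0.3585 0.2194] q [-0.26  0.65 -0.62  1.33  0.37  1.29  0.71] F [-0.3  0.3  0.1] w 0.0004
[[-0.014 -0.029  0.999]
 [-0.004  1.     0.029]
 [-1.    -0.003 -0.014]]
tool shift units [-0.38 -0.38 -0.2 ]
turn units [ 0.21 -0.1   0.03] after-turn shift [-0.39 -0.38 -0.18]
```

View pics/w1.png

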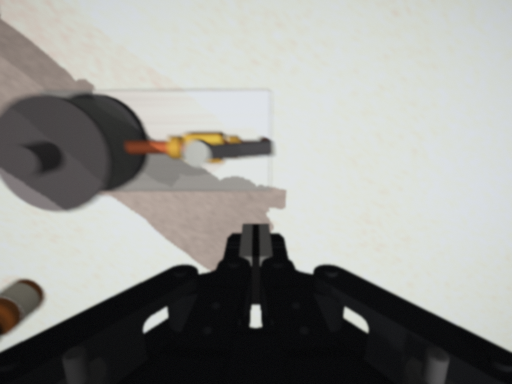

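View pics/s1.png

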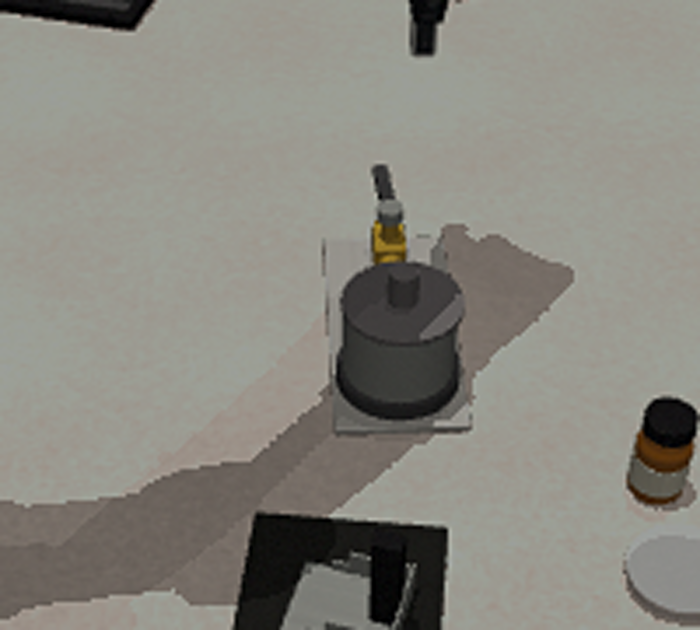

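Run:
```python
from h import *
d=dict(np.load("w1.npz"))
for n,u,v,z in(("hub",196,152,.1),("tipA",271,139,.097),("tipB",272,153,.097),("tipc",271,146,.097),("platec1",271,90,.008),("platec2",271,190,.008)):
    print(n,pw(d,u,v,z).round(4), pw(d,u-2,v).round(4))
```

```text
hub [0.5699 0.3057 0.1   ] [0.5702 0.3036 0.0982]
tipA [0.557  0.3715 0.097 ] [0.5571 0.3698 0.0958]
tipB [0.5693 0.373  0.097 ] [ 5.836e-01  3.761e-01 -4.000e-04]
tipc [0.5631 0.3718 0.097 ] [0.5631 0.37   0.0975]
platec1 [0.5109 0.3739 0.008 ] [ 0.5104  0.372  -0.001 ]
platec2 [0.628  0.3788 0.008 ] [0.6303 0.3767 0.    ]
```

Request:
servo_tool(steps=[0.9,-0.1,-0.1,0,0,0,1,0.9,-0.1,-0.1,0,0,0,1,0.9,-0.1,0,0,0,0,1,0.9,0,0,0,0,0,1,0.8,0,0,0,0,0,1,0,0,0,0,0,0,1])

```text
t: 5.55
ee_pos: [0.5885, 0.3474, 0.0817]
eef_rot: [-2.898, 1.554, -2.868]
ft_force: [0.2, -0.6, 0.8]
width: -0.0
```

Run:
```python
from h import *
st(); to([.590,.350,.08],W)
```

```text
t 5.55 pos [0.5885 0.3474 0.0817] q [-0.26  0.75 -0.58  1.52  0.45  1.03  0.64] F [ 0.2 -0.6  0.8] w -0.0
tool shift units [0.06 0.08 0.05]
turn units [ 0.21 -0.11  0.03] after-turn shift [0.06 0.09 0.05]
```

Request:
servo_tool(steps=[0,0.07,-0.26,0,0,0,1,0,0.06,-0.26,0,0,0,1,0,0,-0.25,0,0,0,1,0,-0.03,-0.25,0,0,0,1,0,-0.08,-0.24,0,0,0,1,0,-0.1,-0.23,0,0,0,1,0,-0.13,-0.2,0,0,0,1,0,-0.15,-0.17,0,0,0,1,0,-0.15,-0.12,0,0,0,1,0,-0.15,-0.11,0,0,0,1,0,-0.12,-0.07,0,0,0,1,0,-0.11,-0.06,0,0,0,1])

```text
t: 6.75
ee_pos: [0.5216, 0.32, 0.0906]
eef_rot: [2.15, 1.565, 2.179]
ft_force: [3.2, 2.0, 1.5]
width: 0.0002
```

Run:
```python
from h import *
st(); to([.522,.320,.08],W)
d=cam("side"); save(d,"s2.png",(150,40,350,220),3.5)
```

```text
t 6.75 pos [0.5216 0.32   0.0906] q [-0.23  0.64 -0.61  1.72  0.44  0.92  0.59] F [3.2 2.  1.5] w 0.0002
tool shift units [ 0.35 -0.    0.02]
turn units [ 0.21 -0.02 -0.03] after-turn shift [0.35 0.   0.01]
```

View pics/s2.png

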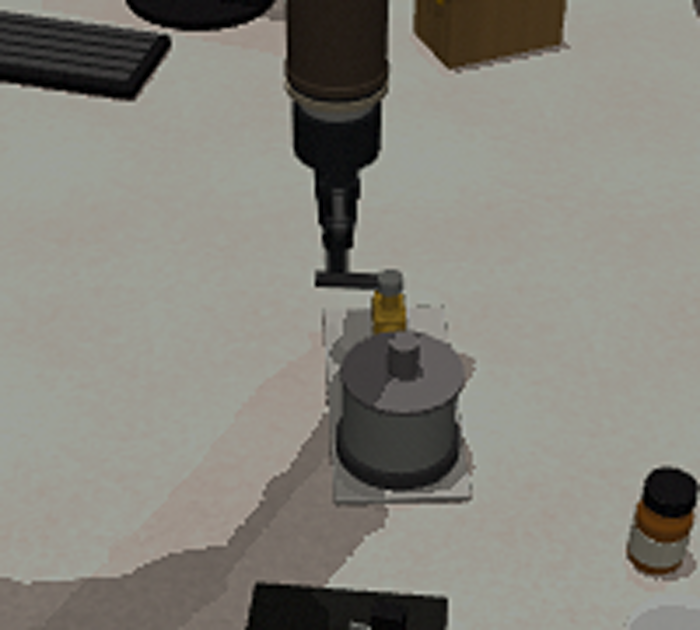

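Request:
servo_tool(steps=[0.3,0,0,0,0,0,1,0.1,-0.15,0,0,0,0,1,0.05,-0.15,0,0,0,0,1])

```text
t: 7.1
ee_pos: [0.522, 0.3214, 0.0907]
eef_rot: [1.176, 1.551, 1.209]
ft_force: [-0.6, 3.0, 4.3]
width: -0.0
```

Run:
```python
from h import *
st()
```

```text
t 7.1 pos [0.522  0.3214 0.0907] q [-0.22  0.63 -0.61  1.73  0.44  0.9   0.59] F [-0.6  3.   4.3] w -0.0
```

Run:
```python
from h import *
st();print(toolR().as_matrix().round(3))
d=cam("wrist"); save(d,"w2.png",None,1.5);np.savez("w2.npz",**d)
d=cam("side"); save(d,"s3.png",(210,80,290,140),9);
```

```text
t 7.1 pos [0.522  0.3214 0.0907] q [-0.22  0.63 -0.61  1.73  0.44  0.9   0.59] F [-0.6  3.   4.3] w -0.0
[[ 0.007 -0.032  0.999]
 [ 0.019  0.999  0.032]
 [-1.     0.019  0.008]]
```

View pics/w2.png

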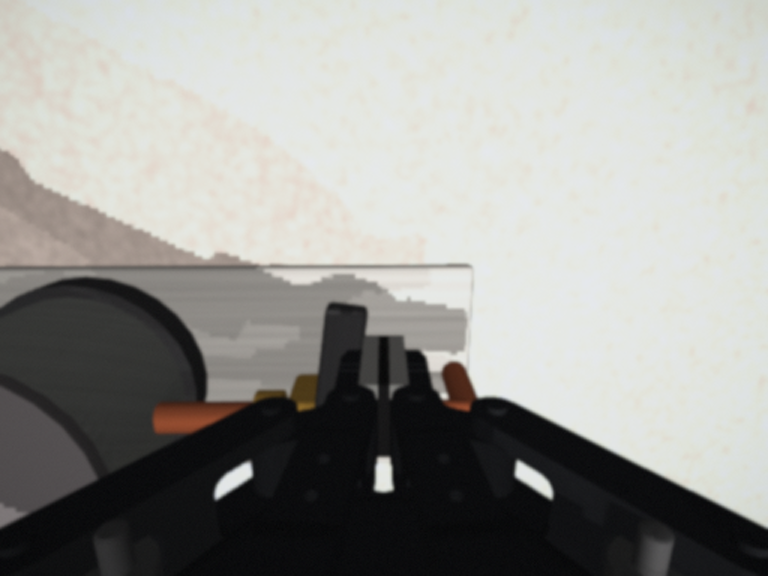

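View pics/s3.png

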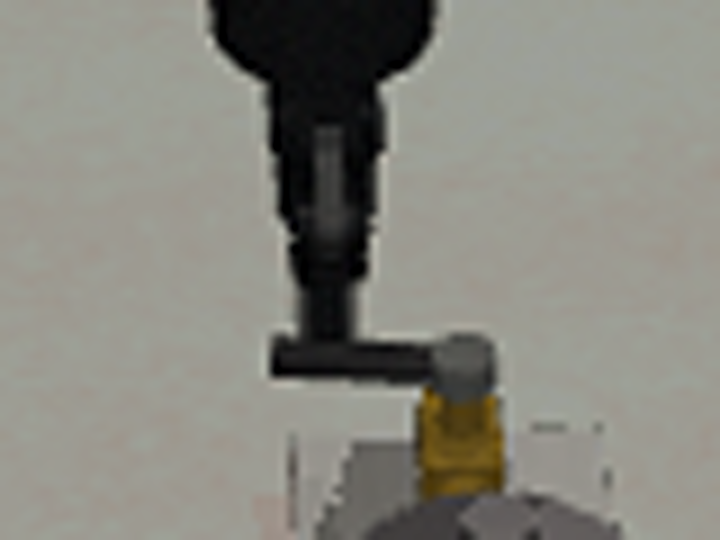

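Request:
servo_tool(steps=[0,0.3,0,0,0,0,1,0.3,0,0,0,0,0,1,0,0,0,0,0,0,1])

```text
t: 7.5
ee_pos: [0.521, 0.3289, 0.0814]
eef_rot: [1.199, 1.554, 1.23]
ft_force: [0.1, -0.2, -0.1]
width: -0.0001
```

Run:
```python
from h import *
st();print(toolR().as_matrix().round(3))
d=cam("side"); save(d,"s4.png",(210,80,290,140),9);
```

```text
t 7.5 pos [0.521  0.3289 0.0814] q [-0.24  0.65 -0.61  1.73  0.45  0.89  0.57] F [ 0.1 -0.2 -0.1] w -0.0001
[[ 0.006 -0.032  0.999]
 [ 0.016  0.999  0.032]
 [-1.     0.016  0.006]]
```

View pics/s4.png

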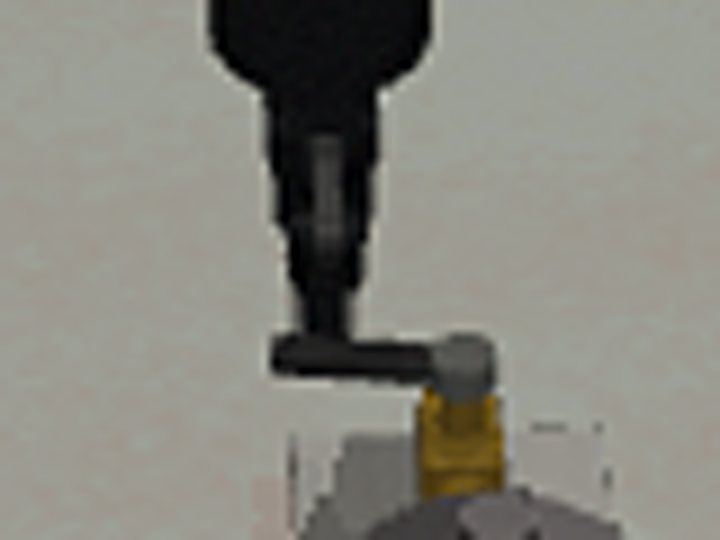

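Request:
servo_tool(steps=[-0.25,0,0,0,0,0,1,0,-0.25,0,0,0,0,1,0,-0.25,0,0,0,0,1,0,-0.25,0,0,0,0,1])

```text
t: 7.95
ee_pos: [0.5195, 0.3128, 0.0908]
eef_rot: [1.364, 1.543, 1.401]
ft_force: [-2.7, 12.1, 2.3]
width: -0.0002
```

Run:
```python
from h import *
st();print(toolR().as_matrix().round(3))
```

```text
t 7.95 pos [0.5195 0.3128 0.0908] q [-0.2   0.63 -0.62  1.75  0.43  0.89  0.61] F [-2.7 12.1  2.3] w -0.0002
[[ 0.005 -0.037  0.999]
 [ 0.027  0.999  0.037]
 [-1.     0.027  0.006]]
```

Request:
servo_tool(steps=[0,-0.4,0,0,0,0,1,0,-0.4,0,0,0,0,1])

```text
t: 8.15
ee_pos: [0.519, 0.3113, 0.0936]
eef_rot: [1.36, 1.504, 1.41]
ft_force: [0.8, 42.1, -19.9]
width: 0.0003
```

Run:
```python
from h import *
st()
d=cam("side"); save(d,"s5.png",(210,80,290,140),9);
```

```text
t 8.15 pos [0.519  0.3113 0.0936] q [-0.16  0.61 -0.64  1.77  0.42  0.85  0.64] F [  0.8  42.1 -19.9] w 0.0003
```

View pics/s5.png

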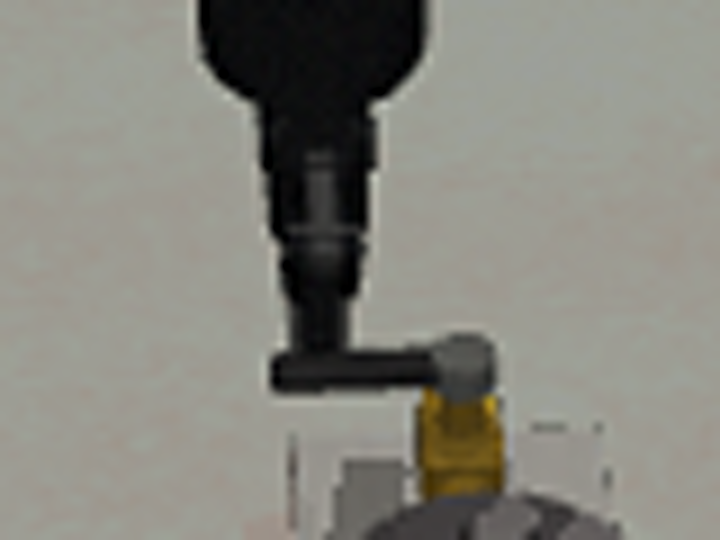

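Request:
servo_tool(steps=[0,0.6,0,0,0,0,1,-0.8,0.1,0,0,0,0,1,-1,0,0,0,0,0,1,-1,0,0,0,0,0,1,-1,0,0,0,0,0,1,0,0,0,0,0,0,1])

```text
t: 8.8
ee_pos: [0.5149, 0.3214, 0.2108]
eef_rot: [1.435, 1.505, 1.485]
ft_force: [0.2, 0.6, 0.8]
width: 0.0003
```

Run:
```python
from h import *
st();print(toolR().as_matrix().round(3))
Ws=R.from_euler('z',0.033)*R.from_matrix(W)
to([.573,.1685,.21],Ws)
d=cam("wrist"); save(d,"w3.png",None,1.5);np.savez("w3.npz",**d)
d=cam("top"); save(d,"t3.png",(110,150,220,230),7);np.savez("t3.npz",**d)
```

```text
t 8.8 pos [0.5149 0.3214 0.2108] q [-0.13  0.5  -0.71  1.64  0.31  1.08  0.71] F [0.2 0.6 0.8] w 0.0003
[[ 0.006 -0.051  0.999]
 [ 0.066  0.997  0.05 ]
 [-0.998  0.065  0.009]]
tool shift units [-0.3  -5.18  1.68]
turn units [ 0.12  0.06 -0.47] after-turn shift [ 0.03 -5.16  1.77]
```

View pics/w3.png

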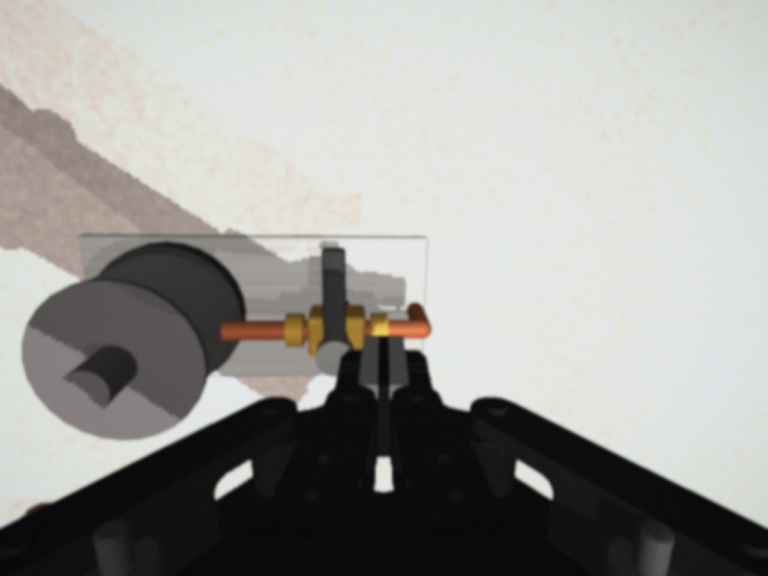

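View pics/t3.png

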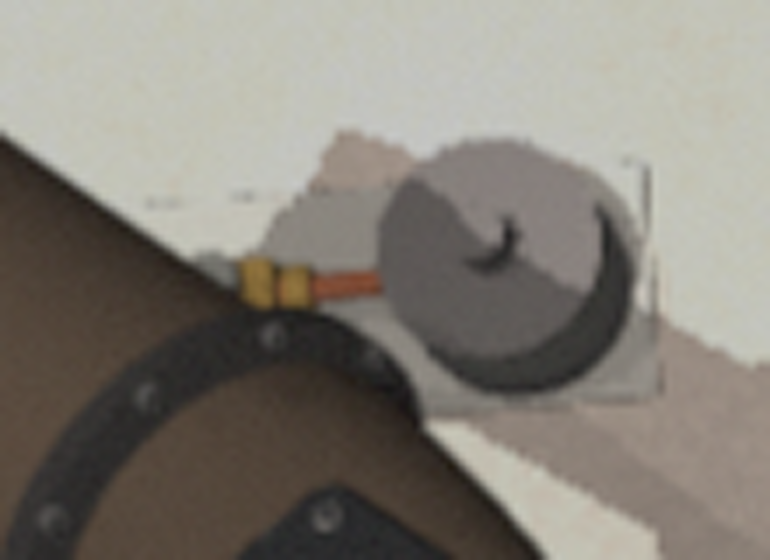

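Run:
```python
from h import *
d=dict(np.load("w3.npz")); k=1.5
a=pw(d,333.5/k,252/k,.097);b=pw(d,333/k,352/k,.100); p=pw(d,225/k,332/k,.057);q=pw(d,400/k,327/k,.057)
f=lambda v:np.arctan2(v[1],v[0])
print(a,b,p,q, "angle",f(a-b)-f(q-p), "pipe yaw",f(q-p)-np.pi/2)
c1=pw(d,426/k,238/k,.008);c2=pw(d,80/k,235/k,.008);print("plate near edge",c1,c2,f(c1-c2)-np.pi/2)
# knob top & flange by depth
P=cloud(d); 
m=(P[...,2]>.124)&(P[...,2]<.136); v,u=np.where(m); sel=P[m]; print(len(sel),sel.mean(0),(sel.min(0)+sel.max(0))/2)
m=(P[...,2]>.094)&(P[...,2]<.105)&(P[...,1]<.235); c,r=cv2.minEnclosingCircle(P[m][:,:2].astype(np.float32)); print(c,r)
```

```text
[0.50244949 0.30024167 0.097     ] [0.56421492 0.30126471 0.1       ] [0.5707696  0.22511205 0.057     ] [0.56418395 0.34685066 0.057     ] angle -4.749871198873276 pipe yaw 0.054044018764985324
plate near edge [0.50854792 0.36902491 0.008     ] [0.5160824  0.10911518 0.008     ] 0.028980714042076805
945 [0.57475986 0.17305907 0.12994625] [0.57608696 0.17200572 0.12820953]
(0.5765032172203064, 0.17204128205776215) 0.053792767226696014
```

Request:
servo_tool(steps=[0,-0.9,0.3,0.1,0,-0.45,-1,0,-0.9,0.35,0,0,0,-1,0,-0.9,0.35,0,0,0,-1,0,-0.9,0.35,0,0,0,-1,0,-0.8,0.3,0,0,0,-1,0,-0.6,0.2,0,0,0,-1,0,0,0,0,0,0,-1,0,0,0,0,0,0,-1])

```text
t: 9.7
ee_pos: [0.5714, 0.1588, 0.1937]
eef_rot: [-2.374, 1.552, -2.34]
ft_force: [-0.3, -0.1, -0.1]
width: 0.0858
```

```bash
cat >> h.py <<'E'
Ws=R.from_euler('z',0.033)*R.from_matrix(W)
E
python3 - <<'E'
from h import *
st();print(toolR().as_matrix().round(3))
to([.575,.170,.103],Ws)
d=cam("wrist"); save(d,"w4.png",None,1.5);np.savez("w4.npz",**d)
P=cloud(d); 
m=(P[...,2]>.094)&(P[...,2]<.105)&(P[...,1]<.235); c,r=cv2.minEnclosingCircle(P[m][:,:2].astype(np.float32)); print(c,r)
E
```

```text
t 9.7 pos [0.5714 0.1588 0.1937] q [ 0.08  0.51 -0.66  1.65  0.35  1.12  0.93] F [-0.3 -0.1 -0.1] w 0.0858
[[-0.013 -0.034  0.999]
 [-0.014  0.999  0.034]
 [-1.    -0.013 -0.014]]
tool shift units [3.02 0.41 0.18]
turn units [ 0.01 -0.1   0.09] after-turn shift [3.02 0.37 0.13]
(0.5765049457550049, 0.1713932752609253) 0.0531780831515789
```

View pics/w4.png

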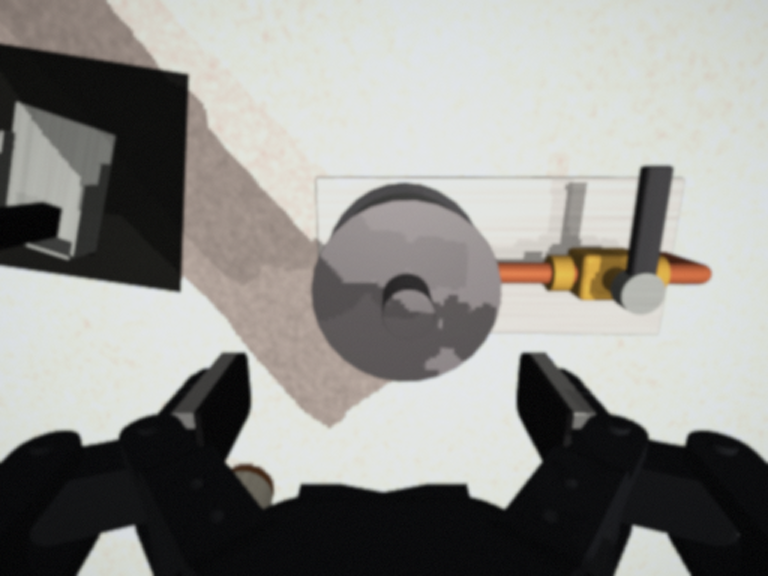

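Request:
servo_tool(steps=[0,0.4,0.2,0,-0.1,0.1,-1,0.5,0,0,0,0,0,-1,0.7,0,0,0,0,0,-1,0.7,0,0,0,0,0,-1,0.5,0,0,0,0,0,-1,0,0,0,0,0,0,-1])

```text
t: 10.35
ee_pos: [0.5741, 0.1793, 0.1152]
eef_rot: [1.516, 1.566, 1.56]
ft_force: [0.1, -0.0, -0.1]
width: 0.0853
```

Run:
```python
from h import *
st();print(toolR().as_matrix().round(3))
to([.5755,.1705,.103],Ws)
```

```text
t 10.35 pos [0.5741 0.1793 0.1152] q [ 0.04  0.6  -0.63  1.73  0.41  0.95  0.86] F [ 0.1 -0.  -0.1] w 0.0853
[[ 0.    -0.044  0.999]
 [ 0.005  0.999  0.044]
 [-1.     0.005  0.   ]]
tool shift units [ 0.4  -0.3   0.03]
turn units [ 0.08  0.   -0.03] after-turn shift [ 0.41 -0.29  0.04]
```

Request:
servo_tool(steps=[0,-0.28,0.03,0,0,0,-1,0.35,0,0,0,0,0,-1,0,0,0,0,0,0,-1])

```text
t: 10.65
ee_pos: [0.5751, 0.172, 0.1041]
eef_rot: [1.463, 1.565, 1.51]
ft_force: [0.1, -0.8, 0.8]
width: 0.0855
```

Run:
```python
from h import *
st();
to([.5755,.1705,.103],Ws)
```

```text
t 10.65 pos [0.5751 0.172  0.1041] q [ 0.05  0.61 -0.62  1.74  0.42  0.93  0.87] F [ 0.1 -0.8  0.8] w 0.0855
tool shift units [ 0.04 -0.05  0.01]
turn units [ 0.1   0.   -0.04] after-turn shift [ 0.04 -0.05  0.01]
```

Close on the knob.

Request:
servo_tool(steps=[0,0,0,0,0,0,1,0,0,0,0,0,0,1,0,0,0,0,0,0,1,0,0,0,0,0,0,1,0,0,0,0,0,0,1,0,0,0,0,0,0,1])

```text
t: 11.25
ee_pos: [0.5763, 0.1724, 0.106]
eef_rot: [1.039, 1.563, 1.086]
ft_force: [-0.8, 0.4, -1.7]
width: 0.0237
```

Run:
```python
from h import *
st();print(toolR().as_matrix().round(3))
d=cam("wrist"); save(d,"w5.png",None,1.5)
```

```text
t 11.25 pos [0.5763 0.1724 0.106 ] q [ 0.05  0.61 -0.62  1.74  0.42  0.93  0.87] F [-0.8  0.4 -1.7] w 0.0237
[[ 0.004 -0.046  0.999]
 [ 0.007  0.999  0.046]
 [-1.     0.006  0.004]]
```

View pics/w5.png

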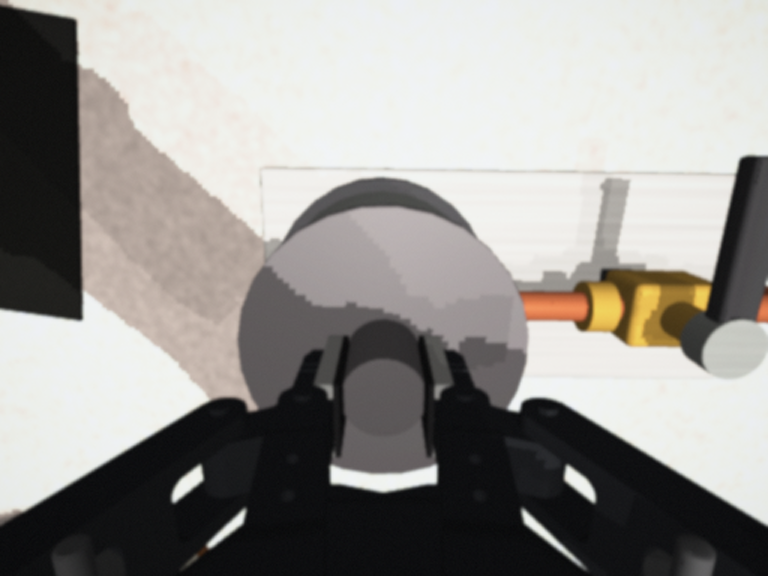

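Request:
servo_tool(steps=[-0.3,0,0,0,0,0,1,-0.5,0,0,0,0,0,1,-0.7,0,0,0,0,0,1,-0.7,0,-0.1,0,0,0,1,0,0,-0.6,0,0,0,1,0,0,-0.8,0,0,0,1,0,0,-0.8,0,0,0,1,0,0,-0.8,0,0,0,1,0,0,-0.8,0,0,0,1,0,0,-0.5,0,0,0,1,0,0,0,0,0,0,1])

```text
t: 12.4
ee_pos: [0.4405, 0.1674, 0.1846]
eef_rot: [0.593, 1.557, 0.64]
ft_force: [0.8, 0.9, -1.7]
width: 0.0235
```

Run:
```python
from h import *
st();print(toolR().as_matrix().round(3))
to([.42,.165,.021],Ws)
d=cam("side"); save(d,"s6.png",None,1.5)
```

```text
t 12.4 pos [0.4405 0.1674 0.1846] q [ 0.13  0.32 -0.74  1.96  0.27  0.94  0.87] F [ 0.8  0.9 -1.7] w 0.0235
[[ 0.011 -0.047  0.999]
 [ 0.008  0.999  0.047]
 [-1.     0.008  0.011]]
tool shift units [ 5.44 -0.09 -0.75]
turn units [ 0.1   0.08 -0.05] after-turn shift [ 5.45 -0.06 -0.69]
```

View pics/s6.png

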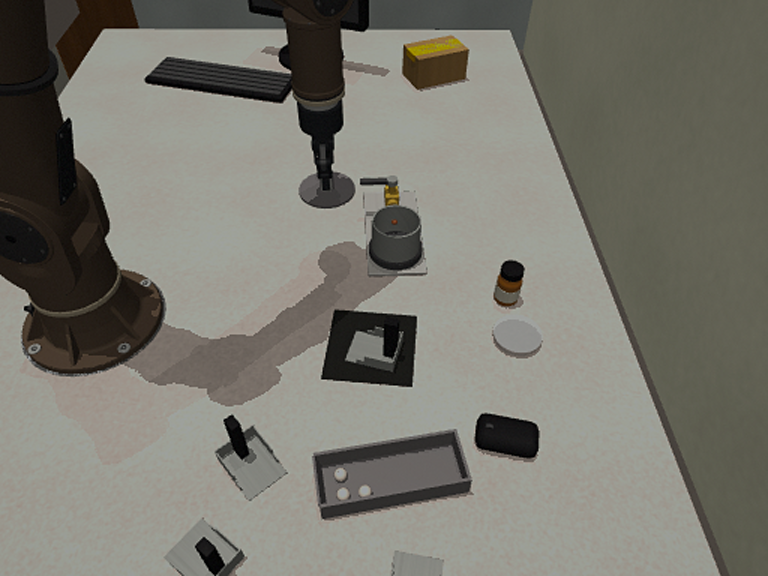

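Request:
servo_tool(steps=[0.6,0,-0.3,0,0,0,1,0.9,0,-0.3,0,0,0,1,0.9,0,0,0,0.08,-0.05,1,0.9,0,0,0,0,0,1,0.7,0,0,0,0,0,1,0.4,0,0,0,0,0,1,0,0,0,0,0,0,1])

```text
t: 13.15
ee_pos: [0.4358, 0.1702, 0.053]
eef_rot: [0.331, 1.556, 0.373]
ft_force: [-0.1, -0.5, -1.5]
width: 0.0237
```

Run:
```python
from h import *
st();print(toolR().as_matrix().round(3))
```

```text
t 13.15 pos [0.4358 0.1702 0.053 ] q [-0.02  0.5  -0.62  2.11  0.48  0.65  0.65] F [-0.1 -0.5 -1.5] w 0.0237
[[ 0.013 -0.042  0.999]
 [ 0.005  0.999  0.042]
 [-1.     0.005  0.014]]
```

Request:
servo_tool(steps=[0.4,0,-0.2,0,0.1,0,1,0.3,0,-0.2,0,0,0,1,0.2,0,0,0,0,0,1,0.1,0,0,0,0,0,1])

```text
t: 13.55
ee_pos: [0.4255, 0.1708, 0.023]
eef_rot: [1.153, 1.564, 1.194]
ft_force: [-0.4, 0.1, -1.6]
width: 0.0236
```

Run:
```python
from h import *
st();print(toolR().as_matrix().round(3))
```

```text
t 13.55 pos [0.4255 0.1708 0.023 ] q [-0.06  0.55 -0.58  2.15  0.53  0.58  0.6 ] F [-0.4  0.1 -1.6] w 0.0236
[[ 0.002 -0.041  0.999]
 [ 0.006  0.999  0.041]
 [-1.     0.006  0.003]]
```

Request:
servo_tool(steps=[0.08,0,0,0,0,0,1,0.08,0,0,0,0,0,1])

```text
t: 13.75
ee_pos: [0.4256, 0.1709, 0.0204]
eef_rot: [0.721, 1.565, 0.762]
ft_force: [-21.4, -12.3, 88.3]
width: 0.0235
```

Run:
```python
from h import *
st()
```

```text
t 13.75 pos [0.4256 0.1709 0.0204] q [-0.06  0.55 -0.57  2.15  0.54  0.58  0.59] F [-21.4 -12.3  88.3] w 0.0235
```

Request:
servo_tool(steps=[-0.03,0,0,0,0,0,1,0,0,0,0,0,0,-1,0,0,0,0,0,0,-1,0,0,0,0,0,0,-1,-0.4,0,0,0,0,0,-1,-0.8,0,0,0,0,0,-1,-0.8,0,0,0,0,0,-1,-0.8,0,0,0,0,0,-1,-1,0,0,0,0,0,-1,-1,0,0,0,0,0,-1,-0.5,0,0,0,0,0,-1])

```text
t: 14.85
ee_pos: [0.4231, 0.171, 0.1896]
eef_rot: [1.195, 1.566, 1.24]
ft_force: [1.0, -0.7, -0.1]
width: 0.0855
```

Run:
```python
from h import *
st();print(toolR().as_matrix().round(3))
d=cam("wrist"); save(d,"w6.png",None,1.5);np.savez("w6.npz",**d)
d=cam("side"); save(d,"s7.png",None,1.5);np.savez("s7.npz",**d)
d=cam("top"); save(d,"t7.png",None,1.5);np.savez("t7.npz",**d)
```

```text
t 14.85 pos [0.4231 0.171  0.1896] q [ 0.13  0.3  -0.76  1.98  0.25  0.95  0.86] F [ 1.  -0.7 -0.1] w 0.0855
[[ 0.002 -0.045  0.999]
 [ 0.005  0.999  0.045]
 [-1.     0.005  0.002]]
```

View pics/w6.png

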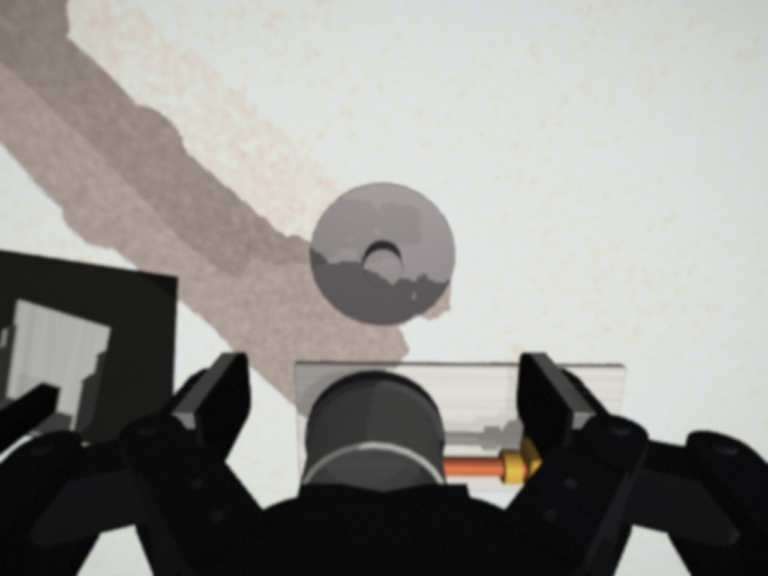

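View pics/s7.png

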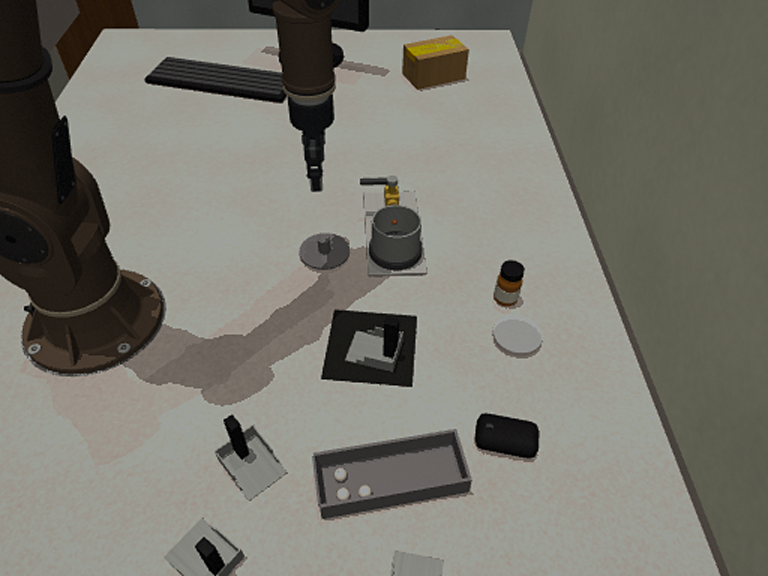

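View pics/t7.png

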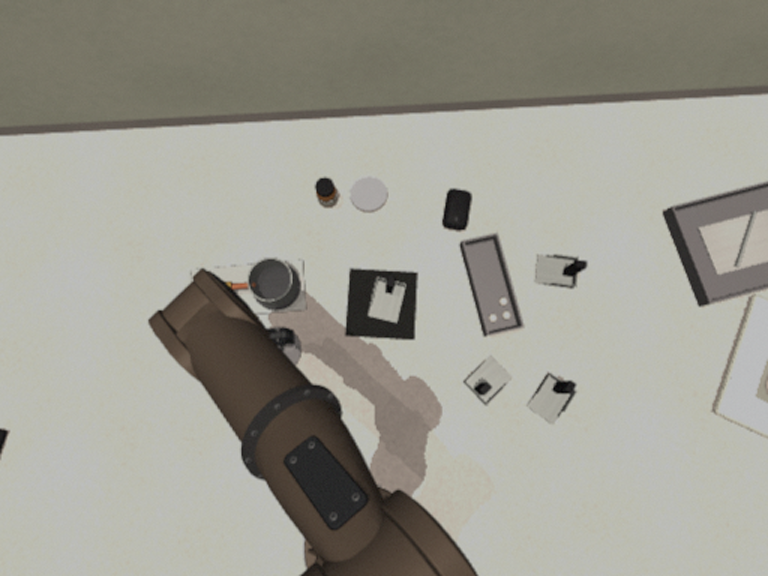

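Run:
```python
from h import *
d=dict(np.load("t7.npz")); save(d,"t7c.png",(225,170,285,230),10); save(d,"t7d.png",(300,150,355,228),9)
d0=dict(np.load("top0.npz"))
A=pw(d0,225+203/10,175+355/10,.005);B=pw(d0,225+400/10,175+405/10,.005);C=pw(d0,225+440/10,175+185/10,.02)
print(A,B,np.linalg.norm(A-B)); v=A-B; print("yaw of y axis -> scoop yaw",np.arctan2(v[1],v[0])-np.pi/2, (A+B)/2)
yaw=np.arctan2(v[1],v[0])-np.pi/2; m=(A+B)/2; print("handle axis", m[:2]+.075*np.array([np.cos(yaw),np.sin(yaw)]))
```

```text
[ 0.48990878 -0.04038639  0.005     ] [ 0.46838545 -0.10779239  0.005     ] 0.07075890176925416
yaw of y axis -> scoop yaw -0.3090757491270464 [ 0.47914712 -0.07408939  0.005     ]
handle axis [ 0.55059325 -0.09690277]
```

View pics/t7c.png

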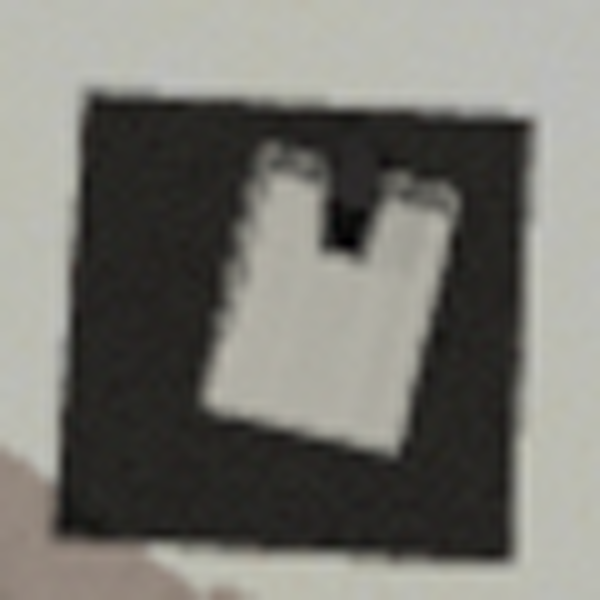

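Request:
servo_tool(steps=[0,-0.2,0.1,0.83,0,0,-1,0,-0.4,0.2,0.83,0,0,-1,0,-0.6,0.2,0.83,0,0,-1,0,0,0,0,0,0,-1])

```text
t: 15.4
ee_pos: [0.4317, 0.1316, 0.1851]
eef_rot: [2.789, 1.566, 2.475]
ft_force: [-0.7, 0.5, -0.5]
width: 0.0855
```

```bash
cat >> h.py <<'E'
def Wy(y): return R.from_euler('z',y)*R.from_matrix(W)
E
python3 - <<'E'
from h import *
st();print(toolR().as_matrix().round(3))
to([.5515,-.0955,.20],Wy(-.31))
E
```

```text
t 15.4 pos [0.4317 0.1316 0.1851] q [ 0.15  0.28 -0.67  2.    0.21  0.94  0.63] F [-0.7  0.5 -0.5] w 0.0855
[[-0.004  0.31   0.951]
 [ 0.003  0.951 -0.309]
 [-1.     0.002 -0.005]]
tool shift units [-0.54 -5.96  6.14]
turn units [-0.03 -0.03 -0.01] after-turn shift [-0.5  -5.99  6.11]
```

Request:
servo_tool(steps=[-0.1,-0.7,0.7,0,0,0,-1,-0.1,-0.8,0.8,0,0,0,-1,-0.1,-0.8,0.8,0,0,0,-1,-0.1,-0.8,0.8,0,0,0,-1,-0.1,-0.8,0.8,0,0,0,-1,0,-0.8,0.8,0,0,0,-1,0,-0.6,0.7,0,0,0,-1,0,0,0,0,0,0,-1,0,0,0,0,0,0,-1])

```text
t: 16.3
ee_pos: [0.5383, -0.0701, 0.1921]
eef_rot: [2.991, 1.553, 2.705]
ft_force: [0.1, 0.3, 0.6]
width: 0.0852
```

Run:
```python
from h import *
st();print(toolR().as_matrix().round(3))
to([.5515,-.0955,.20],Wy(-.31))
d=cam("wrist"); save(d,"w8.png",None,1.5);np.savez("w8.npz",**d)
P=cloud(d)
m=(P[...,2]>.093)&(P[...,2]<.104); q=P[m]; print(len(q),q.mean(0),q.min(0),q.max(0)); v,u=np.where(m); print(u.min()*1.5,u.max()*1.5,v.min()*1.5,v.max()*1.5)
```

```text
t 16.3 pos [ 0.5383 -0.0701  0.1921] q [ 0.46  0.41 -0.57  1.78  0.24  1.04  1.09] F [0.1 0.3 0.6] w 0.0852
[[-0.016  0.282  0.959]
 [ 0.007  0.959 -0.282]
 [-1.     0.003 -0.017]]
tool shift units [-0.28 -0.69  0.66]
turn units [ 0.17 -0.12 -0.02] after-turn shift [-0.26 -0.67  0.68]
674 [ 0.55719223 -0.03754132  0.09639614] [ 0.53563627 -0.10254459  0.09300182] [0.60815921 0.14223721 0.09971614]
339.0 766.5 171.0 345.0
```

View pics/w8.png

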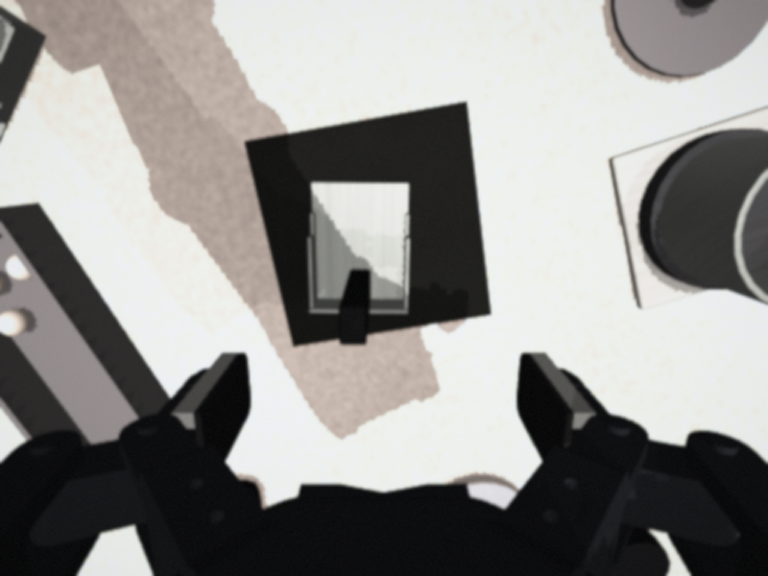

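Run:
```python
from h import *
d=dict(np.load("w8.npz")); k=1.5
A=pw(d,410/k,184/k,.005);B=pw(d,311/k,183/k,.005); v=A-B; yaw=np.arctan2(v[1],v[0])-np.pi/2
m=(A+B)/2; print(np.linalg.norm(v),"yaw",yaw,"lip",m,"handle",m[:2]+.075*np.array([np.cos(yaw),np.sin(yaw)]))
print("htop",pw(d,354/k,328/k,.098), pw(d,354/k,328/k))
for c in((246,142),(466,102),(491,313),(294,346)): print("mat",pw(d,c[0]/k,c[1]/k,.003))
```

```text
0.07138495233265686 yaw -0.2964101645216919 lip [ 0.4838636  -0.06974888  0.005     ] handle [ 0.55559294 -0.09165554]
htop [ 0.5562867  -0.09147461  0.098     ] [ 0.55609134 -0.091378    0.09856735]
mat [ 0.4334787  -0.13924125  0.003     ]
mat [0.45169323 0.01673413 0.003     ]
mat [ 0.6074641  -0.00118287  0.003     ]
mat [ 0.59000613 -0.15804454  0.003     ]
```

Run:
```python
from h import *
to([.556,-.0915,.059],Wy(-.30))
```

```text
tool shift units [ 4.42 -0.52  0.85]
turn units [ 0.1  -0.12 -0.01] after-turn shift [ 4.43 -0.5   0.78]
```

Request:
servo_tool(steps=[0,-0.5,0.4,0.1,-0.1,0,-1,0,0,0.4,0,0,0,-1,0.6,0,0,0,0,0,-1,0.8,0,0,0,0,0,-1,0,0,0,0,0,0,-1])

```text
t: 16.85
ee_pos: [0.5599, -0.0903, 0.1493]
eef_rot: [1.528, 1.568, 1.233]
ft_force: [-0.3, -0.5, 0.0]
width: 0.0854
```

Run:
```python
from h import *
st()
to([.556,-.0915,.059],Wy(-.30))
d=cam("wrist"); save(d,"w9.png",None,1.5);np.savez("w9.npz",**d)
```

```text
t 16.85 pos [ 0.5599 -0.0903  0.1493] q [ 0.45  0.48 -0.53  1.78  0.29  0.95  1.07] F [-0.3 -0.5  0. ] w 0.0854
tool shift units [ 3.01 -0.08 -0.11]
turn units [ 0.04  0.   -0.02] after-turn shift [ 3.01 -0.08 -0.11]
```

View pics/w9.png

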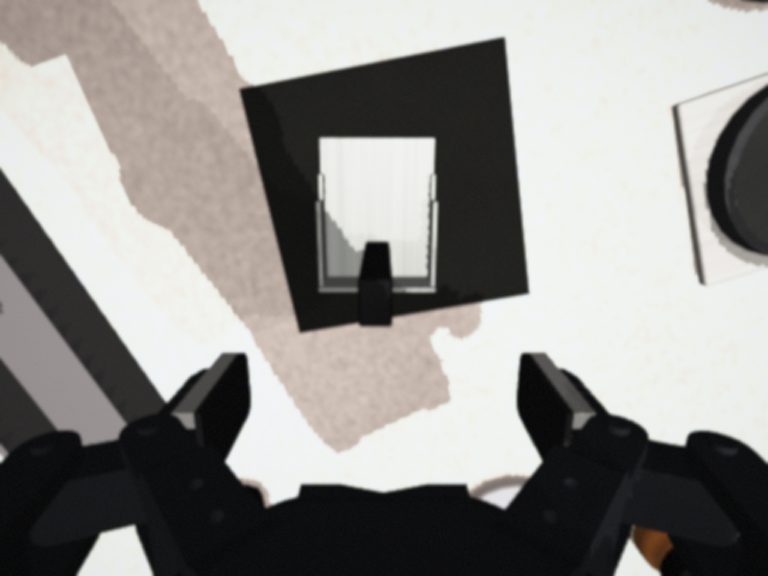

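Request:
servo_tool(steps=[0.6,-0.08,-0.1,0,0,0,-1,0.8,0,0,0,0,0,-1,0.8,0,0,0,0,0,-1,0.5,0,0,0,0,0,-1,0,0,0,0,0,0,-1])

```text
t: 17.4
ee_pos: [0.5637, -0.0904, 0.0743]
eef_rot: [0.417, 1.558, 0.124]
ft_force: [0.1, -0.6, 0.0]
width: 0.0851
```

Run:
```python
from h import *
st()
to([.556,-.0915,.059],Wy(-.30))
```

```text
t 17.4 pos [ 0.5637 -0.0904  0.0743] q [ 0.42  0.57 -0.49  1.85  0.37  0.79  1.01] F [ 0.1 -0.6  0. ] w 0.0851
tool shift units [ 0.51 -0.11 -0.24]
turn units [ 0.05  0.09 -0.04] after-turn shift [ 0.51 -0.11 -0.23]
```

Request:
servo_tool(steps=[0.2,-0.1,-0.24,0.05,0.09,0,-1,0.27,0,0,0,0,0,-1,0,0,0,0,0,0,-1])

```text
t: 17.7
ee_pos: [0.5574, -0.091, 0.0619]
eef_rot: [1.276, 1.565, 0.976]
ft_force: [-0.9, -0.5, -0.2]
width: 0.0855
```

Run:
```python
from h import *
st()
to([.556,-.0915,.059],Wy(-.30))
```

```text
t 17.7 pos [ 0.5574 -0.091   0.0619] q [ 0.42  0.59 -0.49  1.87  0.37  0.77  1.  ] F [-0.9 -0.5 -0.2] w 0.0855
tool shift units [ 0.09 -0.03 -0.04]
turn units [-0.    0.01 -0.04] after-turn shift [ 0.1  -0.03 -0.04]
```

Close on the handle.

Request:
servo_tool(steps=[0.08,-0.03,-0.03,0,0,0,-1,0,0,0,0,0,0,1,0,0,0,0,0,0,1,0,0,0,0,0,0,1,0,0,0,0,0,0,1,0,0,0,0,0,0,1,0,0,0,0,0,0,1,0,0,0,0,0,0,1])

```text
t: 18.5
ee_pos: [0.5571, -0.0918, 0.0607]
eef_rot: [0.981, 1.563, 0.681]
ft_force: [-0.7, -0.0, -1.6]
width: 0.0154
```

Run:
```python
from h import *
st();print(toolR().as_matrix().round(3))
d=cam("wrist"); save(d,"w10.png",None,1.5);np.savez("w10.npz",**d)
```

```text
t 18.5 pos [ 0.5571 -0.0918  0.0607] q [ 0.42  0.59 -0.48  1.87  0.37  0.77  1.  ] F [-0.7 -0.  -1.6] w 0.0154
[[ 0.006  0.296  0.955]
 [ 0.005  0.955 -0.296]
 [-1.     0.006  0.004]]
```

View pics/w10.png

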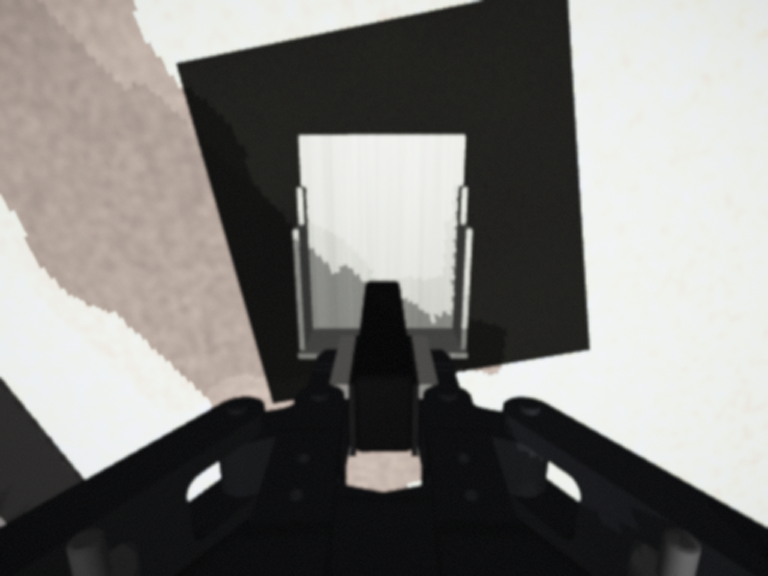

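Request:
servo_tool(steps=[-0.3,0,0,0,0,0,1,-0.6,0,0,0,0,0,1,-0.8,0,0,0,0,0,1,-0.8,0,0,0,0,0,1,-0.8,0,0,0,0,0,1,-0.6,0,0,0,0,0,1,0,0,0,0,0,0,1])

```text
t: 19.25
ee_pos: [0.5557, -0.0917, 0.1849]
eef_rot: [1.178, 1.564, 0.879]
ft_force: [0.1, 0.5, -1.4]
width: 0.0156
```

Run:
```python
from h import *
s=dict(np.load("side0.npz"));d=dict(np.load("top0.npz"))
S=np.array([pw(s,200+x/6,280+y/6,.042) for x,y in((52,135),(78,343),(685,240),(622,38))])[:,:2]
T=np.array([pw(d,300+x/9,150+y/9,.042) for x,y in((207,665),(432,603),(282,55),(65,103))])[:,:2]
for n,Q in(("side",S),("top",T)):
    print(n,Q.round(4).tolist(),cv2.minAreaRect(Q.astype(np.float32)))
    a=Q[3]-Q[0];b=Q[2]-Q[1];e1=Q[1]-Q[0];e2=Q[2]-Q[3]
    print("len",np.linalg.norm(a),np.linalg.norm(b),np.linalg.norm(e1),np.linalg.norm(e2),"yaw",np.arctan2(a[1],a[0]),np.arctan2(b[1],b[0]),"mean",Q.mean(0))
st()
P=cloud(cam("wrist")); 
d=cam("wrist"); save(d,"w11.png",None,1.5);np.savez("w11.npz",**d)
```

```text
side [[0.4301, -0.3048], [0.4436, -0.3851], [0.6647, -0.3509], [0.6506, -0.2677]] ((0.5474094748497009, -0.3278483748435974), (0.2237817794084549, 0.0843823254108429), 9.5493745803833)
len 0.22355477370141222 0.22380093432781395 0.08145368108664494 0.08438246150822679 yaw 0.16666812012240273 0.1535816487993221 mean [ 0.54726961 -0.32712943]
top [[0.424, -0.299], [0.4422, -0.3854], [0.658, -0.3513], [0.6438, -0.2655]] ((0.5410175323486328, -0.32515978813171387), (0.22298306226730347, 0.08820061385631561), 8.965262413024902)
len 0.22227055888937025 0.21852043909196658 0.0883134213922058 0.08697834678659819 yaw 0.1509610403538297 0.15647325409748808 mean [ 0.54199044 -0.32531636]
t 19.25 pos [ 0.5557 -0.0917  0.1849] q [ 0.48  0.44 -0.55  1.75  0.26  1.02  1.1 ] F [ 0.1  0.5 -1.4] w 0.0156
```

View pics/w11.png

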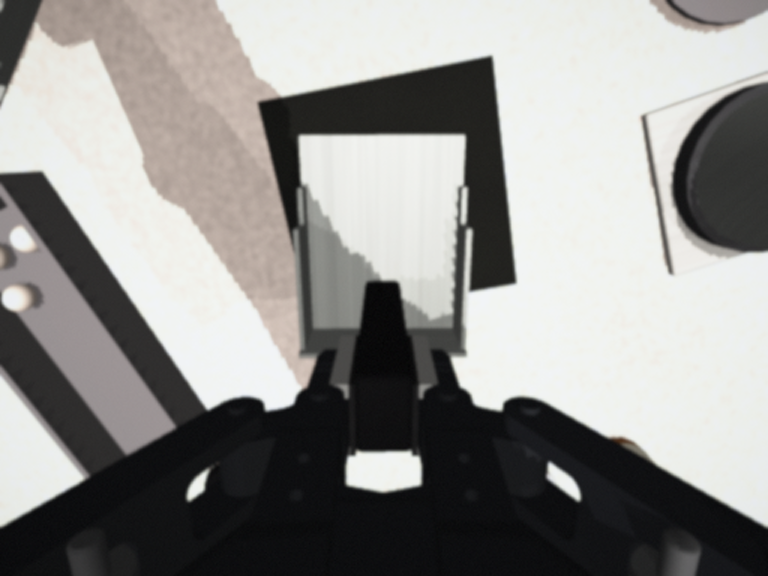

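Request:
servo_tool(steps=[0,-0.5,0,-0.82,0,0,1,0,-0.7,0.1,-0.82,0,0,1,0,-0.8,0.2,-0.82,0,0,1,0,-0.8,0.2,-0.8,0,0,1,0,-0.8,0.3,0,0,0,1,0,-0.8,0.3,0,0,0,1,0,-0.8,0.3,0,0,0,1,0,-0.5,0.2,0,0,0,1,0,0,0,0,0,0,1])

```text
t: 20.25
ee_pos: [0.6029, -0.2594, 0.1667]
eef_rot: [2.405, 1.549, 2.585]
ft_force: [-0.5, -0.8, -0.8]
width: 0.0152
```

Run:
```python
from h import *
st();print(toolR().as_matrix().round(3))
to([.631,-.31,.19],Wy(.155))
```

```text
t 20.25 pos [ 0.6029 -0.2594  0.1667] q [ 0.7   0.63 -0.6   1.51  0.36  1.14  1.78] F [-0.5 -0.8 -0.8] w 0.0152
[[-0.018 -0.178  0.984]
 [ 0.011  0.984  0.179]
 [-1.     0.014 -0.016]]
tool shift units [-0.81 -1.82  0.61]
turn units [ 0.18 -0.12 -0.1 ] after-turn shift [-0.78 -1.81  0.66]
```

Request:
servo_tool(steps=[-0.3,-0.6,0.2,0.18,-0.12,-0.1,1,-0.3,-0.6,0.2,0,0,0,1,-0.2,-0.5,0.2,0,0,0,1,0,0,0,0,0,0,1,0,0,0,0,0,0,1])

```text
t: 20.75
ee_pos: [0.626, -0.3024, 0.1836]
eef_rot: [2.37, 1.559, 2.528]
ft_force: [0.2, 0.8, -1.7]
width: 0.0152
```

Run:
```python
from h import *
st();print(toolR().as_matrix().round(3))
to([.631,-.31,.19],Wy(.155))
d=cam("wrist"); save(d,"w12.png",None,1.5);np.savez("w12.npz",**d)
```

```text
t 20.75 pos [ 0.626  -0.3024  0.1836] q [ 0.71  0.66 -0.58  1.39  0.37  1.21  1.82] F [ 0.2  0.8 -1.7] w 0.0152
[[-0.01  -0.157  0.988]
 [ 0.007  0.988  0.157]
 [-1.     0.008 -0.008]]
tool shift units [-0.22 -0.28  0.12]
turn units [ 0.02 -0.06 -0.06] after-turn shift [-0.21 -0.28  0.13]
```

View pics/w12.png

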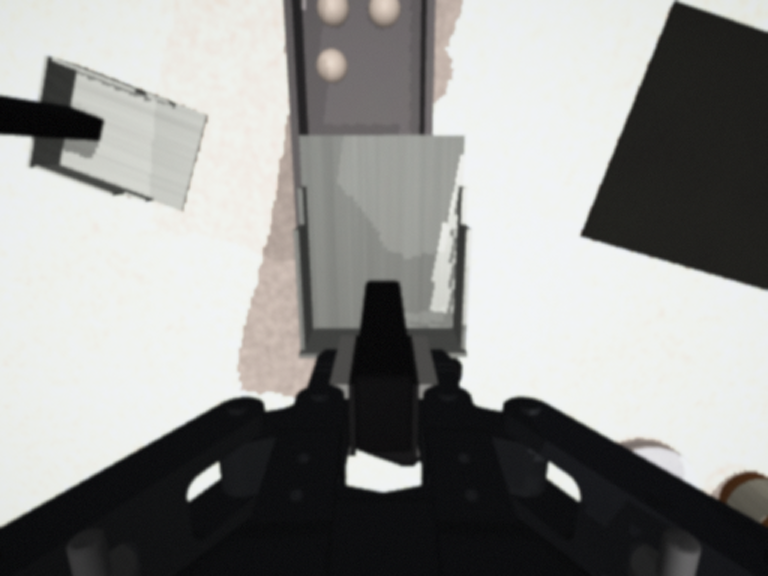

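Run:
```python
from h import *
d=dict(np.load("w12.npz")); save(d,"w12c.png",(180,0,310,95),6)
```

```text
(no output)
```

View pics/w12c.png

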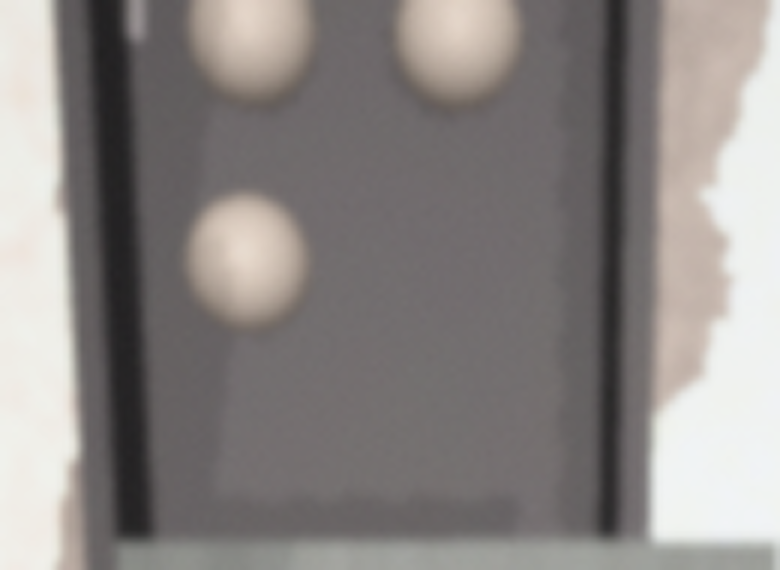

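Run:
```python
from h import *
d=dict(np.load("w12.npz"))
g=lambda x,y,z:pw(d,180+x/6,y/6,z)
E={}
for n,a,b,z in(("Lout",(55,0),(88,530),.042),("Lin",(90,0),(120,530),.042),("Rin",(630,0),(620,535),.042),("Rout",(662,0),(650,530),.042),("Lfl",(131,60),(150,535),.004),("Rfl",(607,0),(600,535),.004)):
    A=g(*a,z);B=g(*b,z);v=B-A; yaw=np.arctan2(v[1],v[0]); 
    # lateral offset of line at x ref .5 in tray frame yaw .155 
    t=np.array([np.cos(.155),np.sin(.155)]);nn=np.array([-t[1],t[0]])
    print(n,"yaw",round(yaw,4),"lat A,B",(A[:2]@nn).round(4),(B[:2]@nn).round(4),"long",(A[:2]@t).round(4),(B[:2]@t).round(4))
s=manip.get_state(); p=s["ee_pos"]; print("tool lat",p[:2]@nn,"long",p[:2]@t)
for n,c in(("b1",(247,260)),("b2",(252,38)),("b3",(460,35))):
    q=g(*c,.014); print(n,q.round(4),"lat",q[:2]@nn,"long",q[:2]@t)
# scoop lip in hand
L=pw(d,299/1.5,135/1.5,.1836-.0577+.0018);Rr=pw(d,464/1.5,136/1.5,.1836-.0577+.0018); print("lip",L,Rr,np.linalg.norm(L-Rr),"lat",L[:2]@nn,Rr[:2]@nn, "long",L[:2]@t,Rr[:2]@t)
```

```text
Lout yaw 0.1695 lat A,B -0.4494 -0.4484 long 0.4185 0.4892
Lin yaw 0.1682 lat A,B -0.4445 -0.4436 long 0.4185 0.4892
Rin yaw 0.1622 lat A,B -0.3687 -0.3682 long 0.4181 0.4897
Rout yaw 0.1624 lat A,B -0.3642 -0.3637 long 0.4181 0.4889
Lfl yaw 0.1551 lat A,B -0.4449 -0.4449 long 0.4155 0.4879
Rfl yaw 0.1652 lat A,B -0.3687 -0.3679 long 0.4066 0.4877
tool lat -0.3954871556027669 long 0.5716553429675345
b1 [ 0.5071 -0.3521  0.014 ] lat -0.42613361874326705 long 0.4466402219505532
b2 [ 0.4757 -0.3553  0.014 ] lat -0.4244864067778253 long 0.4151030664194686
b3 [ 0.4701 -0.3236  0.014 ] lat -0.392252668460451 long 0.41453454683349145
lip [ 0.55512198 -0.34820414  0.1277    ] [ 0.54457408 -0.27930876  0.1277    ] 0.06969815064565987 lat -0.42972949586579146 -0.3600316756692107 long 0.49471112884648344 0.4949257524010871
```

Run:
```python
from h import *
to([.6159,-.3141,.115],Wy(.163))
```

```text
tool shift units [ 2.29 -0.35 -0.37]
turn units [-0.04 -0.06 -0.06] after-turn shift [ 2.29 -0.33 -0.39]
```

Request:
servo_tool(steps=[0.3,-0.35,-0.35,-0.04,-0.06,-0.06,1,0.5,0,0,0,0,0,1,0.6,0,0,0,0,0,1,0.5,0,0,0,0,0,1,0,0,0,0,0,0,1,0,0,0,0,0,0,1])

```text
t: 21.4
ee_pos: [0.6155, -0.3066, 0.121]
eef_rot: [2.114, 1.565, 2.284]
ft_force: [-0.3, -0.4, -1.5]
width: 0.0153
```

Run:
```python
from h import *
st();print(toolR().as_matrix().round(3))
to([.6159,-.3141,.115],Wy(.163))
```

```text
t 21.4 pos [ 0.6155 -0.3066  0.121 ] q [ 0.73  0.71 -0.57  1.48  0.4   1.08  1.81] F [-0.3 -0.4 -1.5] w 0.0153
[[-0.004 -0.169  0.986]
 [ 0.004  0.986  0.169]
 [-1.     0.005 -0.003]]
tool shift units [ 0.2  -0.25 -0.03]
turn units [ 0.05 -0.02 -0.04] after-turn shift [ 0.2  -0.25 -0.03]
```

Request:
servo_tool(steps=[0.1,-0.25,-0.03,0.05,0,-0.04,1,0,0,0,0,0,0,1])

```text
t: 21.6
ee_pos: [0.6166, -0.3142, 0.1186]
eef_rot: [-2.529, 1.568, -2.366]
ft_force: [-0.6, -0.8, -0.7]
width: 0.0152
```

Run:
```python
from h import *
st();print(toolR().as_matrix().round(3))
to([.6159,-.3141,.115],Wy(.163))
d=cam("wrist"); save(d,"w13.png",None,1.5);np.savez("w13.npz",**d)
```

```text
t 21.6 pos [ 0.6166 -0.3142  0.1186] q [ 0.73  0.71 -0.56  1.48  0.41  1.07  1.81] F [-0.6 -0.8 -0.7] w 0.0152
[[-0.002 -0.162  0.987]
 [-0.002  0.987  0.162]
 [-1.    -0.001 -0.002]]
tool shift units [ 0.12  0.01 -0.02]
turn units [-0.   -0.01  0.01] after-turn shift [ 0.12  0.01 -0.02]
```

View pics/w13.png

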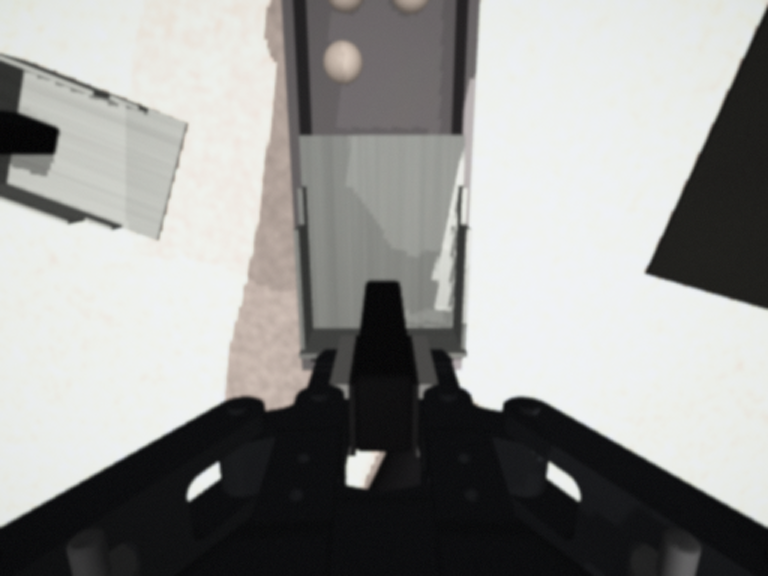

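Run:
```python
from h import *
d=dict(np.load("w13.npz")); save(d,"w13c.png",(180,0,325,95),5.5); save(d,"w13d.png",(180,95,325,245),4)
```

```text
(no output)
```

View pics/w13c.png

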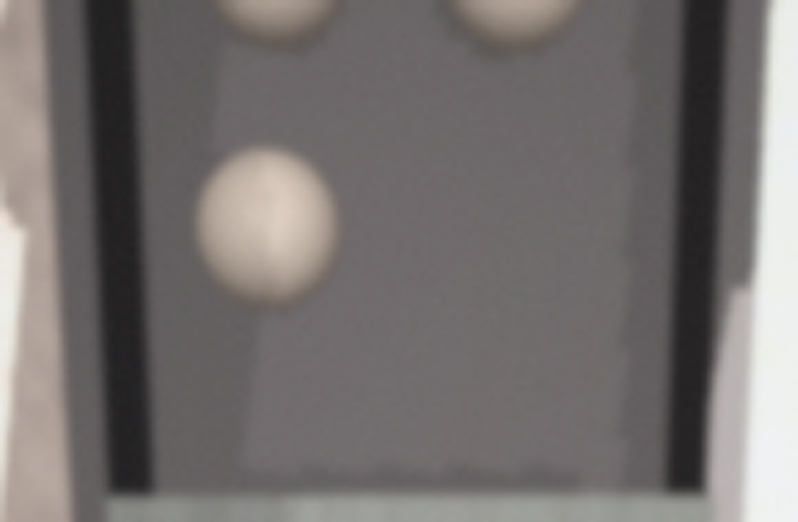

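View pics/w13d.png

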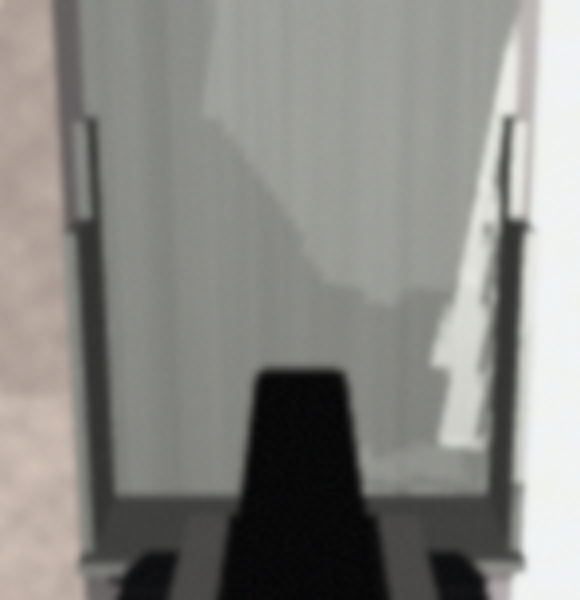

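Request:
servo_tool(steps=[0.25,0,0,0,0,0,1,0.25,0,0,0,0,0,1,0,0,0,0,0,0,1])

```text
t: 21.95
ee_pos: [0.6177, -0.3135, 0.1039]
eef_rot: [-1.373, 1.569, -1.21]
ft_force: [-1.3, 0.0, 0.2]
width: 0.0155
```

Run:
```python
from h import *
st()
to([.6159,-.3141,.0617],Wy(.163))
```

```text
t 21.95 pos [ 0.6177 -0.3135  0.1039] q [ 0.72  0.72 -0.56  1.49  0.42  1.05  1.8 ] F [-1.3  0.   0.2] w 0.0155
tool shift units [ 1.41 -0.01 -0.06]
turn units [0.   0.   0.01] after-turn shift [ 1.41 -0.01 -0.06]
```

Good; go down in small steps.

Request:
servo_tool(steps=[0.3,-0.02,-0.05,0,0,0,1,0.3,0,0,0,0,0,1,0.3,0,0,0,0,0,1,0.15,0,0,0,0,0,1,0,0,0,0,0,0,1])

```text
t: 22.45
ee_pos: [0.6156, -0.3143, 0.0686]
eef_rot: [-2.325, 1.569, -2.162]
ft_force: [-0.2, 0.7, -1.0]
width: 0.0154
```

Run:
```python
from h import *
st()
to([.6159,-.3141,.0617],Wy(.163))
```

```text
t 22.45 pos [ 0.6156 -0.3143  0.0686] q [ 0.72  0.76 -0.54  1.52  0.44  0.99  1.79] F [-0.2  0.7 -1. ] w 0.0154
tool shift units [0.23 0.01 0.01]
turn units [ 0.   -0.01  0.01] after-turn shift [0.23 0.01 0.01]
```

Request:
servo_tool(steps=[0.08,0,0,0,-0.2,0,1,0.05,0,0,0,0,0,1,0,0,0,0,0,0,1])

```text
t: 22.75
ee_pos: [0.616, -0.314, 0.0646]
eef_rot: [-0.025, 1.543, 0.139]
ft_force: [1.3, 0.6, -2.0]
width: 0.0154
```

Run:
```python
from h import *
st();print(toolR().as_matrix().round(3))
```

```text
t 22.75 pos [ 0.616  -0.314   0.0646] q [ 0.74  0.75 -0.55  1.55  0.44  0.94  1.79] F [ 1.3  0.6 -2. ] w 0.0154
[[ 0.027 -0.163  0.986]
 [ 0.004  0.987  0.163]
 [-1.    -0.001  0.027]]
```

Request:
servo_tool(steps=[0.03,0,0,0,0,0,1,0,0,0,0,0,0,1])

```text
t: 22.95
ee_pos: [0.6164, -0.3141, 0.0641]
eef_rot: [-0.038, 1.543, 0.126]
ft_force: [0.3, 0.5, -1.4]
width: 0.0153
```

Run:
```python
from h import *
st();print(toolR().as_matrix().round(3))
```

```text
t 22.95 pos [ 0.6164 -0.3141  0.0641] q [ 0.73  0.76 -0.55  1.55  0.44  0.94  1.79] F [ 0.3  0.5 -1.4] w 0.0153
[[ 0.027 -0.163  0.986]
 [ 0.003  0.987  0.163]
 [-1.    -0.001  0.027]]
```

Request:
servo_tool(steps=[0,0,-0.2,0,0,0,1,0,0,-0.25,0,0,0,1,0,0,-0.25,0,0,0,1,0,0,0,0,0,0,1])

```text
t: 23.35
ee_pos: [0.594, -0.3177, 0.0638]
eef_rot: [-0.052, 1.544, 0.113]
ft_force: [0.4, 0.1, -1.8]
width: 0.0153
```

Run:
```python
from h import *
s=st();print(toolR().as_matrix().round(3)); p=s["ee_pos"]
t=np.array([np.cos(.155),np.sin(.155)]);nn=np.array([-t[1],t[0]]);print("long",p[:2]@t,"lat",p[:2]@nn,"target lat",-.4063+(p[:2]@t-.45)*.008)
d=cam("wrist"); save(d,"w14.png",None,1.5);np.savez("w14.npz",**d)
```

```text
t 23.35 pos [ 0.594  -0.3177  0.0638] q [ 0.76  0.73 -0.55  1.6   0.44  0.92  1.8 ] F [ 0.4  0.1 -1.8] w 0.0153
[[ 0.027 -0.163  0.986]
 [ 0.003  0.987  0.163]
 [-1.    -0.001  0.027]]
long 0.5378590816981843 lat -0.4055845526314792 target lat -0.4055971273464145
```

View pics/w14.png

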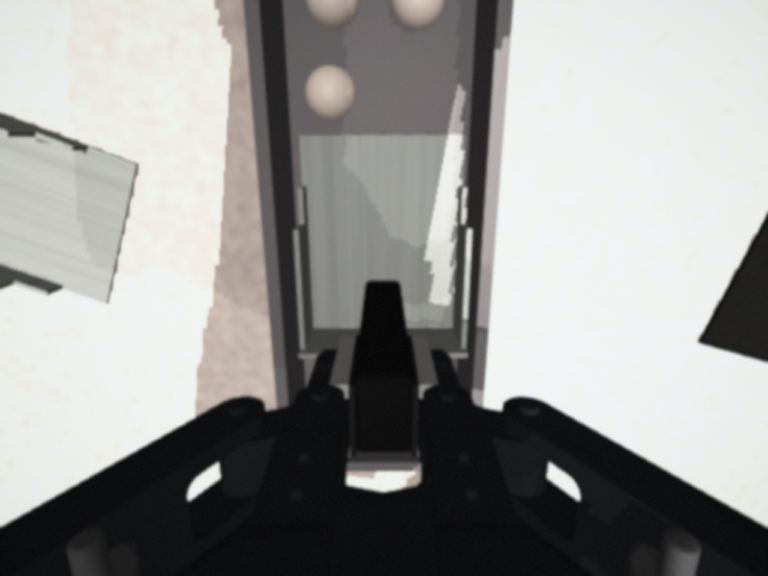

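Request:
servo_tool(steps=[0.02,0,-0.2,0,0,0,1,0.01,0,-0.25,0,0,0,1,0,0,-0.25,0,0,0,1,0,0,-0.25,0,0,0,1,0,0,0,0,0,0,1])

```text
t: 23.9
ee_pos: [0.5663, -0.3226, 0.0639]
eef_rot: [-0.095, 1.539, 0.069]
ft_force: [-0.1, -0.3, 0.2]
width: 0.0156
```

```bash
cat >> h.py <<'E'
def tr():
    s=st();print(toolR().as_matrix().round(3).tolist()); p=s["ee_pos"]
    t=np.array([np.cos(.155),np.sin(.155)]);nn=np.array([-t[1],t[0]]);print("long",(p[:2]@t).round(4),"lat",(p[:2]@nn).round(4),"target lat",round(-.4063+(p[:2]@t-.45)*.008,4))
E
python3 - <<'E'
from h import *
tr()
d=cam("wrist"); save(d,"w15.png",None,1.5);np.savez("w15.npz",**d)
E
```

```text
t 23.9 pos [ 0.5663 -0.3226  0.0639] q [ 0.8   0.7  -0.56  1.66  0.44  0.88  1.81] F [-0.1 -0.3  0.2] w 0.0156
[[0.032, -0.164, 0.986], [0.002, 0.987, 0.164], [-0.999, -0.003, 0.032]]
long 0.5097 lat -0.4062 target lat -0.4058
```

View pics/w15.png

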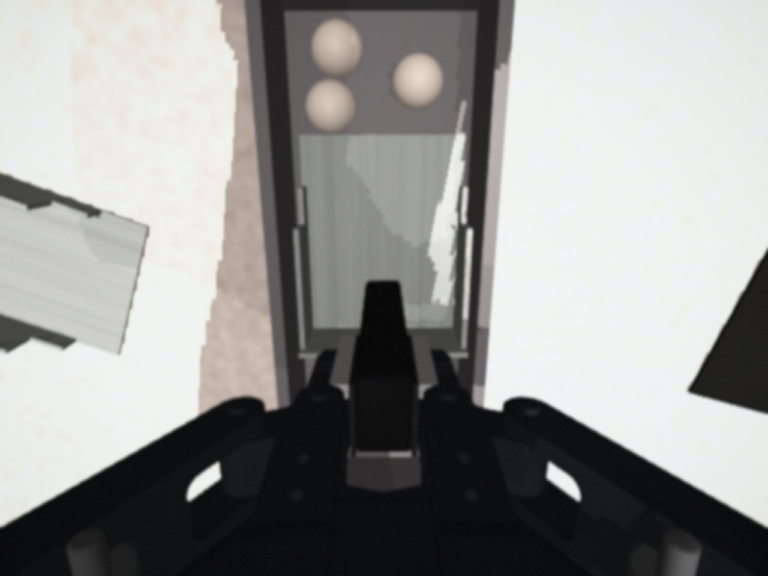

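Run:
```python
from h import *
d=dict(np.load("w15.npz"));t=np.array([np.cos(.155),np.sin(.155)])
for v in(9,11,135): print(v,pw(d,380/1.5,v/1.5,.004)[:2]@t)
```

```text
9 0.3877112844186
11 0.3884034764375691
135 0.4347708645515368
```

Request:
servo_tool(steps=[-0.005,0.01,-0.2,0,0,0,1,-0.005,0,-0.2,0,0,0,1,-0.005,0,-0.2,0,0,0,1,-0.005,0,-0.2,0,0,0,1,-0.005,0,-0.2,0,0,0,1,0,0,0,0,0,0,1])

```text
t: 24.55
ee_pos: [0.5352, -0.3273, 0.0639]
eef_rot: [-0.098, 1.537, 0.066]
ft_force: [-0.1, -0.3, 1.5]
width: 0.0151
```

Run:
```python
from h import *
tr()
d=cam("wrist"); save(d,"w16.png",None,1.5);np.savez("w16.npz",**d)
```

```text
t 24.55 pos [ 0.5352 -0.3273  0.0639] q [ 0.85  0.67 -0.57  1.73  0.44  0.84  1.83] F [-0.1 -0.3  1.5] w 0.0151
[[0.033, -0.164, 0.986], [0.002, 0.986, 0.164], [-0.999, -0.003, 0.033]]
long 0.4782 lat -0.406 target lat -0.4061
```

View pics/w16.png

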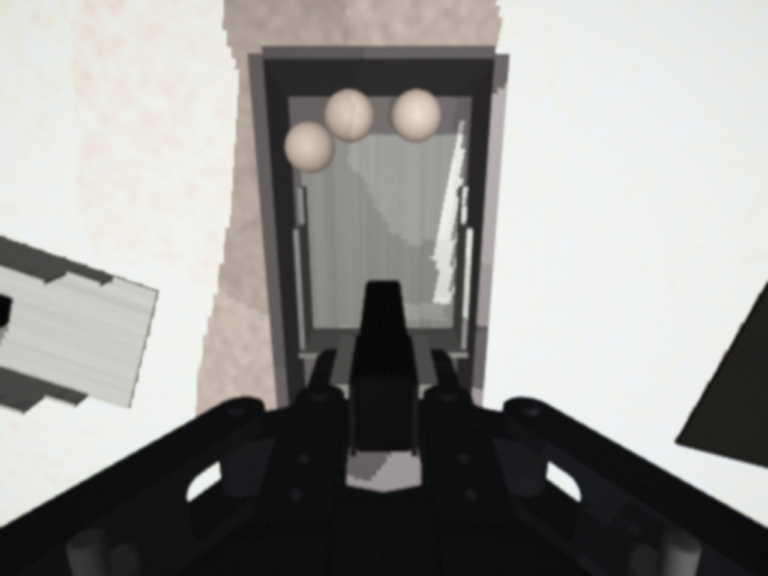

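Request:
servo_tool(steps=[-0.005,0,-0.12,0,0,0,1,-0.005,0,-0.12,0,0,0,1,-0.005,0,-0.12,0,0,0,1,0,0,0,0,0,0,1])

```text
t: 25.0
ee_pos: [0.5246, -0.3288, 0.064]
eef_rot: [-0.093, 1.537, 0.073]
ft_force: [0.4, 0.1, 1.3]
width: 0.0151
```

Run:
```python
from h import *
tr()
d=cam("wrist"); save(d,"w17.png",None,1.5);np.savez("w17.npz",**d)
```

```text
t 25.0 pos [ 0.5246 -0.3288  0.064 ] q [ 0.87  0.66 -0.57  1.75  0.44  0.83  1.84] F [0.4 0.1 1.3] w 0.0151
[[0.034, -0.165, 0.986], [0.002, 0.986, 0.165], [-0.999, -0.003, 0.034]]
long 0.4675 lat -0.4059 target lat -0.4062
```

View pics/w17.png

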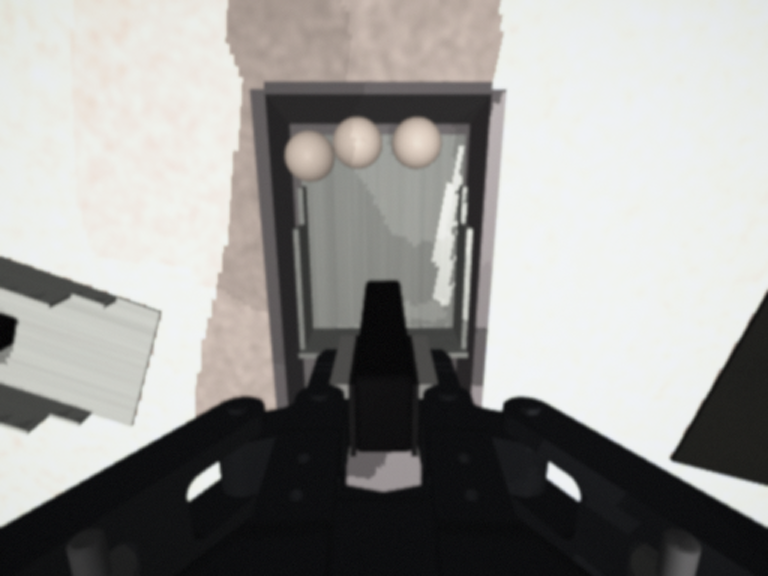

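Request:
servo_tool(steps=[-0.003,0,-0.1,0,0,0,1,-0.05,0,0.12,0,0.5,0,1,-0.05,0,0.13,0,0.5,0,1,-0.05,0,0.13,0,0.5,0,1,-0.05,0,0.13,0,0.5,0,1,0,0,0,0,0,0,1])

```text
t: 25.65
ee_pos: [0.5334, -0.3272, 0.067]
eef_rot: [-3.137, 1.31, -2.974]
ft_force: [0.8, 0.2, -1.8]
width: 0.0157
```

Run:
```python
from h import *
tr()
d=cam("wrist"); save(d,"w18.png",None,1.5);np.savez("w18.npz",**d)
```

```text
t 25.65 pos [ 0.5334 -0.3272  0.067 ] q [ 0.67  0.77 -0.48  1.51  0.47  1.21  1.78] F [ 0.8  0.2 -1.8] w 0.0157
[[-0.254, -0.162, 0.954], [-0.043, 0.987, 0.157], [-0.966, -0.001, -0.257]]
long 0.4765 lat -0.4056 target lat -0.4061
```

View pics/w18.png

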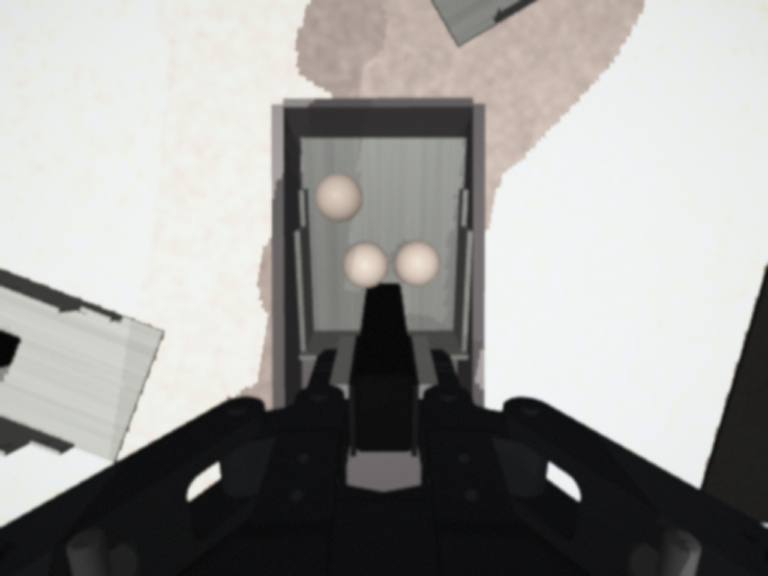

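Request:
servo_tool(steps=[0,0,0,0,0,0,1,0,0,0,0,0,0,1,-0.2,0,0,0,0,0,1,-0.3,0,-0.05,0,0,0,1,-0.4,0,-0.1,0,0,0,1,-0.5,0,-0.13,0,0,0,1,-0.6,0,-0.16,0,0,0,1,-0.6,0,-0.16,0,0,0,1,-0.6,0,-0.16,0,0,0,1,-0.6,0,-0.16,0,0,0,1,-0.4,0,-0.1,0,0,0,1,0,0,0,0,0,0,1])

```text
t: 26.9
ee_pos: [0.532, -0.3301, 0.2127]
eef_rot: [-3.116, 1.32, -2.959]
ft_force: [0.1, 0.4, -1.9]
width: 0.0152
```

Run:
```python
from h import *
tr()
d=cam("wrist"); save(d,"w19.png",None,1.5);np.savez("w19.npz",**d)
```

```text
t 26.9 pos [ 0.532  -0.3301  0.2127] q [ 0.69  0.63 -0.51  1.38  0.4   1.45  1.86] F [ 0.1  0.4 -1.9] w 0.0152
[[-0.244, -0.157, 0.957], [-0.045, 0.988, 0.151], [-0.969, -0.006, -0.248]]
long 0.4746 lat -0.4083 target lat -0.4061
```

View pics/w19.png

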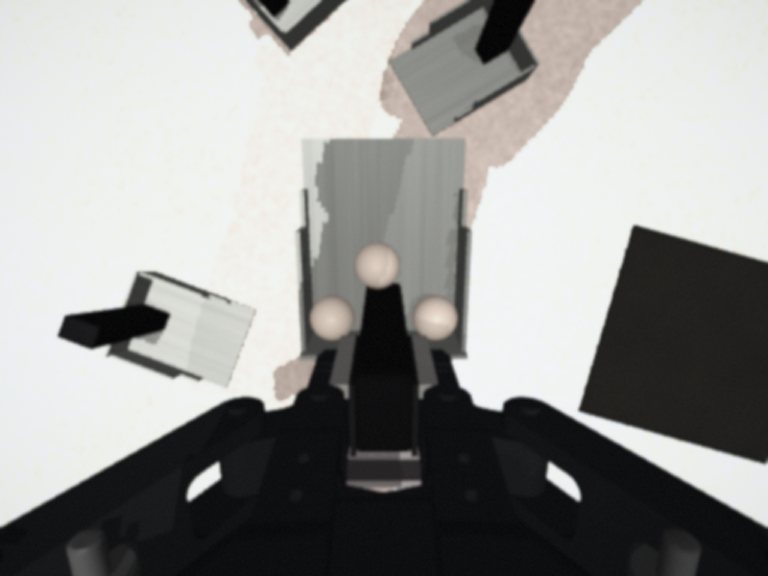

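```bash
cat >> h.py <<'E'
LIP=np.array([.0577,0,-.075])
def lipto(L):
    s=manip.get_state(); r=R.from_euler('xyz',s["eef_rot"]); l=s["ee_pos"]+r.apply(LIP)
    print("lip now",l.round(4),"tilt",np.degrees(np.arcsin(-r.as_matrix()[2,2])).round(1),"roll",np.degrees(np.arcsin(r.as_matrix()[2,1])).round(1),"shift",(r.inv().apply(np.array(L)-l)/.03).round(2))
E
python3 - <<'E'
from h import *
lipto([.591,.173,.16])
E
```

```text
lip now [ 0.4458 -0.3439  0.1746] tilt 14.4 roll -0.3 shift [-1.49 16.26  7.35]
```

Request:
servo_tool(steps=[-0.02,0.2,0.1,0,0,0,1,-0.04,0.4,0.2,0,0,0,1,-0.06,0.6,0.3,0,0,0,1,-0.08,0.75,0.35,0,0,0,1,-0.08,0.75,0.35,0,0,0,1,-0.08,0.75,0.35,0,0,0,1,-0.08,0.75,0.35,0,0,0,1,-0.08,0.75,0.35,0,0,0,1,-0.08,0.75,0.35,0,0,0,1,-0.08,0.75,0.35,0,0,0,1,-0.08,0.6,0.3,0,0,0,1,-0.08,0.4,0.2,0,0,0,1])

```text
t: 28.15
ee_pos: [0.6019, -0.0707, 0.1963]
eef_rot: [3.122, 1.301, -2.997]
ft_force: [-0.1, -0.4, -0.5]
width: 0.0148
```

Run:
```python
from h import *
st();lipto([.591,.173,.16])
d=cam("wrist"); save(d,"w20.png",None,1.5);np.savez("w20.npz",**d)
```

```text
t 28.15 pos [ 0.6019 -0.0707  0.1963] q [ 0.33  0.66 -0.56  1.39  0.33  1.46  1.47] F [-0.1 -0.4 -0.5] w 0.0148
lip now [ 0.5154 -0.0848  0.1606] tilt 15.5 roll 0.3 shift [-0.97  8.07  3.76]
```

View pics/w20.png

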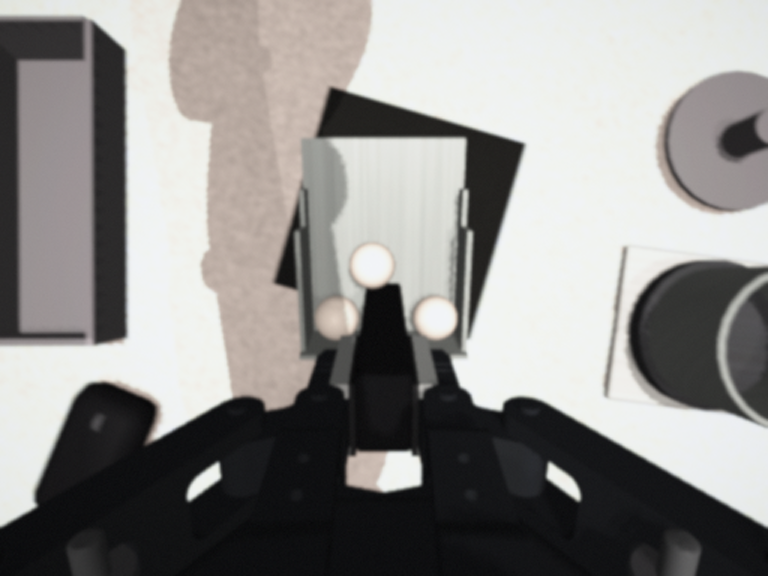

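Request:
servo_tool(steps=[-0.1,0.2,0.1,0,0,0,1,-0.1,0.4,0.2,0,0,0,1,-0.1,0.6,0.3,0,0,0,1,-0.1,0.75,0.35,0,0,0,1,-0.1,0.75,0.35,0,0,0,1,-0.1,0.75,0.35,0,0,0,1,-0.1,0.75,0.35,0,0,0,1,-0.1,0.75,0.35,0,0,0,1,-0.1,0.75,0.35,0,0,0,1,-0.1,0.75,0.35,0,0,0,1,-0.1,0.6,0.3,0,0,0,1,-0.1,0.4,0.2,0,0,0,1])

```text
t: 29.4
ee_pos: [0.681, 0.1771, 0.2024]
eef_rot: [3.134, 1.298, -2.996]
ft_force: [0.3, -0.3, -1.2]
width: 0.0154
```

Run:
```python
from h import *
st();lipto([.591,.173,.125])
d=cam("wrist"); save(d,"w21.png",None,1.5);np.savez("w21.npz",**d)
```

```text
t 29.4 pos [0.681  0.1771 0.2024] q [-0.06  0.83 -0.55  1.04  0.3   1.62  1.19] F [ 0.3 -0.3 -1.2] w 0.0154
lip now [0.5942 0.1639 0.167 ] tilt 15.6 roll 0.1 shift [1.37 0.31 0.32]
```

View pics/w21.png

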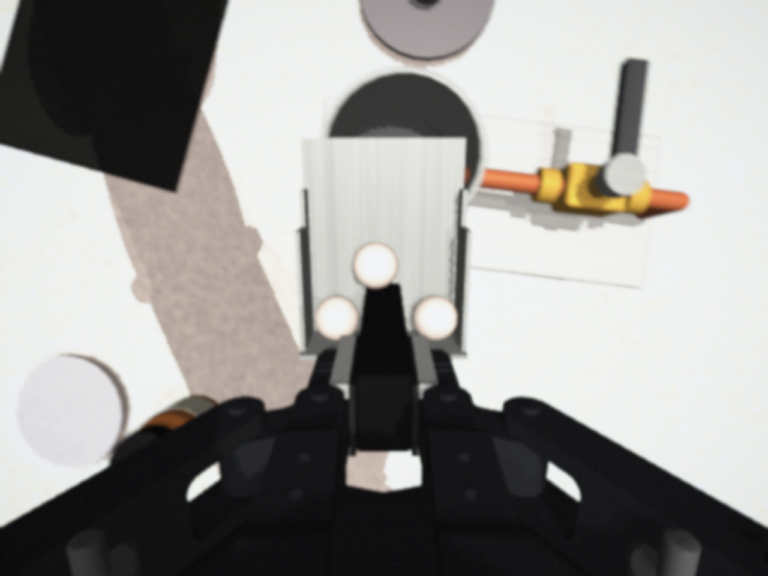

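Request:
servo_tool(steps=[0.2,0.15,0.1,0,0,0,1,0.4,0.15,0.1,0,0,0,1,0.4,0,0.05,0,0,0,1,0.2,0,0,0,0,0,1,0,0,0,0,0,0,1])

```text
t: 29.95
ee_pos: [0.6761, 0.1866, 0.1609]
eef_rot: [3.136, 1.296, -2.995]
ft_force: [-0.8, 0.1, -1.3]
width: 0.0153
```

Run:
```python
from h import *
d=dict(np.load("w21.npz"))
a=pw(d,327/1.5,145/1.5,.093);b=pw(d,484/1.5,145/1.5,.093);print(a,b,(a+b)/2,np.linalg.norm(a-b)); print(pw(d,407/1.5,68/1.5,.093)); print(pw(d,406/1.5,72/1.5,.093))
st();lipto([.591,.173,.11])
d=cam("wrist"); save(d,"w22.png",None,1.5);np.savez("w22.npz",**d)
```

```text
[0.57944144 0.12919754 0.093     ] [0.56533253 0.22091317 0.093     ] [0.57238698 0.17505536 0.093     ] 0.09279449269815787
[0.52729196 0.16902804 0.093     ]
[0.52971752 0.16880146 0.093     ]
t 29.95 pos [0.6761 0.1866 0.1609] q [-0.07  0.86 -0.55  1.1   0.31  1.54  1.17] F [-0.8  0.1 -1.3] w 0.0153
lip now [0.5892 0.1733 0.1258] tilt 15.8 roll 0.1 shift [ 0.49 -0.02  0.2 ]
```

View pics/w22.png

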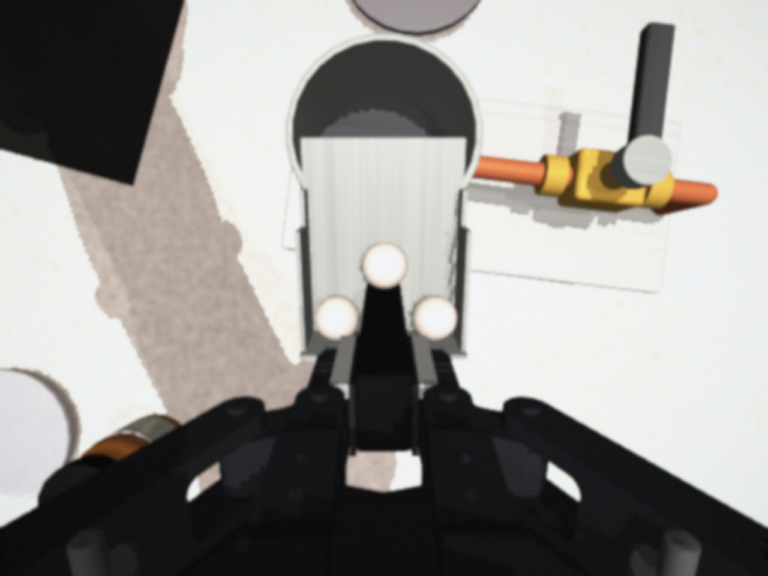

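Request:
servo_tool(steps=[-0.18,0,-0.15,0,-0.5,0,1,-0.18,0,-0.15,0,-0.5,0,1,0.2,0,0.05,0,0,0,1,0.15,0,0.05,0,0,0,1,0,0,0,0,0,0,1])

```text
t: 30.5
ee_pos: [0.6727, 0.1828, 0.1627]
eef_rot: [3.141, 1.438, -2.994]
ft_force: [-0.3, -0.3, -2.3]
width: 0.0152
```

Run:
```python
from h import *
st();lipto([.591,.173,.108])
```

```text
t 30.5 pos [0.6727 0.1828 0.1627] q [-0.03  0.76 -0.57  1.28  0.34  1.34  1.13] F [-0.3 -0.3 -2.3] w 0.0152
lip now [0.5917 0.1707 0.1155] tilt 7.6 roll 0.0 shift [0.25 0.08 0.02]
```

Request:
servo_tool(steps=[-0.3,0.05,-0.27,0,-0.95,0,1,-0.3,0,-0.28,0,-1,0,1,-0.32,0,-0.29,0,-1,0,1,-0.33,0,-0.29,0,-1,0,1,-0.33,0,-0.29,0,-1,0,1,0,0,0,0,0,0,1,0,0,0,0,0,0,1])

```text
t: 31.2
ee_pos: [0.6281, 0.1745, 0.1922]
eef_rot: [-0.005, 1.035, 0.135]
ft_force: [0.2, 0.7, -0.4]
width: 0.0152
```

Run:
```python
from h import *
st();lipto([.591,.173,.108])
d=cam("wrist"); save(d,"w23.png",None,1.5);np.savez("w23.npz",**d)
d=cam("side"); save(d,"s23.png",(180,60,360,240),3.3)
```

```text
t 31.2 pos [0.6281 0.1745 0.1922] q [-0.13  0.32 -0.39  2.03  0.8   0.4   0.57] F [ 0.2  0.7 -0.4] w 0.0152
lip now [0.5935 0.1694 0.1042] tilt -30.7 roll -0.2 shift [-0.14  0.13  0.01]
```

View pics/w23.png

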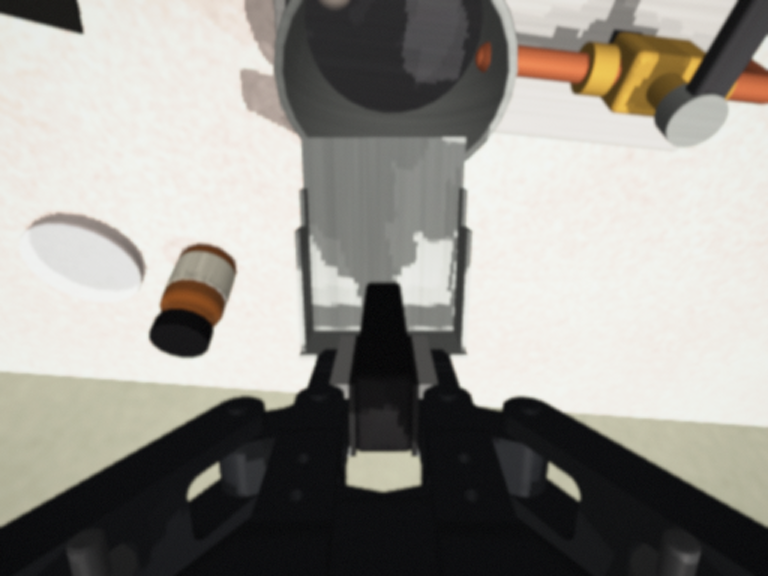

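View pics/s23.png

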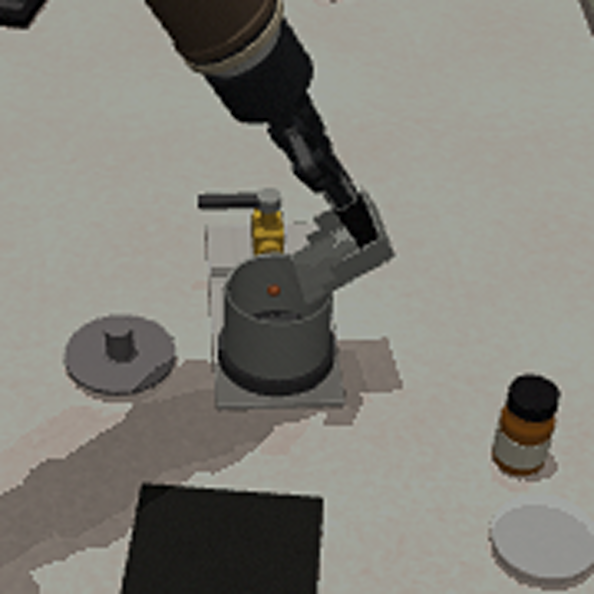

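Request:
servo_tool(steps=[-0.2,0,0.1,0,0,0,1,0.2,0,0.3,0,1,0,1,0.2,0,0.29,0,1,0,1,0.2,0,0.29,0,1,0,1,0.2,0,0.25,0,0.8,0,1,-0.5,0,0,0,0,0,1,-0.7,0,0.3,0,0,0,1,-0.7,0,0.3,0,0,0,1,-0.5,0,0.3,0,0,0,1,0,0,0,0,0,0,1])

```text
t: 32.3
ee_pos: [0.7015, 0.1821, 0.2596]
eef_rot: [2.002, 1.54, 2.138]
ft_force: [0.3, 0.2, -1.2]
width: 0.0153
```

Run:
```python
from h import *
st();lipto([.591,.173,.108])
d=cam("wrist"); save(d,"w24.png",None,1.5);np.savez("w24.npz",**d)
d=cam("top"); save(d,"t24.png",(150,150,370,280),3.4);np.savez("t24.npz",**d)
```

```text
t 32.3 pos [0.7015 0.1821 0.2596] q [-0.01  0.66 -0.57  1.2   0.31  1.38  1.16] F [ 0.3  0.2 -1.2] w 0.0153
lip now [0.6263 0.1734 0.2029] tilt 0.7 roll 1.6 shift [ 3.18  0.06 -1.13]
```

View pics/w24.png

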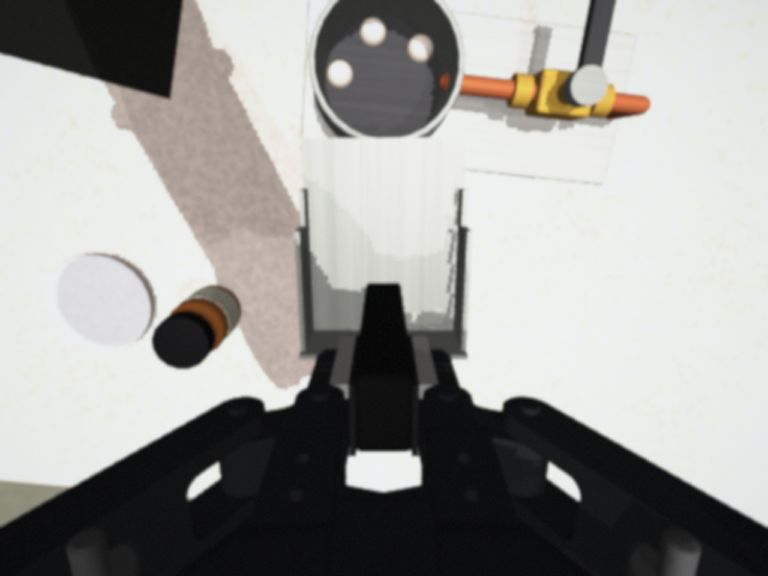

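View pics/t24.png

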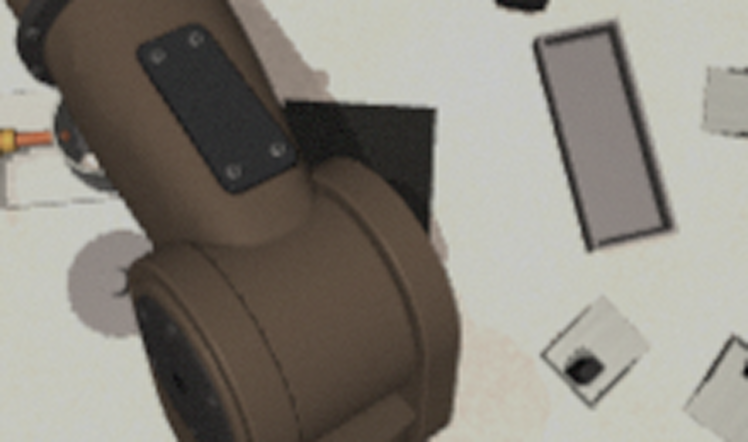

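Request:
servo_tool(steps=[0.1,-0.3,-0.1,0.5,0,0.1,1,0.2,-0.6,-0.3,0.5,0,0.1,1,0.2,-0.8,-0.4,0,0,0,1,0.2,-0.8,-0.5,0,0,0,1,0.2,-0.8,-0.5,0,0,0,1,0.2,-0.8,-0.5,0,0,0,1,0.2,-0.8,-0.5,0,0,0,1,0.2,-0.8,-0.5,0,0,0,1,0.2,-0.8,-0.5,0,0,0,1,0.2,-0.8,-0.5,0,0,0,1,0,0,0,0,0,0,1])

```text
t: 33.5
ee_pos: [0.5532, -0.041, 0.1783]
eef_rot: [2.195, 1.495, 2.191]
ft_force: [0.4, 0.0, -0.2]
width: 0.0153
```

Run:
```python
from h import *
st();print(toolR().as_matrix().round(3)); to([.5517,-.0704,.16],Wy(0))
d=dict(np.load("w24.npz"))
a=pw(d,313/1.5,60/1.5,.093);b=pw(d,464/1.5,60/1.5,.093);print((a+b)/2,np.linalg.norm(a-b)); print(pw(d,388/1.5,138/1.5,.093))
```

```text
t 33.5 pos [ 0.5532 -0.041   0.1783] q [ 0.43  0.47 -0.58  1.74  0.21  1.05  1.35] F [ 0.4  0.  -0.2] w 0.0153
[[-0.044  0.005  0.999]
 [ 0.062  0.998 -0.003]
 [-0.997  0.061 -0.044]]
tool shift units [ 0.55 -1.02 -0.02]
turn units [-0.03 -0.32 -0.44] after-turn shift [ 0.61 -0.98 -0.05]
[0.57295762 0.17386223 0.093     ] 0.09558749934129972
[0.61964979 0.1798484  0.093     ]
```

Request:
servo_tool(steps=[0,-0.5,-0.05,0,-0.3,-0.43,1,0.3,-0.4,0,0,0,0,1,0.3,0,0,0,0,0,1,0,0,0,0,0,0,1])

```text
t: 33.9
ee_pos: [0.5492, -0.0682, 0.1561]
eef_rot: [2.46, 1.563, 2.455]
ft_force: [-1.1, 0.6, -2.1]
width: 0.0154
```

Run:
```python
from h import *
st();print(toolR().as_matrix().round(3)); to([.5517,-.0704,.09],Wy(0))
d=cam("wrist"); save(d,"w25.png",None,1.5);np.savez("w25.npz",**d)
```

```text
t 33.9 pos [ 0.5492 -0.0682  0.1561] q [ 0.43  0.46 -0.55  1.8   0.28  0.96  1.33] F [-1.1  0.6 -2.1] w 0.0154
[[-0.006  0.005  1.   ]
 [ 0.005  1.    -0.005]
 [-1.     0.005 -0.006]]
tool shift units [ 2.2  -0.08  0.1 ]
turn units [-0.03 -0.05 -0.04] after-turn shift [ 2.2  -0.07  0.08]
```

View pics/w25.png

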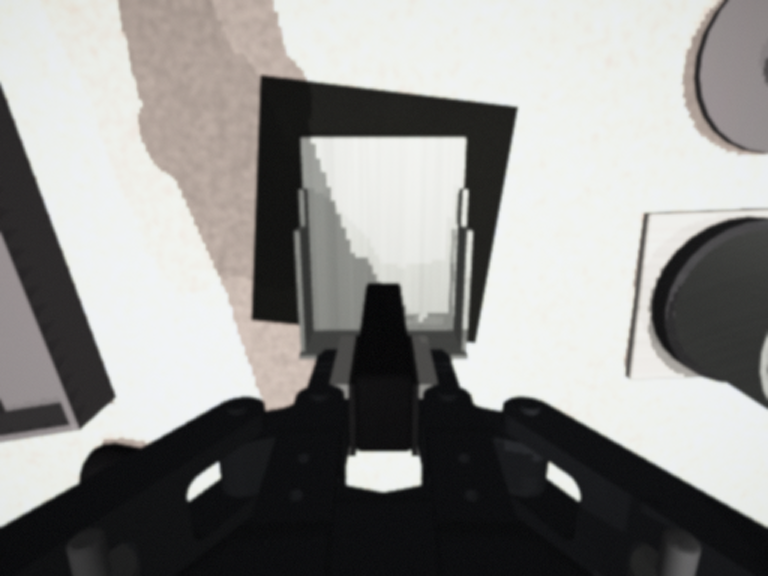

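Run:
```python
from h import *
d=dict(np.load("w25.npz"))
Q=np.array([pw(d,x/1.5,y/1.5,.003) for x,y in((262,76),(517,107),(474,342),(252,319))]);print(Q.round(4),Q.mean(0))
```

```text
[[ 0.433  -0.1395  0.003 ]
 [ 0.4514  0.017   0.003 ]
 [ 0.6081 -0.0021  0.003 ]
 [ 0.5896 -0.1585  0.003 ]] [ 0.52050415 -0.07078941  0.003     ]
```

Request:
servo_tool(steps=[0.5,-0.05,0.08,0,-0.05,-0.04,1,0.7,0,0,0,0,0,1,0.7,0,0,0,0,0,1,0.2,0,0,0,0,0,1,0,0,0,0,0,0,1])

```text
t: 34.45
ee_pos: [0.555, -0.0664, 0.0921]
eef_rot: [1.187, 1.566, 1.184]
ft_force: [0.0, 0.0, -0.4]
width: 0.0152
```

Run:
```python
from h import *
st();print(toolR().as_matrix().round(3)); to([.5517,-.0704,.0607],Wy(0))
```

```text
t 34.45 pos [ 0.555  -0.0664  0.0921] q [ 0.4   0.54 -0.52  1.86  0.35  0.83  1.27] F [ 0.   0.  -0.4] w 0.0152
[[ 0.002  0.003  1.   ]
 [ 0.005  1.    -0.003]
 [-1.     0.005  0.002]]
tool shift units [ 1.04 -0.14 -0.11]
turn units [-0.02  0.01 -0.04] after-turn shift [ 1.05 -0.13 -0.11]
```

Request:
servo_tool(steps=[0.3,-0.13,-0.1,0,0,-0.04,1,0.3,0,0,0,0,0,1,0.2,0,0,0,0,0,1,0,0,0,0,0,0,1])

```text
t: 34.85
ee_pos: [0.5535, -0.0702, 0.0682]
eef_rot: [-0.178, 1.566, -0.181]
ft_force: [-0.5, 0.3, -0.6]
width: 0.0154
```

Run:
```python
from h import *
st();print(toolR().as_matrix().round(3)); to([.5517,-.0704,.0607],Wy(0))
```

```text
t 34.85 pos [ 0.5535 -0.0702  0.0682] q [ 0.39  0.57 -0.5   1.88  0.38  0.78  1.25] F [-0.5  0.3 -0.6] w 0.0154
[[ 0.005  0.003  1.   ]
 [-0.001  1.    -0.003]
 [-1.    -0.001  0.005]]
tool shift units [ 0.25 -0.01 -0.06]
turn units [-0.02  0.03  0.01] after-turn shift [ 0.25 -0.01 -0.06]
```

Request:
servo_tool(steps=[0.12,0,-0.06,0,0.02,0,1,0.06,0,0,0,0,0,1,0.03,0,0,0,0,0,1,0,0,0,0,0,0,1])

```text
t: 35.25
ee_pos: [0.5521, -0.0701, 0.0621]
eef_rot: [-0.297, 1.568, -0.3]
ft_force: [-0.4, -0.4, -1.0]
width: 0.0154
```

Run:
```python
from h import *
st(); to([.5517,-.0704,.0607],Wy(0))
```

```text
t 35.25 pos [ 0.5521 -0.0701  0.0621] q [ 0.38  0.58 -0.49  1.89  0.38  0.77  1.24] F [-0.4 -0.4 -1. ] w 0.0154
tool shift units [ 0.05 -0.01 -0.01]
turn units [-0.02  0.02  0.01] after-turn shift [ 0.05 -0.01 -0.01]
```

Last 1–2 mm, then release and rise.

Request:
servo_tool(steps=[0.03,0,0,0,0,0,1,0.02,0,0,0,0,0,1,0,0,0,0,0,0,1])

```text
t: 35.55
ee_pos: [0.5525, -0.0701, 0.0614]
eef_rot: [-0.307, 1.567, -0.31]
ft_force: [-0.7, -0.2, 2.3]
width: 0.0154
```

Request:
servo_tool(steps=[0,0,0,0,0,0,-1,0,0,0,0,0,0,-1,0,0,0,0,0,0,-1,0,0,0,0,0,0,-1,-0.4,0,0,0,0,0,-1,-0.8,0,0,0,0,0,-1,-1,0,0,0,0,0,-1,-1,0,0,0,0,0,-1,-1,0,0,0,0,0,-1,-0.5,0,0,0,0,0,-1])

```text
t: 36.55
ee_pos: [0.5505, -0.0691, 0.2091]
eef_rot: [0.808, 1.57, 0.806]
ft_force: [-0.5, -1.1, -0.4]
width: 0.0857
```

Run:
```python
from h import *
st()
d=cam("wrist"); save(d,"w26.png",None,1.5);np.savez("w26.npz",**d)
to([.4256,.171,.19],Ws)
```

```text
t 36.55 pos [ 0.5505 -0.0691  0.2091] q [ 0.45  0.41 -0.57  1.74  0.25  1.07  1.36] F [-0.5 -1.1 -0.4] w 0.0857
tool shift units [ 0.69  7.99 -4.21]
turn units [-0.25  0.02 -0.  ] after-turn shift [ 0.7   8.13 -3.93]
```

View pics/w26.png

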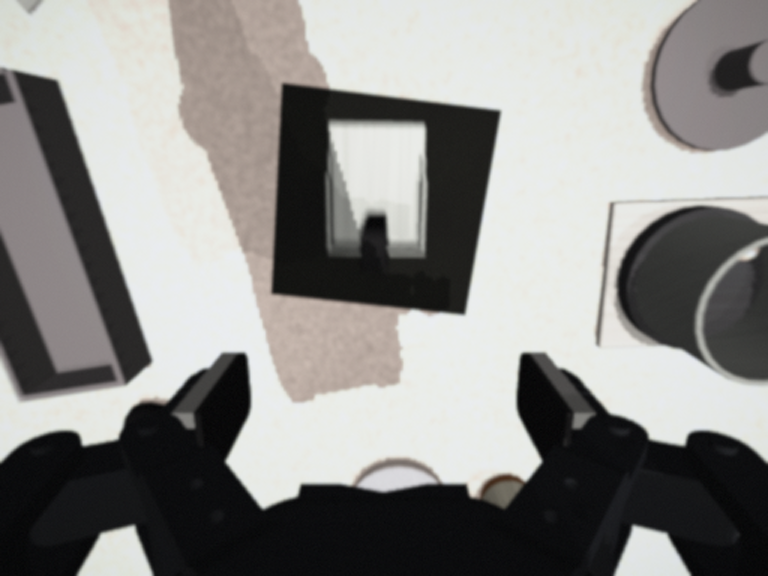

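Request:
servo_tool(steps=[0,0.5,-0.25,-0.25,0,0,-1,0,0.8,-0.4,0,0,0,-1,0,0.8,-0.4,0,0,0,-1,0,0.8,-0.4,0,0,0,-1,0,0.8,-0.4,0,0,0,-1,0,0.8,-0.4,0,0,0,-1,0,0.8,-0.4,0,0,0,-1,0,0.8,-0.4,0,0,0,-1,0,0.8,-0.4,0,0,0,-1,0,0.6,-0.3,0,0,0,-1,0,0,0,0,0,0,-1,0,0,0,0,0,0,-1])

```text
t: 37.8
ee_pos: [0.4127, 0.1675, 0.209]
eef_rot: [-2.727, 1.568, -2.665]
ft_force: [0.3, -0.2, -0.2]
width: 0.0855
```

Run:
```python
from h import *
st(); print(toolR().as_matrix().round(3)); to([.4256,.171,.021],Wy(.045))
d=cam("wrist"); save(d,"w27.png",None,1.5);np.savez("w27.npz",**d)
P=cloud(d)
m=(P[...,2]>.008)&(P[...,2]<.022)&(P[...,0]<.5); c,r=cv2.minEnclosingCircle(P[m][:,:2].astype(np.float32)); print(c,r)
```

```text
t 37.8 pos [0.4127 0.1675 0.209 ] q [ 0.11  0.25 -0.73  1.97  0.2   0.99  0.92] F [ 0.3 -0.2 -0.2] w 0.0855
[[-0.003 -0.062  0.998]
 [-0.001  0.998  0.062]
 [-1.    -0.001 -0.003]]
tool shift units [6.27 0.1  0.45]
turn units [ 0.12 -0.02  0.01] after-turn shift [6.27 0.1  0.43]
(0.45713070034980774, 0.05693390220403671) 0.17204982042312622
```

View pics/w27.png

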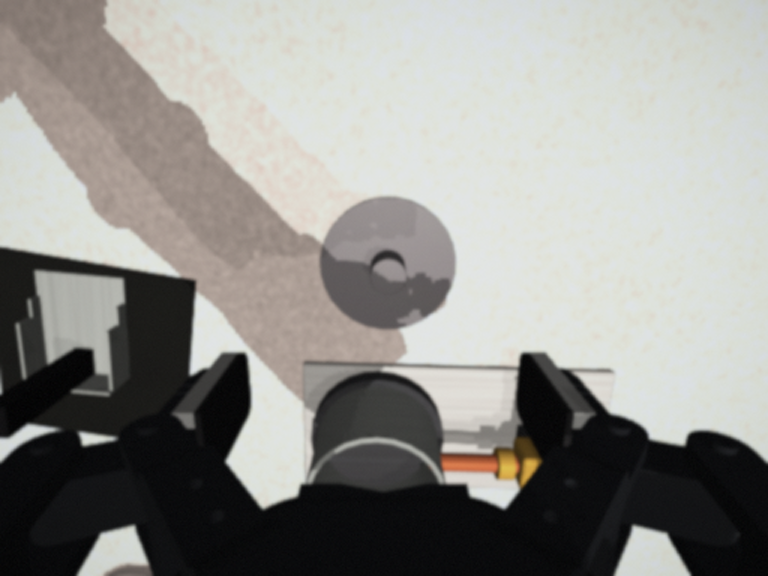

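Request:
servo_tool(steps=[0.3,0.1,0.4,0.1,0,0,-1,0.8,0,0,0,0,0,-1,0.9,0,0,0,0,0,-1,0.9,0,0,0,0,0,-1,0.9,0,0,0,0,0,-1,0.6,0,0,0,0,0,-1,0,0,0,0,0,0,-1])

```text
t: 38.55
ee_pos: [0.4276, 0.1652, 0.072]
eef_rot: [-2.114, 1.567, -2.074]
ft_force: [0.3, 0.4, 1.2]
width: 0.0853
```

Run:
```python
from h import *
d=dict(np.load("w27.npz")); print(pw(d,388/1.5,270/1.5,.046))
st(); print(toolR().as_matrix().round(3)); to([.4256,.171,.021],Wy(.045))
```

```text
[0.42124388 0.17222078 0.046     ]
t 38.55 pos [0.4276 0.1652 0.072 ] q [-0.01  0.46 -0.61  2.1   0.41  0.7   0.71] F [0.3 0.4 1.2] w 0.0853
[[-0.002 -0.039  0.999]
 [-0.003  0.999  0.039]
 [-1.    -0.003 -0.002]]
tool shift units [ 1.7   0.2  -0.05]
turn units [-0.04 -0.01  0.02] after-turn shift [ 1.7   0.2  -0.06]
```

Request:
servo_tool(steps=[0.3,0.2,-0.05,0,0,0,-1,0.5,0,0,0,0,0,-1,0.4,0,0,0,0,0,-1,0,0,0,0,0,0,-1])

```text
t: 38.95
ee_pos: [0.4277, 0.1714, 0.036]
eef_rot: [-0.931, 1.568, -0.894]
ft_force: [0.3, -0.2, 0.1]
width: 0.0856
```

Run:
```python
from h import *
st(); to([.4256,.171,.021],Wy(.045))
```

```text
t 38.95 pos [0.4277 0.1714 0.036 ] q [-0.07  0.52 -0.56  2.13  0.48  0.61  0.64] F [ 0.3 -0.2  0.1] w 0.0856
tool shift units [ 0.5  -0.01 -0.07]
turn units [-0.06  0.01  0.01] after-turn shift [ 0.5  -0.01 -0.07]
```

Request:
servo_tool(steps=[0.25,0,-0.07,0,0,0,-1,0.2,0,0,0,0,0,-1,0,0,0,0,0,0,-1,0,0,0,0,0,0,1,0,0,0,0,0,0,1,0,0,0,0,0,0,1,0,0,0,0,0,0,1,0,0,0,0,0,0,1,0,0,0,0,0,0,1])

```text
t: 39.85
ee_pos: [0.4269, 0.1722, 0.0237]
eef_rot: [-0.173, 1.566, -0.136]
ft_force: [0.7, -0.7, -1.6]
width: 0.0236
```

Run:
```python
from h import *
st(); print(toolR().as_matrix().round(3))
```

```text
t 39.85 pos [0.4269 0.1722 0.0237] q [-0.09  0.54 -0.54  2.14  0.51  0.58  0.61] F [ 0.7 -0.7 -1.6] w 0.0236
[[ 0.005 -0.037  0.999]
 [-0.001  0.999  0.037]
 [-1.    -0.001  0.005]]
```

Request:
servo_tool(steps=[-0.3,0,0,0,0,0,1,-0.6,0,0,0,0,0,1,-0.9,0,0,0,0,0,1,-0.9,0,0,0,0,0,1,-0.9,0,0,0,0,0,1,-0.7,0,0.1,0,0,0,1,0,0,0.4,0,0,0,1,0,0,0.7,0,0,0,1,0,0,0.8,0,0,0,1,0,0,0.8,0,0,0,1,0,0,0.8,0,0,0,1,0,0,0.6,0,0,0,1])

```text
t: 41.05
ee_pos: [0.5534, 0.1752, 0.1584]
eef_rot: [-1.72, 1.566, -1.68]
ft_force: [0.1, 0.2, -1.1]
width: 0.0234
```

Run:
```python
from h import *
st(); print(toolR().as_matrix().round(3)); to([.5776,.1724,.15],Wy(.04))
```

```text
t 41.05 pos [0.5534 0.1752 0.1584] q [ 0.04  0.52 -0.63  1.73  0.35  1.01  0.89] F [ 0.1  0.2 -1.1] w 0.0234
[[-0.    -0.04   0.999]
 [-0.004  0.999  0.04 ]
 [-1.    -0.004 -0.001]]
tool shift units [ 0.28 -0.13  0.8 ]
turn units [-0.   -0.    0.03] after-turn shift [ 0.28 -0.13  0.8 ]
```

Request:
servo_tool(steps=[0,-0.12,0.5,0,0,0,1,0,0,0.3,0,0,0,1,0,0,0,0,0,0,1,0,0,0,0,0,0,1])

```text
t: 41.45
ee_pos: [0.5799, 0.1714, 0.1546]
eef_rot: [-2.352, 1.564, -2.314]
ft_force: [-1.4, 0.4, -2.0]
width: 0.0231
```

Run:
```python
from h import *
st(); print(toolR().as_matrix().round(3)); to([.5776,.1724,.125],Wy(.04))
d=cam("side"); save(d,"s28.png",(200,70,330,200),4.5)
```

```text
t 41.45 pos [0.5799 0.1714 0.1546] q [ 0.04  0.56 -0.62  1.67  0.36  1.04  0.91] F [-1.4  0.4 -2. ] w 0.0231
[[-0.005 -0.038  0.999]
 [-0.005  0.999  0.038]
 [-1.    -0.005 -0.005]]
tool shift units [ 0.99  0.04 -0.07]
turn units [-0.02 -0.04  0.04] after-turn shift [ 0.99  0.04 -0.07]
```

View pics/s28.png

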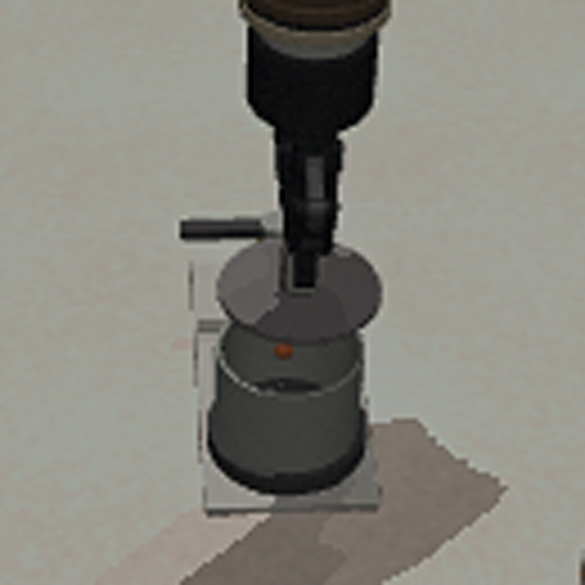

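Run:
```python
from h import *
d=cam("side"); P=cloud(d)
m=(P[...,2]>.138)&(P[...,2]<.152)&(P[...,0]>.5)&(P[...,0]<.66)&(P[...,1]<.26)&(P[...,1]>.1); v,u=np.where(m); 
c,r=cv2.minEnclosingCircle(P[m][:,:2].astype(np.float32)); print(c,r, u.min(),u.max())
s=d
print("lid",pw(d,200+299.5/4.5,70+291/4.5,.145))
print("rim",pw(d,200+217/4.5,70+365/4.5,.093),pw(d,200+363/4.5,70+365/4.5,.093))
```

```text
(0.576417088508606, 0.17037492990493774) 0.055656854063272476 248 284
lid [0.57949117 0.16461254 0.145     ]
rim [0.52650723 0.15269268 0.093     ] [0.62269246 0.15177629 0.093     ]
```

Request:
servo_tool(steps=[0.4,0.03,-0.08,0,-0.04,0.04,1,0.5,0,0,0,0,0,1,0,0,0,0,0,0,1])

```text
t: 41.85
ee_pos: [0.5758, 0.1728, 0.1276]
eef_rot: [0.137, 1.569, 0.177]
ft_force: [-0.6, 0.2, -2.0]
width: 0.0235
```

Run:
```python
from h import *
st(); print(toolR().as_matrix().round(3)); to([.5774,.1722,.1087],Wy(.04))
```

```text
t 41.85 pos [0.5758 0.1728 0.1276] q [ 0.03  0.58 -0.61  1.72  0.39  0.97  0.89] F [-0.6  0.2 -2. ] w 0.0235
[[ 0.002 -0.04   0.999]
 [ 0.     0.999  0.04 ]
 [-1.     0.     0.002]]
tool shift units [ 0.63 -0.02  0.05]
turn units [-0.    0.01 -0.  ] after-turn shift [ 0.63 -0.02  0.05]
```

Request:
servo_tool(steps=[0.2,0,0.04,0,0,0,1,0.2,0,0,0,0,0,1,0.1,0,0,0,0,0,1,0,0,0,0,0,0,1])

```text
t: 42.25
ee_pos: [0.5771, 0.1732, 0.1118]
eef_rot: [0.06, 1.569, 0.101]
ft_force: [-0.1, -0.1, -2.0]
width: 0.0236
```

Run:
```python
from h import *
st(); to([.5774,.1722,.1087],Wy(.04))
```

```text
t 42.25 pos [0.5771 0.1732 0.1118] q [ 0.02  0.59 -0.6   1.73  0.4   0.94  0.88] F [-0.1 -0.1 -2. ] w 0.0236
tool shift units [ 0.1  -0.03  0.01]
turn units [ 0.    0.01 -0.  ] after-turn shift [ 0.1  -0.03  0.01]
```

Plug is inside the mouth (3 mm to go, no contact force); last millimetres.

Request:
servo_tool(steps=[0.05,-0.03,0,0,0,0,1,0.03,0,0,0,0,0,1,0,0,0,0,0,0,1])

```text
t: 42.55
ee_pos: [0.5776, 0.1723, 0.1097]
eef_rot: [0.139, 1.568, 0.179]
ft_force: [0.1, 0.3, -2.4]
width: 0.0237
```

Run:
```python
from h import *
st(); to([.5774,.1722,.1087],Wy(.04))
```

```text
t 42.55 pos [0.5776 0.1723 0.1097] q [ 0.03  0.6  -0.6   1.73  0.4   0.94  0.88] F [ 0.1  0.3 -2.4] w 0.0237
tool shift units [ 0.03 -0.   -0.01]
turn units [ 0.    0.02 -0.  ] after-turn shift [ 0.03 -0.   -0.01]
```

Request:
servo_tool(steps=[0.03,0,0,0,0,0,1,0.02,0,0,0,0,0,1,0,0,0,0,0,0,1])

```text
t: 42.85
ee_pos: [0.5778, 0.1725, 0.1089]
eef_rot: [0.11, 1.567, 0.15]
ft_force: [0.0, -0.5, -0.9]
width: 0.0236
```

Run:
```python
from h import *
st(); to([.5774,.1722,.1087],Wy(.04))
```

```text
t 42.85 pos [0.5778 0.1725 0.1089] q [ 0.02  0.6  -0.6   1.73  0.4   0.93  0.88] F [ 0.  -0.5 -0.9] w 0.0236
tool shift units [ 0.01 -0.01 -0.01]
turn units [ 0.    0.02 -0.  ] after-turn shift [ 0.01 -0.01 -0.01]
```

Request:
servo_tool(steps=[0.02,0,0,0,0,0,1,0,0,0,0,0,0,1,0,0,0,0,0,0,-1,0,0,0,0,0,0,-1,0,0,0,0,0,0,-1,-0.3,0,0,0,0,0,-1,-0.7,0,0,0,0,0,-1,-0.9,0,0,0,0,0,-1,-0.9,0,0,0,0,0,-1,-0.5,0,0,0,0,0,-1,0,0,0,0,0,0,-1])

```text
t: 43.95
ee_pos: [0.5776, 0.1733, 0.2139]
eef_rot: [0.378, 1.566, 0.419]
ft_force: [1.1, 0.0, 0.5]
width: 0.086
```

Run:
```python
from h import *
st()
d=cam("wrist"); save(d,"w30.png",None,1.5);np.savez("w30.npz",**d); P=cloud(d)
m=(P[...,2]>.094)&(P[...,2]<.105)&(P[...,1]<.235); c,r=cv2.minEnclosingCircle(P[m][:,:2].astype(np.float32)); print(c,r,np.median(P[m][:,2]))
d=cam("side"); save(d,"s30.png",(200,70,330,200),4.5); np.savez("s30.npz",**d); P=cloud(d)
m=(P[...,2]>.09)&(P[...,2]<.108)&(P[...,1]<.26)&(P[...,1]>.1)&(P[...,0]>.5)&(P[...,0]<.65); q=P[m]; c,r=cv2.minEnclosingCircle(q[:,:2].astype(np.float32)); print(c,r,np.median(q[:,2]))
A=np.c_[q[:,:2],np.ones(len(q))]; print("plane",np.linalg.lstsq(A,q[:,2],rcond=None)[0])
```

```text
t 43.95 pos [0.5776 0.1733 0.2139] q [ 0.06  0.49 -0.64  1.62  0.32  1.13  0.95] F [1.1 0.  0.5] w 0.086
(0.5777435898780823, 0.17350047826766968) 0.05321260914206505 0.09877133121122314
(0.577114999294281, 0.17262683808803558) 0.05507965013384819 0.09937070195874176
plane [0.00732132 0.0215333  0.09146752]
```

View pics/s30.png

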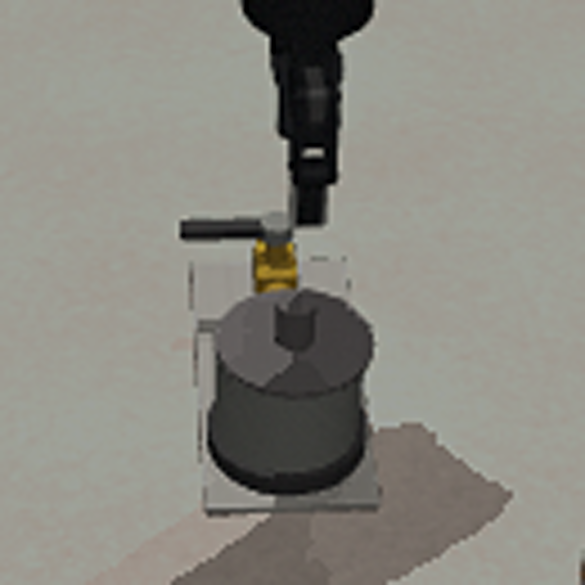

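View pics/w30.png

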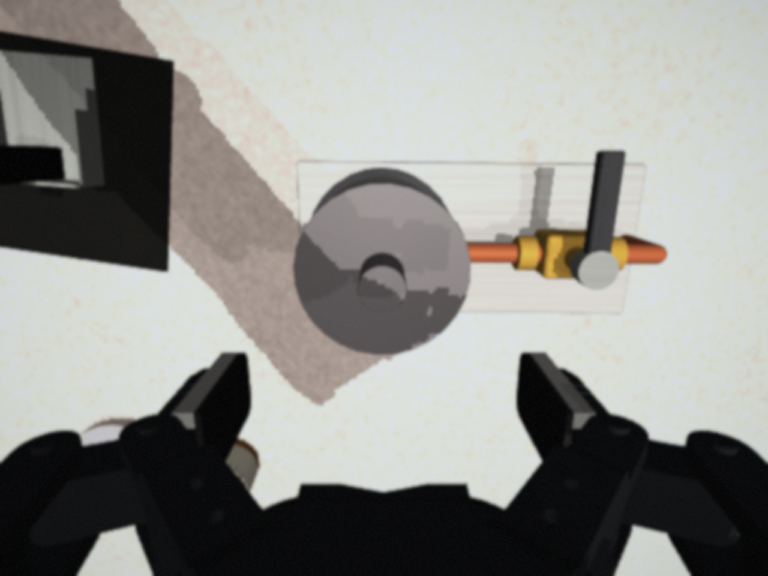

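Run:
```python
from h import *
a=dict(np.load("side0.npz"));b=dict(np.load("s30.npz"))
A=a["range_z"];B=b["range_z"]
for n,d in(("0",a),("now",b)):
    P=cloud(d)
    m=(P[...,2]>.0955)&(P[...,2]<.103)&(P[...,1]<.24)&(P[...,1]>.1)&(P[...,0]>.5)&(P[...,0]<.65)
    q=P[m]; c,r=cv2.minEnclosingCircle(q[:,:2].astype(np.float32)); v,u=np.where(m)
    print(n,len(q),q[:,:2].mean(0),c,r,"px mean",u.mean(),v.mean(),"ext",u.min(),u.max(),v.min(),v.max())
    m=(P[...,2]>.126)&(P[...,2]<.134)&(P[...,1]<.24)&(P[...,1]>.1)&(P[...,0]>.5)&(P[...,0]<.65); v,u=np.where(m); print(" knob px",u.mean(),v.mean(),len(u), P[m].mean(0))
ga=a["frame"][100:190,235:300].mean(2);gb=b["frame"][100:190,235:300].mean(2)
im=np.hstack([cv2.resize(ga,None,fx=6,fy=6),cv2.resize(gb,None,fx=6,fy=6)]); cv2.imwrite("pics/cmp.png",im)
```

```text
0 563 [0.57531785 0.16309882] (0.5748254060745239, 0.1702238917350769) 0.05402736738324165 px mean 264.6163410301954 147.15808170515098 ext 247 282 135 158
 knob px 264.7083333333333 137.70833333333334 48 [0.5747878  0.16837558 0.13068007]
now 563 [0.57643245 0.16495112] (0.577114999294281, 0.17262683808803558) 0.05507965013384819 px mean 264.9626998223801 146.7424511545293 ext 248 282 134 158
 knob px 265.14 137.26 50 [0.5761308  0.17030969 0.13075363][ WARN:0@0.602] global loadsave.cpp:1063 imwrite_ Unsupported depth image for selected encoder is fallbacked to CV_8U.
```

View pics/cmp.png

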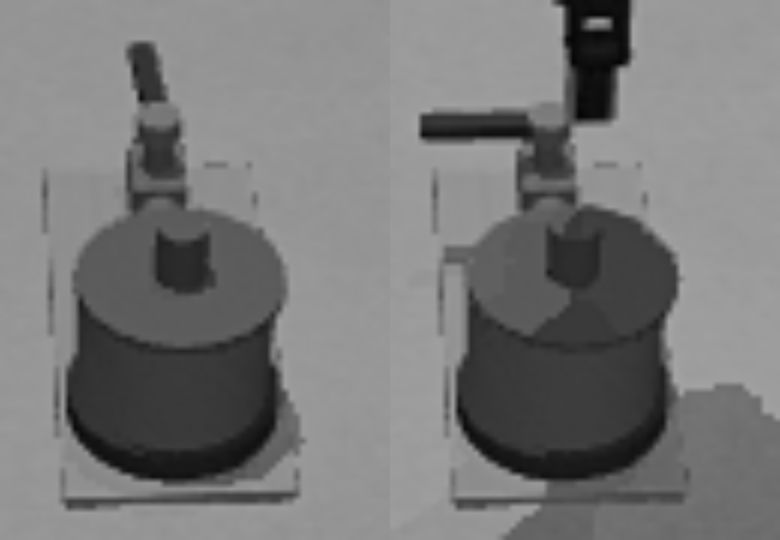

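Request:
servo_tool(steps=[0.4,-0.09,0,0,0,0,-1,0.8,0,0,0,0,0,-1,0.8,0,0,0,0,0,-1,0.6,0,0,0,0,0,-1,0,0,0,0,0,0,-1])

```text
t: 44.55
ee_pos: [0.5733, 0.167, 0.1228]
eef_rot: [-2.843, 1.564, -2.802]
ft_force: [-0.5, 0.3, -1.0]
width: 0.0853
```

Run:
```python
from h import *
st(); to([.5776,.1706,.110],Wy(.04))
```

```text
t 44.55 pos [0.5733 0.167  0.1228] q [ 0.04  0.58 -0.61  1.72  0.39  0.97  0.9 ] F [-0.5  0.3 -1. ] w 0.0853
tool shift units [0.42 0.12 0.15]
turn units [ 0.01 -0.05  0.01] after-turn shift [0.43 0.12 0.15]
```

Request:
servo_tool(steps=[0.2,0.12,0.15,0,-0.05,0,-1,0.2,0,0,0,0,0,-1,0,0,0,0,0,0,-1])

```text
t: 44.85
ee_pos: [0.5773, 0.1707, 0.1086]
eef_rot: [-2.159, 1.568, -2.118]
ft_force: [0.4, -0.5, 0.4]
width: 0.0856
```

Run:
```python
from h import *
st(); to([.5776,.1706,.110],Wy(.04))
```

```text
t 44.85 pos [0.5773 0.1707 0.1086] q [ 0.03  0.6  -0.6   1.73  0.4   0.94  0.88] F [ 0.4 -0.5  0.4] w 0.0856
tool shift units [-0.05 -0.    0.01]
turn units [ 0.01 -0.01  0.02] after-turn shift [-0.05 -0.    0.01]
```

Request:
servo_tool(steps=[0,0,0,0,0,0,1,0,0,0,0,0,0,1,0,0,0,0,0,0,1,0,0,0,0,0,0,1,0,0,0,0,0,0,1])

```text
t: 45.35
ee_pos: [0.5786, 0.1714, 0.111]
eef_rot: [-0.533, 1.568, -0.491]
ft_force: [-0.2, 0.6, -1.6]
width: 0.0231
```

Run:
```python
from h import *
st(); to([.5761,.1706,.108],Wy(.04))
```

```text
t 45.35 pos [0.5786 0.1714 0.111 ] q [ 0.03  0.6  -0.6   1.73  0.4   0.94  0.88] F [-0.2  0.6 -1.6] w 0.0231
tool shift units [ 0.1  -0.02 -0.09]
turn units [0.01 0.02 0.01] after-turn shift [ 0.1  -0.02 -0.09]
```

Request:
servo_tool(steps=[0.03,-0.03,-0.04,0,0,0,1,0.03,0,0,0,0,0,1,0,0,0,0,0,0,1])

```text
t: 45.65
ee_pos: [0.5783, 0.171, 0.111]
eef_rot: [-0.093, 1.566, -0.052]
ft_force: [0.2, 0.0, -0.8]
width: 0.0235
```

Run:
```python
from h import *
st()
```

```text
t 45.65 pos [0.5783 0.171  0.111 ] q [ 0.03  0.59 -0.6   1.73  0.4   0.94  0.88] F [ 0.2  0.  -0.8] w 0.0235
```

Request:
servo_tool(steps=[0.04,0,-0.06,0,0,0,1,0.04,0,-0.03,0,0,0,1,0,0,0,0,0,0,1])

```text
t: 45.95
ee_pos: [0.5782, 0.1709, 0.111]
eef_rot: [-0.001, 1.559, 0.039]
ft_force: [-0.1, 0.4, -0.9]
width: 0.0232
```

Run:
```python
from h import *
st()
```

```text
t 45.95 pos [0.5782 0.1709 0.111 ] q [ 0.03  0.59 -0.6   1.74  0.41  0.93  0.88] F [-0.1  0.4 -0.9] w 0.0232
```

Request:
servo_tool(steps=[0,0,0,0,0,0,-1,0,0,0,0,0,0,-1,0,0,0,0,0,0,-1,-0.3,0,0,0,0,0,-1,-0.7,0,0,0,0,0,-1,-0.9,0,0,0,0,0,-1,-0.9,0,0,0,0,0,-1,-0.5,0,0,0,0,0,-1,0,0,0,0,0,0,-1])

```text
t: 46.85
ee_pos: [0.5755, 0.1707, 0.2142]
eef_rot: [-0.039, 1.563, 0.002]
ft_force: [0.7, 0.1, 0.8]
width: 0.0855
```

Run:
```python
from h import *
st()
b=cam("side"); a=dict(np.load("side0.npz"))
for n,d in(("0",a),("now",b)):
    P=cloud(d)
    m=(P[...,2]>.0955)&(P[...,2]<.103)&(P[...,1]<.24)&(P[...,1]>.1)&(P[...,0]>.5)&(P[...,0]<.65)
    q=P[m]; v,u=np.where(m); print(n,len(q),q.mean(0),"px",u.mean(),v.mean())
    A=np.c_[q[:,:2],np.ones(len(q))]; print("plane",np.linalg.lstsq(A,q[:,2],rcond=None)[0][:2])
    m=(P[...,2]>.126)&(P[...,2]<.134)&(P[...,1]<.24)&(P[...,1]>.1)&(P[...,0]>.5)&(P[...,0]<.65); print(" knob", P[m].mean(0))
to([.48,.30,.2],Wy(.04))
save(b,"s31.png",(200,60,330,190),4.5)
```

```text
t 46.85 pos [0.5755 0.1707 0.2142] q [ 0.06  0.49 -0.64  1.62  0.32  1.13  0.95] F [0.7 0.1 0.8] w 0.0855
0 563 [0.57531785 0.16309882 0.09931444] px 264.6163410301954 147.15808170515098
plane [ 0.00098916 -0.00013974]
 knob [0.5747878  0.16837558 0.13068007]
now 554 [0.57666723 0.16382885 0.09938601] px 265.0613718411552 146.97472924187727
plane [0.00138999 0.00112426]
 knob [0.57647226 0.16857346 0.13079085]
tool shift units [ 0.42  4.45 -2.99]
turn units [0.01 0.05 0.  ] after-turn shift [ 0.44  4.44 -3.  ]
```

View pics/s31.png

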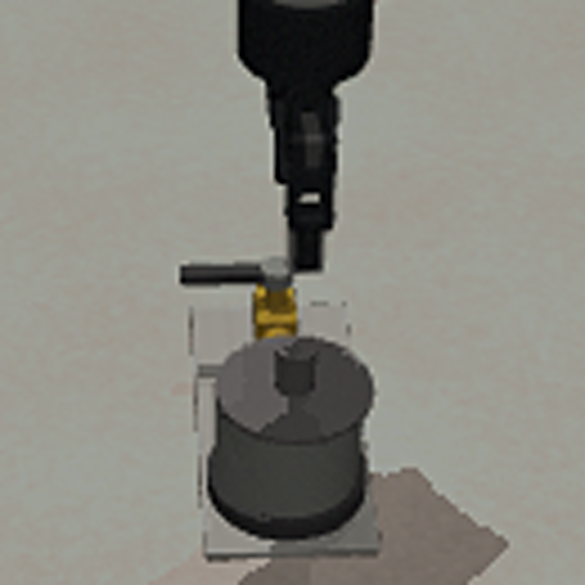

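Request:
servo_tool(steps=[0,0.4,-0.2,0,0,0,1,0,0.7,-0.4,0,0,0,1,0,0.7,-0.4,0,0,0,1,0,0.7,-0.4,0,0,0,1,0,0.5,-0.3,0,0,0,1,0,0,0,0,0,0,1,0,0,0,0,0,0,1])

```text
t: 47.6
ee_pos: [0.5121, 0.2631, 0.2052]
eef_rot: [-2.49, 1.565, -2.446]
ft_force: [-0.0, -0.2, 0.3]
width: 0.0007
```

Run:
```python
from h import *
st(); to([.520,.268,.089],Wy(.033))
d=cam("wrist"); save(d,"w32.png",None,1.5); np.savez("w32.npz",**d)
```

```text
t 47.6 pos [0.5121 0.2631 0.2052] q [-0.1   0.47 -0.67  1.68  0.32  1.11  0.76] F [-0.  -0.2  0.3] w 0.0007
tool shift units [3.87 0.17 0.29]
turn units [ 0.08 -0.04  0.03] after-turn shift [3.87 0.16 0.27]
```

View pics/w32.png

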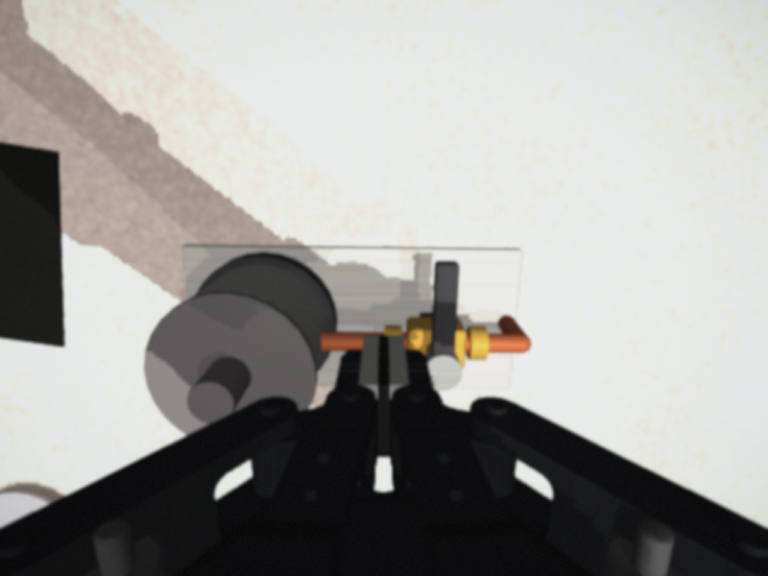

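Request:
servo_tool(steps=[0.4,0.1,0.25,0,0,0,1,0.8,0,0,0,0,0,1,0.8,0,0,0,0,0,1,0.8,0,0,0,0,0,1,0.6,0,0,0,0,0,1,0,0,0,0,0,0,1])

```text
t: 48.25
ee_pos: [0.525, 0.2605, 0.0943]
eef_rot: [-2.251, 1.563, -2.218]
ft_force: [-0.5, 0.3, -0.1]
width: -0.0
```

Run:
```python
from h import *
d=dict(np.load("w32.npz"));print("tip",pw(d,447/1.5,264/1.5,.097),"hub",pw(d,444/1.5,372/1.5,.1))
st(); to([.520,.272,.089],Wy(.033))
```

```text
tip [0.50164282 0.299847   0.097     ] hub [0.56819823 0.3030233  0.1       ]
t 48.25 pos [0.525  0.2605 0.0943] q [-0.14  0.6  -0.6   1.78  0.42  0.9   0.68] F [-0.5  0.3 -0.1] w -0.0
tool shift units [ 0.18  0.39 -0.15]
turn units [ 0.   -0.03  0.04] after-turn shift [ 0.18  0.39 -0.15]
```

Request:
servo_tool(steps=[0.15,0.25,-0.1,0,0,0,1,0,0.25,-0.08,0,0,0,1,0,0.22,-0.07,0,0,0,1,0,0.23,-0.04,0,0,0,1,0,0.23,-0.03,0,0,0,1,0,0.23,0.03,0,0,0,1,0,0.23,0.04,0,0,0,1,0,0,0,0,0,0,1])

```text
t: 49.05
ee_pos: [0.5179, 0.311, 0.0909]
eef_rot: [-1.802, 1.561, -1.772]
ft_force: [0.0, -0.8, -0.3]
width: 0.0002
```

Run:
```python
from h import *
s=st(); print(toolR().as_matrix().round(3)); p=s["ee_pos"]-[.5685,.302,0]; print("rel",p,"alpha",np.degrees(np.arctan2(-p[0],p[1])),"r",np.hypot(p[0],p[1]))
```

```text
t 49.05 pos [0.5179 0.311  0.0909] q [-0.23  0.63 -0.59  1.73  0.43  0.92  0.59] F [ 0.  -0.8 -0.3] w 0.0002
[[-0.002 -0.03   1.   ]
 [-0.009  1.     0.03 ]
 [-1.    -0.009 -0.002]]
rel [-0.05062557  0.00903044  0.09092934] alpha 79.88611920882794 r 0.05142467489155213
```

Request:
servo_tool(steps=[0.05,0.22,0.04,0,0,0,1,0,0.22,0.05,0,0,0,1,0,0.2,0.11,0,0,0,1,0,0.19,0.13,0,0,0,1,0,0.16,0.16,0,0,0,1,0,0.15,0.18,0,0,0,1,0,0.1,0.18,0,0,0,1,0,0.08,0.16,0,0,0,1,0,0,0,0,0,0,1])

```text
t: 49.95
ee_pos: [0.5492, 0.3539, 0.0889]
eef_rot: [-1.883, 1.56, -1.854]
ft_force: [-0.6, -0.5, -0.7]
width: -0.0
```

Run:
```python
from h import *
s=st(); p=s["ee_pos"]-[.5685,.302,0]; print("rel",p,"alpha",np.degrees(np.arctan2(-p[0],p[1])),"r",np.hypot(p[0],p[1]))
d=cam("wrist"); save(d,"w33.png",None,1.5)
d=cam("side"); save(d,"s33.png",(200,60,330,190),4.5)
```

```text
t 49.95 pos [0.5492 0.3539 0.0889] q [-0.29  0.69 -0.58  1.6   0.44  0.98  0.58] F [-0.6 -0.5 -0.7] w -0.0
rel [-0.01934823  0.05189236  0.08885394] alpha 20.44813174417085 r 0.05538204770488496
```

View pics/s33.png

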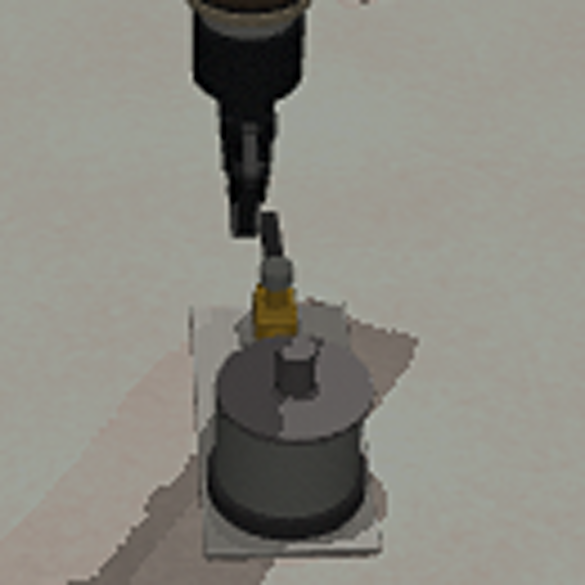

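Request:
servo_tool(steps=[0,0,0.15,0,0,0,1,0,0,0.15,0,0,0,1,0,0,0.12,0,0,0,1])

```text
t: 50.35
ee_pos: [0.5516, 0.3546, 0.0886]
eef_rot: [-2.502, 1.548, -2.468]
ft_force: [-13.0, -5.1, 9.0]
width: -0.0002
```

Run:
```python
from h import *
s=st()
```

```text
t 50.35 pos [0.5516 0.3546 0.0886] q [-0.29  0.71 -0.58  1.58  0.43  1.01  0.6 ] F [-13.   -5.1   9. ] w -0.0002
```

Request:
servo_tool(steps=[0,0,0.25,0,0,0,1,0,0,0.25,0,0,0,1])

```text
t: 50.55
ee_pos: [0.5522, 0.3548, 0.088]
eef_rot: [-2.677, 1.525, -2.635]
ft_force: [-27.8, -8.2, 19.7]
width: -0.0001
```

Request:
servo_tool(steps=[0,0,-0.6,0,0,0,1,0,0,-0.6,0,0,0,1,-0.8,0,0,0,0,0,1,-1,0,0,0,0,0,1,-1,0,0,0,0,0,1,-1,0,-0.5,0,0,0,1,0,-0.5,-0.7,0,0,0,1,0,-0.8,-0.7,0,0,0,1,0,0,0,0,0,0,1])

```text
t: 51.45
ee_pos: [0.4642, 0.3167, 0.2138]
eef_rot: [-2.777, 1.532, -2.732]
ft_force: [0.1, -0.7, -0.4]
width: 0.0001
```

Run:
```python
from h import *
s=st()
d=cam("wrist"); save(d,"w34.png",None,1.5); np.savez("w34.npz",**d)
d=cam("side"); save(d,"s34.png",None,1.5);np.savez("s34.npz",**d)
d=cam("top"); save(d,"t34.png",None,1.5);np.savez("t34.npz",**d)
```

```text
t 51.45 pos [0.4642 0.3167 0.2138] q [-0.21  0.46 -0.68  1.68  0.29  1.15  0.65] F [ 0.1 -0.7 -0.4] w 0.0001
```

View pics/w34.png

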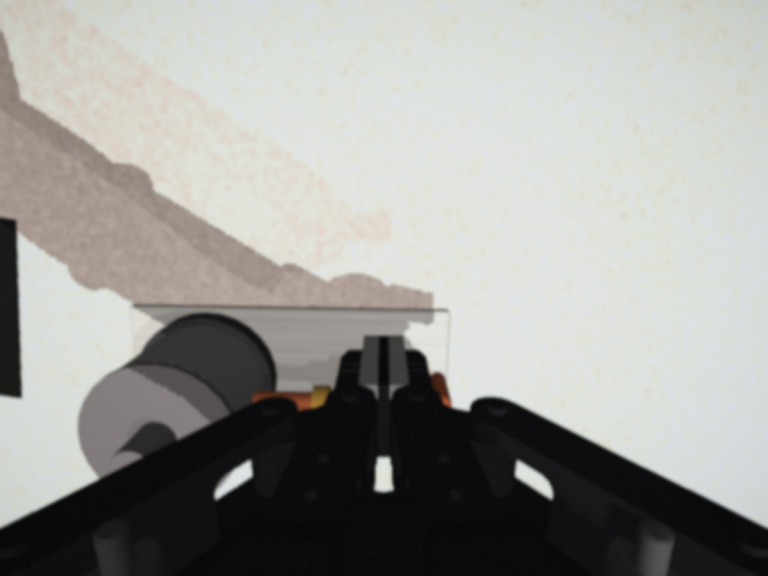

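View pics/s34.png

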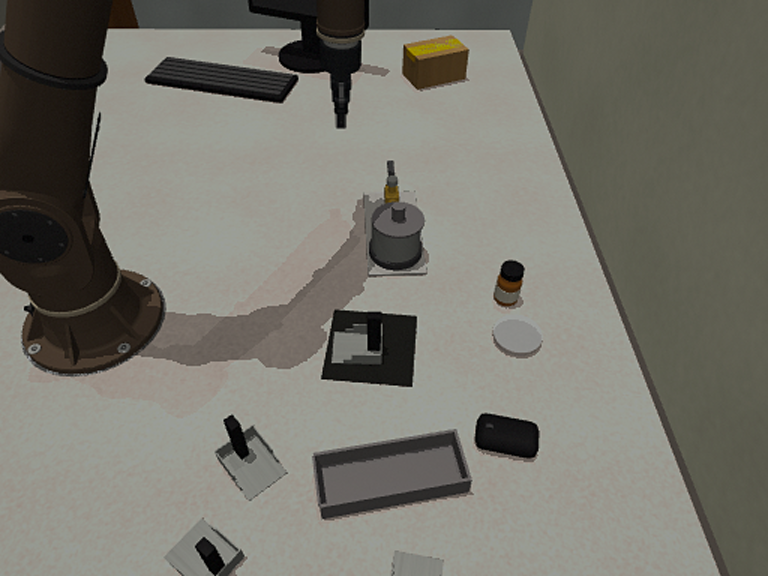

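View pics/t34.png

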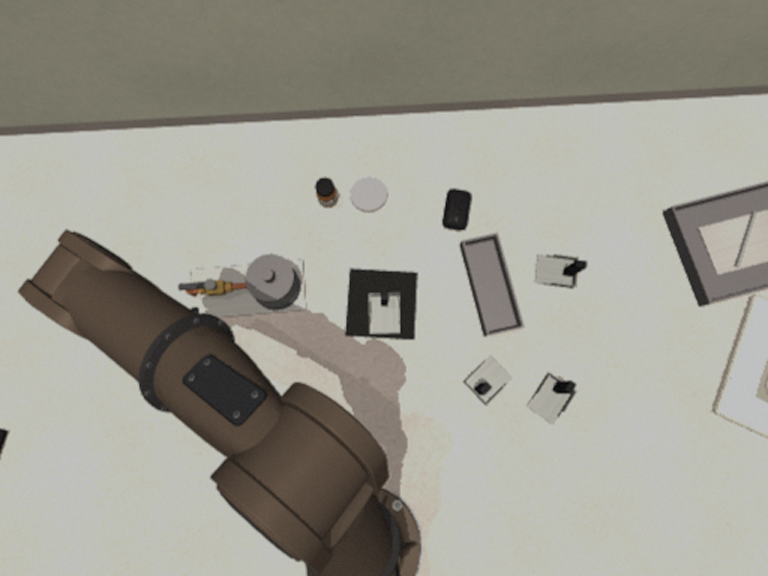

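Run:
```python
from h import *
d=dict(np.load("t34.npz")); save(d,"t34c.png",(225,170,285,230),10)
s=dict(np.load("s34.npz")); save(s,"s34c.png",(210,200,285,260),9); save(s,"s34v.png",(235,95,295,160),9)
P=cloud(s); m=(P[...,2]>.09)&(P[...,2]<.11)&(P[...,1]<.0)&(P[...,1]>-.15)&(P[...,0]>.45)&(P[...,0]<.65);print(P[m].mean(0))
```

```text
[ 0.52474676 -0.08034911  0.0966302 ]
```

View pics/t34c.png

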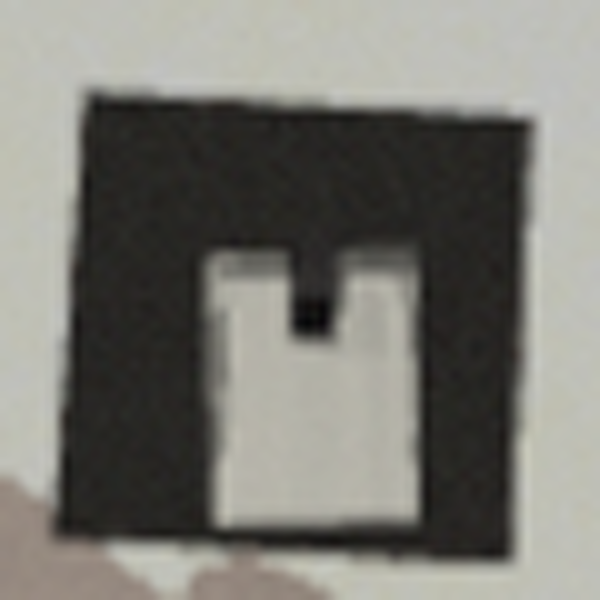

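View pics/s34v.png

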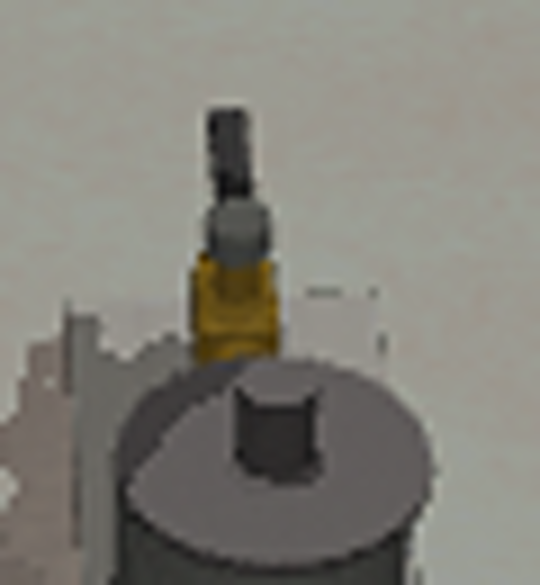

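Request:
servo_tool(steps=[0,-0.5,0.1,0.1,0,0,-1,0,-0.9,0.15,0.1,0.2,0,-1,0,-0.9,0.15,0,0,0,-1,0,-0.9,0.15,0,0,0,-1,0,-0.9,0.15,0,0,0,-1,0,-0.9,0.15,0,0,0,-1,0,-0.9,0.15,0,0,0,-1,0,-0.9,0.15,0,0,0,-1,0,-0.9,0.15,0,0,0,-1,0,-0.9,0.15,0,0,0,-1,0,-0.9,0.15,0,0,0,-1,0,-0.9,0.15,0,0,0,-1])

```text
t: 52.8
ee_pos: [0.5324, -0.0073, 0.2086]
eef_rot: [-3.024, 1.502, -3.014]
ft_force: [-0.4, 0.5, 0.9]
width: 0.0856
```

Request:
servo_tool(steps=[0,-0.9,0.15,0,0,0,-1,0,-0.5,0.1,0,0,0,-1,0,0,0,0,0,0,-1,0,0,0,0,0,0,-1])

```text
t: 53.2
ee_pos: [0.5416, -0.0577, 0.2067]
eef_rot: [-3.019, 1.501, -3.019]
ft_force: [0.1, 0.2, -0.1]
width: 0.0853
```

Run:
```python
from h import *
st(); print(toolR().as_matrix().round(3)); to([.527,-.0775,.2],Wy(0))
d=cam("wrist"); save(d,"w35.png",None,1.5); np.savez("w35.npz",**d)
```

```text
t 53.2 pos [ 0.5416 -0.0577  0.2067] q [ 0.42  0.44 -0.59  1.71  0.26  1.15  1.33] F [ 0.1  0.2 -0.1] w 0.0853
[[-0.07   0.     0.998]
 [-0.009  1.    -0.001]
 [-0.998 -0.009 -0.07 ]]
tool shift units [ 0.26 -0.66 -0.47]
turn units [-0.   -0.5   0.06] after-turn shift [ 0.22 -0.66 -0.49]
```

View pics/w35.png

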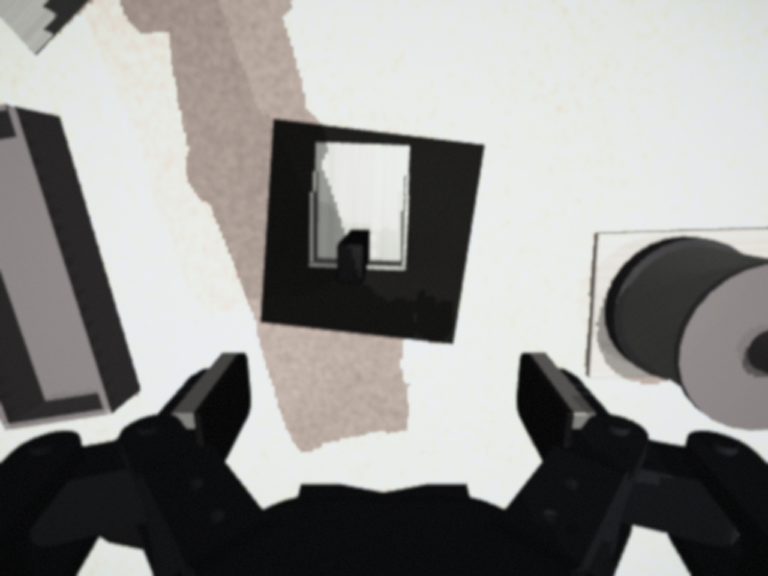

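Run:
```python
from h import *
d=dict(np.load("w35.npz")); save(d,"w35c.png",(170,75,330,235),4.5)
k=1.5
A=pw(d,411/k,146/k,.005);B=pw(d,316/k,142/k,.005); v=A-B; yaw=np.arctan2(v[1],v[0])-np.pi/2
m=(A+B)/2; print(np.linalg.norm(v),"yaw",yaw,"lip",m,"handle",m[:2]+.075*np.array([np.cos(yaw),np.sin(yaw)]),"mid",m[:2]+.044*np.array([np.cos(yaw),np.sin(yaw)]))
print("mat",np.mean([pw(d,x/k,y/k,.003) for x,y in((274,120),(484,145),(453,343),(262,320))],0))
P=cloud(d); q=P[(P[...,2]>.092)&(P[...,2]<.104)&(P[...,1]<0)]; print("htop",q.mean(0),len(q),(q.min(0)+q.max(0))/2)
```

```text
0.07101544241172872 yaw -0.041733970243673424 lip [ 0.45083758 -0.07303728  0.005     ] handle [ 0.52577227 -0.07616642] mid [ 0.49479927 -0.07487304]
mat [ 0.52022137 -0.07017084  0.003     ]
htop [ 0.52533546 -0.07666394  0.09753371] 490 [ 0.52592658 -0.0765388   0.09597028]
```

View pics/w35c.png

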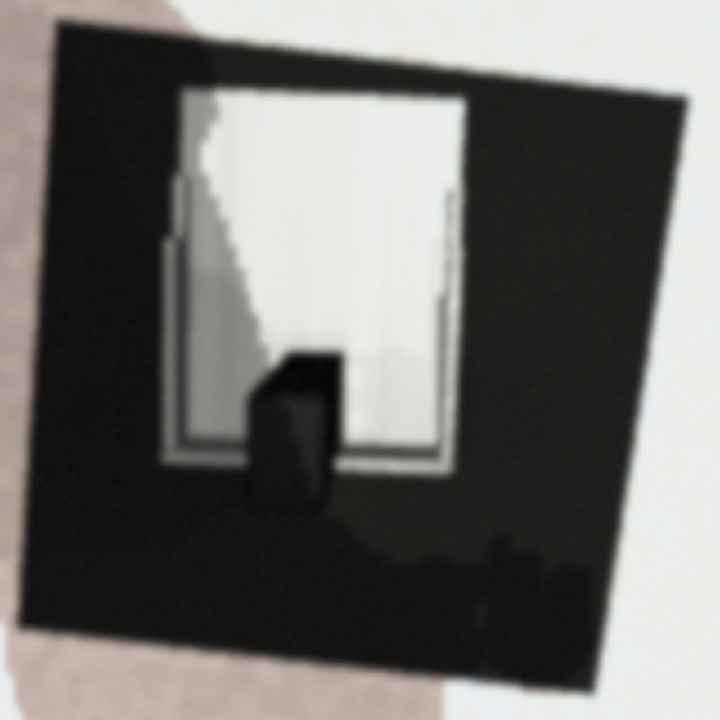

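Request:
servo_tool(steps=[0,-0.5,-0.4,0.25,-0.45,0.06,-1,0.3,-0.1,-0.1,0,0,0,-1,0.7,0,0,0,0,0,-1,0.7,0,0,0,0,0,-1,0,0,0,0,0,0,-1])

```text
t: 53.75
ee_pos: [0.5264, -0.0673, 0.1558]
eef_rot: [2.738, 1.567, 2.714]
ft_force: [0.1, 0.0, -0.5]
width: 0.0855
```

Run:
```python
from h import *
st(); print(toolR().as_matrix().round(3)); to([.5257,-.0764,.0605],Wy(-.04))
```

```text
t 53.75 pos [ 0.5264 -0.0673  0.1558] q [ 0.46  0.43 -0.58  1.86  0.28  0.94  1.3 ] F [ 0.1  0.  -0.5] w 0.0855
[[-0.003  0.025  1.   ]
 [ 0.002  1.    -0.025]
 [-1.     0.001 -0.003]]
tool shift units [ 3.18 -0.31 -0.01]
turn units [ 0.11 -0.02 -0.01] after-turn shift [ 3.18 -0.3  -0.01]
```

Request:
servo_tool(steps=[0,-0.3,0,0.1,0,0,-1,0.5,0,0,0,0,0,-1,0.7,0,0,0,0,0,-1,0.5,0,0,0,0,0,-1,0,0,0,0,0,0,-1])

```text
t: 54.25
ee_pos: [0.5298, -0.0748, 0.1078]
eef_rot: [0.814, 1.568, 0.777]
ft_force: [0.6, 0.5, -0.1]
width: 0.0854
```

Run:
```python
from h import *
st(); to([.5257,-.0764,.0605],Wy(-.04))
```

```text
t 54.25 pos [ 0.5298 -0.0748  0.1078] q [ 0.44  0.49 -0.54  1.9   0.33  0.84  1.26] F [ 0.6  0.5 -0.1] w 0.0854
tool shift units [ 1.58 -0.06 -0.14]
turn units [ 0.03  0.01 -0.01] after-turn shift [ 1.58 -0.06 -0.13]
```

Request:
servo_tool(steps=[0.4,-0.06,-0.13,0,0,0,-1,0.6,0,0,0,0,0,-1,0.4,0,0,0,0,0,-1,0,0,0,0,0,0,-1])

```text
t: 54.65
ee_pos: [0.5279, -0.0771, 0.067]
eef_rot: [0.136, 1.564, 0.098]
ft_force: [0.0, -0.4, 0.4]
width: 0.0853
```

Run:
```python
from h import *
st(); to([.5257,-.0764,.0605],Wy(-.04))
```

```text
t 54.65 pos [ 0.5279 -0.0771  0.067 ] q [ 0.42  0.54 -0.51  1.95  0.38  0.74  1.22] F [ 0.  -0.4  0.4] w 0.0853
tool shift units [ 0.21  0.02 -0.08]
turn units [ 0.02  0.05 -0.01] after-turn shift [ 0.22  0.02 -0.08]
```

Request:
servo_tool(steps=[0.18,0.02,-0.07,0,0.05,0,-1,0,0,0,0,0,0,-1,0,0,0,0,0,0,1,0,0,0,0,0,0,1,0,0,0,0,0,0,1,0,0,0,0,0,0,1,0,0,0,0,0,0,1,0,0,0,0,0,0,1,0,0,0,0,0,0,1])

```text
t: 55.55
ee_pos: [0.5271, -0.0764, 0.0634]
eef_rot: [0.24, 1.569, 0.202]
ft_force: [-0.1, -0.1, -0.3]
width: 0.0153
```

Run:
```python
from h import *
st();print(toolR().as_matrix().round(3)); to([.5512,-.0716,.075],Wy(-.04))
```

```text
t 55.55 pos [ 0.5271 -0.0764  0.0634] q [ 0.42  0.55 -0.51  1.95  0.38  0.74  1.22] F [-0.1 -0.1 -0.3] w 0.0153
[[ 0.002  0.037  0.999]
 [ 0.     0.999 -0.037]
 [-1.     0.     0.002]]
tool shift units [-0.38  0.19  0.8 ]
turn units [ 0.02  0.01 -0.  ] after-turn shift [-0.39  0.19  0.8 ]
```

Request:
servo_tool(steps=[-0.25,0,0,0,0,0,1,-0.2,0,0,0,0,0,1,0,0.1,0.4,0,0,0,1,0,0.1,0.45,0,0,0,1,0,0,0,0,0,0,1])

```text
t: 56.05
ee_pos: [0.5552, -0.0711, 0.079]
eef_rot: [0.158, 1.567, 0.12]
ft_force: [-0.3, 0.9, -1.3]
width: 0.0151
```

Run:
```python
from h import *
st();print(toolR().as_matrix().round(3)); to([.5529,-.0717,.0634],Wy(-.04))
```

```text
t 56.05 pos [ 0.5552 -0.0711  0.079 ] q [ 0.4   0.56 -0.51  1.87  0.37  0.8   1.22] F [-0.3  0.9 -1.3] w 0.0151
[[ 0.003  0.038  0.999]
 [ 0.     0.999 -0.038]
 [-1.     0.001  0.003]]
tool shift units [ 0.52 -0.02 -0.08]
turn units [ 0.02  0.02 -0.  ] after-turn shift [ 0.52 -0.02 -0.08]
```

Request:
servo_tool(steps=[0.25,-0.02,-0.08,0,0.02,0,1,0.12,0,0,0,0,0,1,0.05,0,0,0,0,0,1,0,0,0,0,0,0,1])

```text
t: 56.45
ee_pos: [0.5516, -0.0716, 0.0645]
eef_rot: [2.847, 1.569, 2.809]
ft_force: [0.0, 0.7, -0.0]
width: 0.0151
```

Run:
```python
from h import *
st(); to([.5529,-.0717,.0634],Wy(-.04))
```

```text
t 56.45 pos [ 0.5516 -0.0716  0.0645] q [ 0.39  0.58 -0.5   1.88  0.38  0.78  1.21] F [ 0.   0.7 -0. ] w 0.0151
tool shift units [ 0.04 -0.    0.04]
turn units [ 0.02 -0.01 -0.  ] after-turn shift [ 0.04 -0.    0.04]
```

Request:
servo_tool(steps=[0.04,0,0.03,0,0,0,1,0.01,0,0,0,0,0,1,0,0,0,0,0,0,1])

```text
t: 56.75
ee_pos: [0.5523, -0.0718, 0.0634]
eef_rot: [3.084, 1.569, 3.047]
ft_force: [-0.7, -0.2, -1.4]
width: 0.0149
```

Run:
```python
from h import *
st()
```

```text
t 56.75 pos [ 0.5523 -0.0718  0.0634] q [ 0.39  0.58 -0.5   1.88  0.39  0.78  1.21] F [-0.7 -0.2 -1.4] w 0.0149
```

Request:
servo_tool(steps=[0.03,0,0,0,0,0,1,0.01,0,0,0,0,0,1])

```text
t: 56.95
ee_pos: [0.5526, -0.072, 0.0633]
eef_rot: [-2.38, 1.57, -2.418]
ft_force: [-1.8, 1.1, 2.5]
width: 0.0152
```

Run:
```python
from h import *
st()
```

```text
t 56.95 pos [ 0.5526 -0.072   0.0633] q [ 0.39  0.58 -0.5   1.88  0.39  0.78  1.21] F [-1.8  1.1  2.5] w 0.0152
```

Contact; release, rise, and step aside to check.

Request:
servo_tool(steps=[0,0,0,0,0,0,-1,0,0,0,0,0,0,-1,0,0,0,0,0,0,-1,0,0,0,0,0,0,-1,-0.4,0,0,0,0,0,-1,-0.8,0,0,0,0,0,-1,-1,0,0,0,0,0,-1,-1,0,0,0,0,0,-1,-1,0,0,0,0,0,-1,-0.5,0,0,0,0,0,-1,0,0,0,0,0,0,-1])

```text
t: 58.05
ee_pos: [0.5525, -0.071, 0.2139]
eef_rot: [1.24, 1.57, 1.204]
ft_force: [0.5, 0.5, -1.0]
width: 0.0856
```

Run:
```python
from h import *
st()
d=cam("wrist"); save(d,"w36.png",None,1.5); np.savez("w36.npz",**d)
d=cam("side"); save(d,"s36.png",(190,80,360,340),2.3); np.savez("s36.npz",**d)
d=cam("top"); save(d,"t36.png",None,1.5); np.savez("t36.npz",**d)
```

```text
t 58.05 pos [ 0.5525 -0.071   0.2139] q [ 0.46  0.41 -0.58  1.73  0.25  1.08  1.33] F [ 0.5  0.5 -1. ] w 0.0856
```

View pics/w36.png

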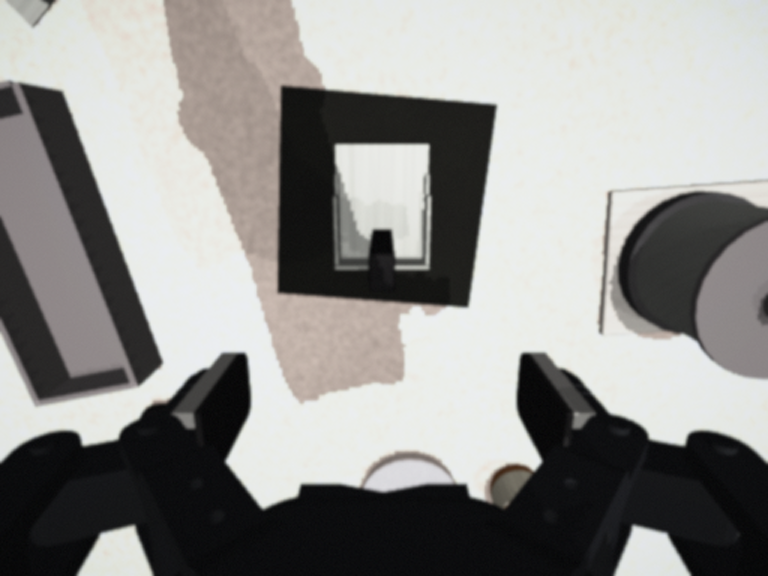

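View pics/s36.png

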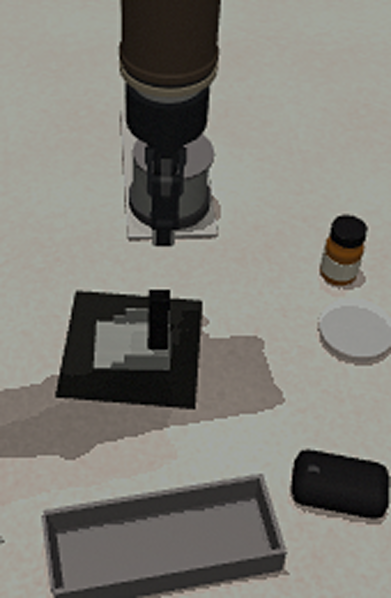

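View pics/t36.png

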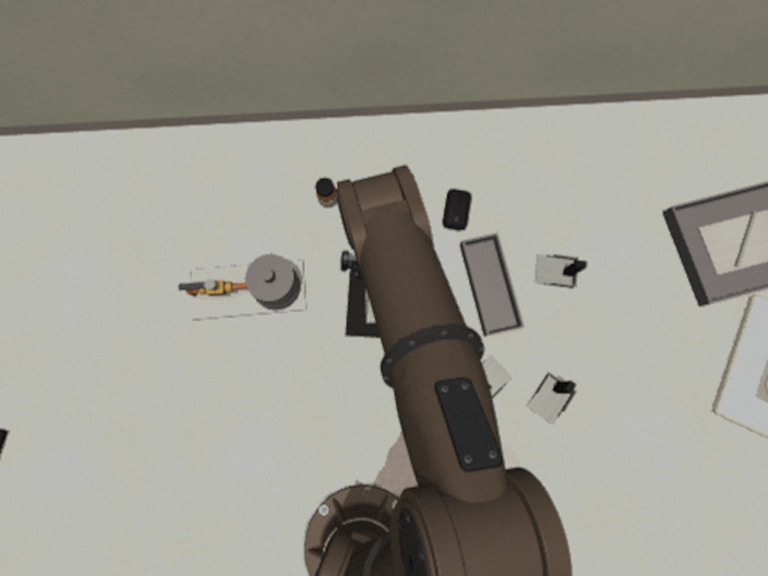

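Run:
```python
from h import *
d=dict(np.load("w36.npz")); k=1.5
A=pw(d,430/k,144/k,.005);B=pw(d,335/k,143/k,.005); v=A-B; yaw=np.arctan2(v[1],v[0])-np.pi/2
m=(A+B)/2; print("yaw",yaw,"mid",m[:2]+.044*np.array([np.cos(yaw),np.sin(yaw)]))
print("mat",np.mean([pw(d,x/k,y/k,.003) for x,y in((282,86),(497,104),(468,306),(278,293))],0))
d=dict(np.load("t36.npz")); save(d,"t36c.png",(110,160,220,225),7)
# side views compare bystanders initial vs now
a=dict(np.load("side0.npz"));b=dict(np.load("s36.npz"))
for n,(x0,y0,x1,y1) in dict(mouse=(310,268,365,312),dish=(322,208,368,242),bottle=(325,170,355,208)).items():
    print(n,np.abs(a["frame"][y0:y1,x0:x1].astype(int)-b["frame"][y0:y1,x0:x1]).mean())
```

```text
yaw -0.04681926396633118 mid [ 0.51960739 -0.0696343 ]
mat [ 0.52035611 -0.07023594  0.003     ]
mouse 7.001239669421488
dish 9.864876385336743
bottle 7.836842105263158
```

View pics/t36c.png

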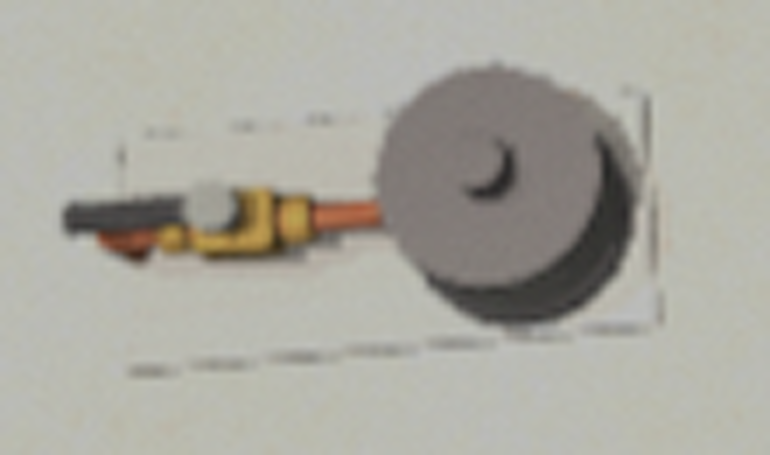

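Run:
```python
from h import *
d=dict(np.load("t36.npz")); f=lambda x,y,z:pw(d,110+x/7,160+y/7,z)
h=f(212,207,.100);t=f(68,218,.097); v=t-h; print(h,t,"heading-90",np.arctan2(v[1],v[0])-np.pi/2)
P=cloud(d); q=P[(P[...,2]>.085)&(P[...,2]<.105)&(P[...,1]>.315)&(P[...,1]<.40)&(P[...,0]>.5)&(P[...,0]<.65)]
c=np.polyfit(q[:,1],q[:,0],1); print(len(q),"fit heading-90",-c[0])
a=f(120,140,.008);b=f(645,92,.008);c2=f(660,325,.008);e=f(130,373,.008)
for u,w in((b,a),(c2,e)): vv=w-u; print("plate",np.arctan2(vv[1],vv[0])-np.pi/2)
st()
```

```text
[0.56543846 0.29701141 0.1       ] [0.56481415 0.3650983  0.097     ] heading-90 0.009169079401737612
74 fit heading-90 0.040015858670447185
plate 0.034939860891705754
plate 0.03233946796031617
t 58.2 pos [ 0.5508 -0.0713  0.2105] q [ 0.46  0.41 -0.58  1.73  0.25  1.08  1.33] F [ 0.1 -0.8 -1. ] w 0.0853
```

Run:
```python
from h import *
print(manip.job_done()); st()
```

```text
the job is handed in; nothing more can be done
None
the job is handed in; nothing more can be done
```

I ran the whole sequence in the order asked and handed the job in at about 58 s, well under the 210 s limit. No verdict was reported.

**What was done**
- **Valve shut:** I turned it to the hard stop first. It read about 1.56 rad against 1.571.
- **Lid off:** it went down flat on the bench.
- **Balls:** three were present. I gathered all three in one pass with the scoop I took from the mat, the leftmost look-alike. The fingers never touched them.
- **Lid on, valve open:** the lid went back on, and only then did I turn the valve to its open stop.

**Last checks**
- **Contents:** the jar showed all three balls before the lid went on, and the tray was empty.
- **Lid:** its flange is level with the top at 99 mm, within about 1.5 mm of where it started. I regripped it once to centre it better.
- **Valve open:** a depth fit put the handle within about 0.01 rad of the pipe. A rougher reading from pixels differed by 0.02 rad. I pushed it against the stop with about 28 N.
- **Scoop:** it was knocked about 25 mm aside while I was at the valve, so I picked it up and placed it again. It stands upright with its middle about 1 mm from the middle of the mat.
- **Mouse, dish and bottle:** they look unmoved in the pictures. A pixel comparison with the start image showed small differences, which I put down to shadow and noise; I did not measure their poses.

**Forces to note**
- The wrist force reached about 88 N when the lid touched the bench, below the 120 N limit.
- Pushing the valve onto its shut stop gave about 42 N, through the fingers rather than the gripper's body. I judged that the 40 N limit on the body does not apply there, but could not confirm it.

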